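Pack up after a pipette service

TASK

The pipettes have been serviced; pack up the bench. Lay both pipettes, which were put down on the foam tray, level across the notched rest, each in its own pair of notches with the handle in the wide notch and the shank in the narrow one, and put every service part lying on the bench (spanner, bracket, key, battery, cross grip, nut, as many as there are) into the cut-out of its own shape in the foam tray, flat and fully home. Leave the tip box, the tube rack and the beaker where they stand.

Things in the scene. Friction and masses are not known exactly. Their poses are not given: they have to be found in the camera images.
- tray: shadow-cut foam tray, 188 x 308 mm (x, y), 25 mm high, fixed to the bench: black foam top layer 10 mm thick over yellow foam, so the floors of the cut-outs show yellow; white rim flush with the top; origin at the centre of its underside, so the foam top is at z +25 mm and the cut-out floors at z +15 mm
- spanner: blue moulded service spanner, 127 mm long, open jaws at both ends: big head 34 x 32 mm at +x (x 31 to 65 mm), small head 22 x 22 mm at -x (x -62 to -40 mm), straight shank 14 mm wide between them; origin under the shank, where to grip it across y (14 mm). 20 mm thick, underside at its origin, z up, about 50 g. Starts flat on the bench left of the tray; it may be absent
- cut_spanner (a point): point on the floor of the spanner's cut-out (10 mm deep, so the seated part stands 10 mm proud of the foam; 3 mm play all round the outline), where the spanner's origin lies when it is seated, with its x, y axes along the tray's x, y axes, same directions (the tray's yaw)
- bracket: grey L-shaped tip-ejector bracket: long arm 90 x 18 mm along x (x -45 to 45, y -9 to 9 mm), short arm 18 mm wide (x 27 to 45 mm) reaching to y +45 mm at the +x end; origin under the middle of the long arm, where to grip it across y (18 mm). 20 mm thick, underside at its origin, z up, about 40 g. Starts flat on the bench left of the tray; it may be absent
- cut_bracket (a point): point on the floor of the bracket's cut-out (10 mm deep, so the seated part stands 10 mm proud of the foam; 3 mm play all round the outline), where the bracket's origin lies when it is seated, with its x, y axes along the tray's x, y axes, same directions (the tray's yaw)
- key: T-handled adjusting key: steel stem 14 mm wide along x (x -50 to 30 mm) and an orange cross bar 16 x 66 mm at the +x end (x 30 to 46, y -33 to 33 mm); origin under the stem, where to grip it across y (14 mm). 20 mm thick, underside at its origin, z up, about 60 g. Starts flat on the bench left of the tray; it may be absent
- cut_key (a point): point on the floor of the key's cut-out (10 mm deep, so the seated part stands 10 mm proud of the foam; 3 mm play all round the outline), where the key's origin lies when it is seated, with its x, y axes along the tray's x, y axes, same directions (the tray's yaw)
- battery: black battery pack with a green panel, 60 x 40 mm (x -30 to 30, y -20 to 20 mm), with an off-centre contact tab 12 x 16 mm at +x (x 30 to 42, y 0 to 16 mm); origin under the middle of the 60 x 40 block, where to grip it across y (40 mm). 20 mm thick, underside at its origin, z up, about 60 g. Starts flat on the bench left of the tray; it may be absent
- cut_battery (a point): point on the floor of the battery's cut-out (10 mm deep, so the seated part stands 10 mm proud of the foam; 3 mm play all round the outline), where the battery's origin lies when it is seated, with its x, y axes along the tray's x, y axes, same directions (the tray's yaw)
- cross: red cross-shaped hand grip for tightening the nozzle, four equal arms 16 mm wide, 46 mm from tip to tip along x and along y; origin under its centre, where to grip it across y or x, tip to tip (46 mm); a quarter turn makes no difference. 20 mm thick, underside at its origin, z up, about 40 g. Starts flat on the bench left of the tray; it may be absent
- cut_cross (a point): point on the floor of the cross's cut-out (10 mm deep, so the seated part stands 10 mm proud of the foam; 3 mm play all round the outline), where the cross's origin lies when it is seated, with its arms along the tray's x and y axes
- nut: round knurled aluminium coupling nut, 36 mm diameter, standing flat; origin at the centre of its underside (any yaw will do). 20 mm thick, underside at its origin, z up, about 50 g. Starts flat on the bench left of the tray; it may be absent
- cut_nut (a point): point on the floor of the nut's cut-out (10 mm deep, so the seated part stands 10 mm proud of the foam; 3 mm play all round the outline), where the nut's origin lies when it is seated, at any yaw
- pipette_red: white pipette, red cap and band, lying on its side along its x, 244 mm, 90 g: flat handle 28 mm wide (y), 26 mm high, x -100 to 20 mm; plunger to x -124; shank 16 mm diameter on the handle's centre line, x 20 to 80; nozzle to x 120; hook at x -100 to -82 out to y +38. Origin on the underside, z up; grip across y at x -25 (balance). Starts across the tray near tray x +50 mm, nozzle to tray +y
- pipette_blue: white pipette, blue cap and band, lying on its side along its x, 244 mm, 90 g: flat handle 28 mm wide (y), 26 mm high, x -100 to 20 mm; plunger to x -124; shank 16 mm diameter on the handle's centre line, x 20 to 80; nozzle to x 120; hook at x -100 to -82 out to y +38. Origin on the underside, z up; grip across y at x -25 (balance). Starts across the tray near tray x -50 mm, nozzle to tray +y
- rest: fixed rest for two level pipettes parallel to its x: white base 165 x 160 x 8 mm, two blue upright rails 10 mm thick, 160 mm long (y), open between. Handle rail at x -70 mm: notches 36 mm wide, floor at z 60, rail top z 72. Shank rail at x +55: notches 24 mm wide, floor z 65, top z 77. Notch pairs at y -37.5 and +37.5. Origin: point of the underside midway between the notch pairs, z up
- slot0 (a point): where a pipette's origin lies when it rests in the notch pair at the rest's y -37.5 mm, its x axis along the rest's x (handle at -x in the wide notch, shank at +x in the narrow one), 60 mm above the bench; the pipette may lie up to 15 mm further along x either way
- slot1 (a point): where a pipette's origin lies when it rests in the notch pair at the rest's y +37.5 mm, its x axis along the rest's x (handle at -x in the wide notch, shank at +x in the narrow one), 60 mm above the bench; the pipette may lie up to 15 mm further along x either way
- tip_box: bystander: closed pipette-tip box with orange lid, 88 x 128 x 66 mm, origin under its centre
- tube_rack: bystander: yellow rack with capped tubes, 80 x 200 x 64 mm, origin under its centre
- beaker: bystander: empty glass beaker, 68 mm diameter, 85 mm high, origin under its centre
Not all that is in view belongs to the job. Leave any purple or yellow look-alike of the pipette_blue alone.

How it is judged:
At the end, for the whole second after the job is handed in: Parts: own cut-out, within 5.5 mm seen from above, 3 mm of its floor, tilt under 0.08 rad, turned within 0.15 rad of the outline (nut any). Pipettes: in a notch pair, within 18 mm along, 8 mm across, 6 mm in height, 0.12 rad of the rest's x, upper side within 0.15 rad of up. All at rest (horizontal distance between spanner and cut_spanner below 0.0055 m and z of spanner in the frame of cut_spanner between -0.003 and 0.003 m and angle between each of spanner, bracket, key, battery, cross, nut's own z axis and vertical below 0.08 rad and linear speed of each of spanner, bracket, key, battery, cross, nut, pipette_red, pipette_blue below 0.02 m/s and angle between the x axis of each of spanner, bracket, key, battery and the x axis of tray, either way round below 0.15 rad and horizontal distance between bracket and cut_bracket below 0.0055 m and z of bracket in the frame of cut_bracket between -0.003 and 0.003 m and horizontal distance between key and cut_key below 0.0055 m and z of key in the frame of cut_key between -0.003 and 0.003 m and horizontal distance between battery and cut_battery below 0.0055 m and z of battery in the frame of cut_battery between -0.003 and 0.003 m and horizontal distance between cross and cut_cross below 0.0055 m and z of cross in the frame of cut_cross between -0.003 and 0.003 m and (angle between the x axis of cross and the x axis of tray, either way round below 0.15 rad or angle between the x axis of cross and the y axis of tray, either way round below 0.15 rad) and horizontal distance between nut and cut_nut below 0.0055 m and z of nut in the frame of cut_nut between -0.003 and 0.003 m and ((x of pipette_red in the frame of slot0 between -0.018 and 0.018 m and y of pipette_red in the frame of slot0 between -0.008 and 0.008 m and z of pipette_red in the frame of slot0 between -0.006 and 0.006 m) or (x of pipette_red in the frame of slot1 between -0.018 and 0.018 m and y of pipette_red in the frame of slot1 between -0.008 and 0.008 m and z of pipette_red in the frame of slot1 between -0.006 and 0.006 m)) and angle between the x axis of each of pipette_red, pipette_blue and the x axis of rest, either way round below 0.12 rad and angle between each of pipette_red, pipette_blue's own z axis and vertical below 0.15 rad and ((x of pipette_blue in the frame of slot0 between -0.018 and 0.018 m and y of pipette_blue in the frame of slot0 between -0.008 and 0.008 m and z of pipette_blue in the frame of slot0 between -0.006 and 0.006 m) or (x of pipette_blue in the frame of slot1 between -0.018 and 0.018 m and y of pipette_blue in the frame of slot1 between -0.008 and 0.008 m and z of pipette_blue in the frame of slot1 between -0.006 and 0.006 m))); the robot touches nothing.
It fails at once if the tip box is moved more than 30 mm (distance of tip_box from where it was at the start of the episode above 0.03 m).
It fails at once if the tube rack is moved more than 30 mm (distance of tube_rack from where it was at the start of the episode above 0.03 m).
It fails at once if the beaker is moved more than 30 mm (distance of beaker from where it was at the start of the episode above 0.03 m).
Of spanner, bracket, key, battery, cross, nut only 4 to 6 are there at a start; the rules pass over those that are not, and their reading is None.
At some moment in a run one of spanner, bracket, key, battery, cross, nut may be knocked a few centimetres aside while the robot is not near it.
It also fails if it takes over 210 s, if anything falls off the work surface, if the arm or the gripper's body presses on something with over 40 N, if the wrist force passes 120 N, or if a joint passes its speed limit or range.

ROBOT

A 6-joint arm with a two-finger parallel gripper is mounted at the origin on the work surface. World frame = base frame: x ahead of the robot, y to its left, z up, the work surface at z = 0. Lengths are in m, angles in rad, forces in N, time in s.
With the tool pointing down it reaches from about 0.375 to 0.975 m from the base axis. Payload 3.8 kg.
Tool frame: the origin (TCP) lies midway between the tips of the shut fingers; the grasp point (between the pads) lies 19 mm behind it; y points along the fingers, x is the direction in which the jaws open and shut, and the axes are right-handed (so a half turn about y gives the same grasp; the last joint's range is limited). The gripper opens to 88 mm and grips with 3 to 60 N. Pads are 18 mm wide; open, the fingers measure 123 mm over their backs; the gripper's body (75 mm by 187 mm) begins 45 mm behind the grasp point.
Start: joints at [1.089, 0.264, 1.604, -0, 1.274, -0.037], TCP at [0.29, 0.609, 0.239] pointing down, gripper open.
Joint ranges: [-2.63, 2.63], [-0.94, 2.18], [0.31, 2.57], [-1.31, 4.45], [0, 2.66], [-2.55, 2.55]. Speed limits (rad/s): [2.57, 2.57, 3.14, 3.14, 3.14, 3.14].

INTERFACE

Orientations are given as a rotation vector (axis times angle).
In Python, from rig import bot gives the robot as it stands.
- The arm moves only by the shell command python3 -m handwheel 'ROWS'. ROWS is JSON, a list of rows, each an object of numbers: "dx", "dy", "dz": the shift along the tool's x, y, z in mm; "rx", "ry", "rz": the turn, a rotation vector about the tool's x, y, z in rad; "jaw": the finger opening in mm, from 0 to 88.1. A call has 1 to 12 rows; each row shifts and turns the commanded pose from where the row before left it, along the tool's axes as they then stand; what a row does not reach is not made up. A row lasts 1/12 s, in which the tool goes at most 41.7 mm and 7.16 degrees, less where a joint would pass 70% of its speed; a pose out of reach is approached as far as the arm can. A call with a gripper value outside its range is refused whole. The fingers move at their own pace and stop on an object; the grip force is fixed at half the most. Time passes only in rows, so rows that do not move let the fingers close. It gives the time, the measured TCP pose, the force and the opening at its end, in the units of the state.
- bot.get_state(): the state, without advancing time (a new reading comes with each control period).
- bot.grab_frame(name): name is "scene" or "top" or "wrist"; returns the picture (480x640x3 uint8, blue, green, red); there is no depth.
- bot.camera_info(name): a dict with "mtx" (3x3 intrinsics, pixels), "k1" (the pictures are not rectified: a ray, as slopes to the right and down, at radius r is drawn at 1 + k1 r^2 times it, then the intrinsics apply), "R" (3x3) and "t" (3): a world point X has camera coordinates R X + t; the wrist camera has in their place "mount" (4x4, takes a point from camera to tool coordinates, whose origin is the TCP and whose axes are the tool frame's). Camera axes: x right, y down, z forward; pixel columns grow to the right and rows downward; lengths in m; the calibration is good to about 2 mm. A picture is of the moment at which its call begins: read the wrist's pose just before it. camera_info takes no time and is no camera call.
- bot.hand_in(): hands the job in, once; it reports no verdict.
The state is a dict: "clock": time; "joint_positions": joint angles; "qd": joint speeds; "joint_torque": joint torques, N m; "tool_pos": TCP position; "tool_rot": TCP orientation; "force": force on the tool from outside, world axes, zero at the start; "torque": the same for the moment, N m; "width": opening from 0.0 (shut) to 1.0 (fully open).
Only numpy, scipy, OpenCV 4.12 (cv2) and the standard library are available. Lean on these libraries where they do the work, as an engineer would, in place of code of your own. Each camera call takes 0.05 s, during which the arm holds its last target.

## Working session

There is one attempt and no reset: what is moved stays moved. The work goes in short steps, Python scripts to look and compute and a shell command to move; the robot and the scene stay as the last step left them, time stands still between calls to the robot, and variables do not carry over. Pictures are saved under pics/ and viewed, and the job is handed in when it is done.

```bash
ls -la; mkdir -p pics
cat > look.py <<'E'
import sys,cv2,numpy as np
from rig import bot
def snap(n,f):
    im=bot.grab_frame(n); cv2.imwrite('pics/%s.png'%f,im); return im
E
python3 - <<'E'
from look import *
s=bot.get_state(); print(s)
for n in ('scene','top','wrist'):
    print(n,bot.camera_info(n))
snap('scene','s0');snap('top','t0');snap('wrist','w0')
E
```

```text
total 12
drwxr-xr-x  3 agent agent 4096 Dec  6 03:30 .
drwxr-xr-x 23 root  root  4096 Dec  6 03:30 ..
drwxr-xr-x  2 agent agent 4096 Dec  6 03:30 pics
{'clock': 0.0, 'joint_positions': array([ 1.08909806e+00,  2.64744488e-01,  1.60534894e+00, -4.22470980e-06,
        1.27369021e+00, -3.68752013e-02]), 'qd': array([-0.00080101,  0.00020457, -0.00179087,  0.00027232,  0.00017082,
        0.00250379]), 'joint_torque': array([-3.07330665e-04, -5.02120578e+01, -3.56865585e+01,  7.26178894e-02,
        2.95142457e-02, -1.59104961e-04]), 'tool_pos': array([0.29011539, 0.60870025, 0.23740737]), 'tool_rot': array([-1.38852963, -0.87420283,  0.87730844]), 'force': array([-0.23007989, -0.10416474,  0.55277766]), 'torque': array([ 0.0076749 ,  0.01064126, -0.0298899 ]), 'width': 0.999489651910359}
scene {'mtx': array([[503.26852219,   0.        , 311.29841558],
       [  0.        , 503.26852219, 237.74877862],
       [  0.        ,   0.        ,   1.        ]]), 'k1': -0.06754353720413427, 'R': array([[-0.45551118,  0.8902265 , -0.00251631],
       [ 0.64655982,  0.32888616, -0.68832717],
     
[... 344 characters left out ...]
,
       [-0.98233611, -0.01028157, -0.18684235],
       [ 0.18658998,  0.02163277, -0.98219968]]), 't': array([-0.07453583,  0.54164186,  1.21893779])}
wrist {'mtx': array([[430.97190488,   0.        , 315.28811786],
       [  0.        , 430.97190488, 238.49909126],
       [  0.        ,   0.        ,   1.        ]]), 'k1': -0.03143239295413861, 'mount': array([[ 9.99999984e-01,  5.47229459e-05, -1.73165071e-04,
        -6.42021660e-04],
       [ 1.81475225e-04, -2.64929892e-01,  9.64267660e-01,
        -1.46119393e-01],
       [ 6.89096339e-06, -9.64267675e-01, -2.64929897e-01,
         6.63080807e-02],
       [ 0.00000000e+00,  0.00000000e+00,  0.00000000e+00,
         1.00000000e+00]])}
```

View pics/t0.png

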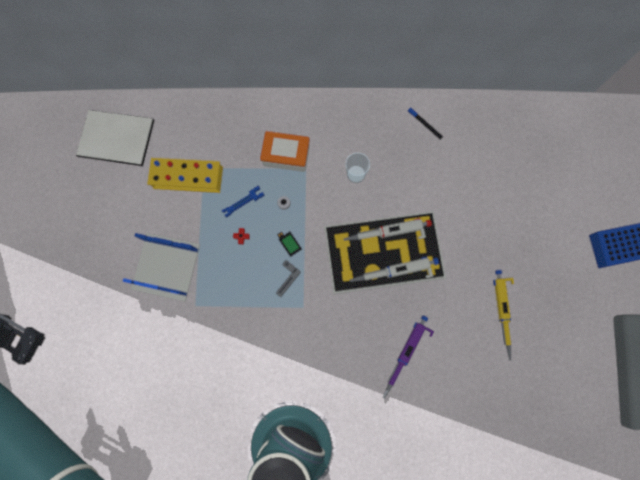

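View pics/s0.png

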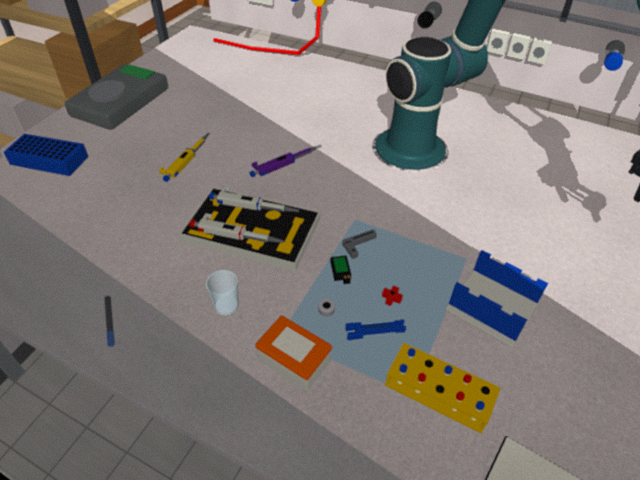

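View pics/w0.png

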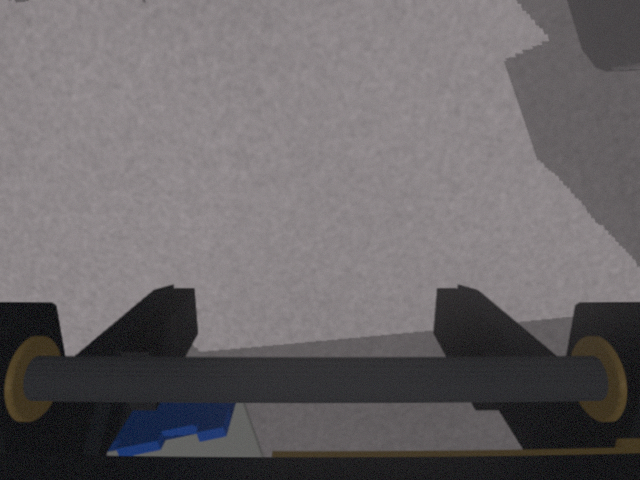

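```bash
cat >> look.py <<'E'
from scipy.spatial.transform import Rotation as Ro
def cam(n,state=None):
    c=bot.camera_info(n)
    if 'mount' in c:
        s=state or bot.get_state()
        T=np.eye(4);T[:3,:3]=Ro.from_rotvec(s['tool_rot']).as_matrix();T[:3,3]=s['tool_pos']
        W=np.linalg.inv(T@c['mount']); return c['mtx'],c['k1'],W[:3,:3],W[:3,3]
    return c['mtx'],c['k1'],c['R'],c['t']
def px2w(C,px,z):
    K,k1,R,t=C
    p=np.atleast_2d(np.asarray(px,float))
    u=cv2.undistortPoints(p.reshape(-1,1,2),K,np.array([k1,0,0,0.]),None,None).reshape(-1,2) if False else None
    d=(p-[K[0,2],K[1,2]])/[K[0,0],K[1,1]]
    x=d.copy()
    for _ in range(30): x=d/(1+k1*(x**2).sum(1,keepdims=True))
    ray=np.c_[x,np.ones(len(x))]@R; o=-R.T@t
    s=((np.broadcast_to(z,len(x))-o[2])/ray[:,2])
    return o+ray*s[:,None]
def w2px(C,X):
    K,k1,R,t=C
    X=np.atleast_2d(X)@R.T+t; x=X[:,:2]/X[:,2:]
    x=x*(1+k1*(x**2).sum(1,keepdims=True))
    return x*[K[0,0],K[1,1]]+[K[0,2],K[1,2]]
def crop(im,x0,y0,w,h,f,name):
    c=cv2.resize(im[y0:y0+h,x0:x0+w],None,fx=f,fy=f,interpolation=cv2.INTER_CUBIC)
    for i in range(0,w,10):
        cv2.putText(c,str(x0+i),(i*f,8),0,.3,(0,255,255),1) if i%20==0 else 0
        cv2.line(c,(i*f,10),(i*f,14),(0,255,255),1)
    for i in range(0,h,10):
        cv2.putText(c,str(y0+i),(0,i*f+4),0,.3,(0,255,255),1) if i%20==0 else 0
    cv2.imwrite('pics/%s.png'%name,c)
E
python3 - <<'E'
from look import *
im=cv2.imread('pics/t0.png')
crop(im,120,150,190,150,4,'c0a'); crop(im,320,200,130,100,6,'c0b')
C=cam('top')
for n,p,z in [('cross',(241,237),.02),('nut',(284,203),.02),('batt',(289,243),.02),('brk',(290,278),.02),('span',(242,202),.02),('tray',(385,252),.025),('rest',(162,264),.0),('rack',(185,175),.06),('box',(285,148),.066),('beaker',(357,175),.0),('home',(0,0),0)]:
    print(n,px2w(C,p,z).round(3))
E
```

```text
cross [[0.555 0.151 0.02 ]]
nut [[0.654 0.034 0.02 ]]
batt [[0.54  0.017 0.02 ]]
brk [[0.443 0.011 0.02 ]]
span [[0.656 0.153 0.02 ]]
tray [[ 0.516 -0.248  0.025]]
rest [[0.479 0.377 0.   ]]
rack [[0.722 0.309 0.06 ]]
box [[0.8   0.031 0.066]]
beaker [[ 0.745 -0.173  0.   ]]
home [[1.37  1.028 0.   ]]
```

View pics/c0a.png

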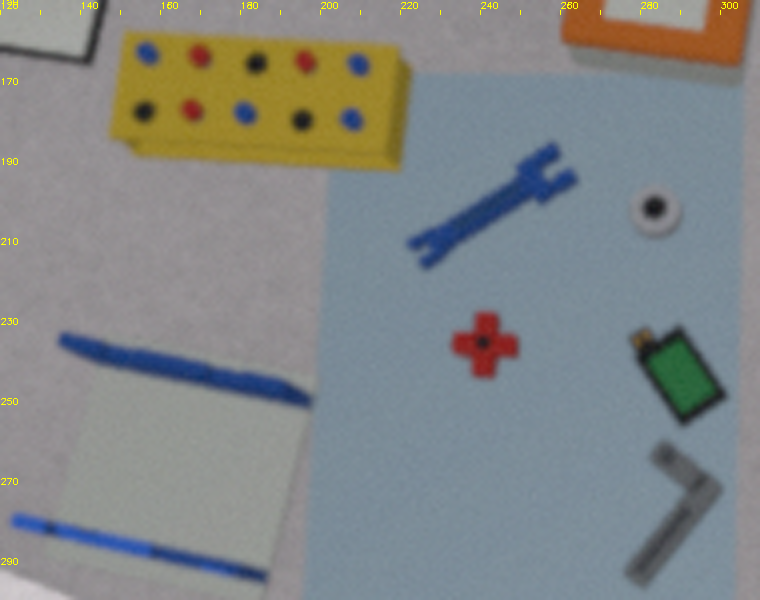

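View pics/c0b.png

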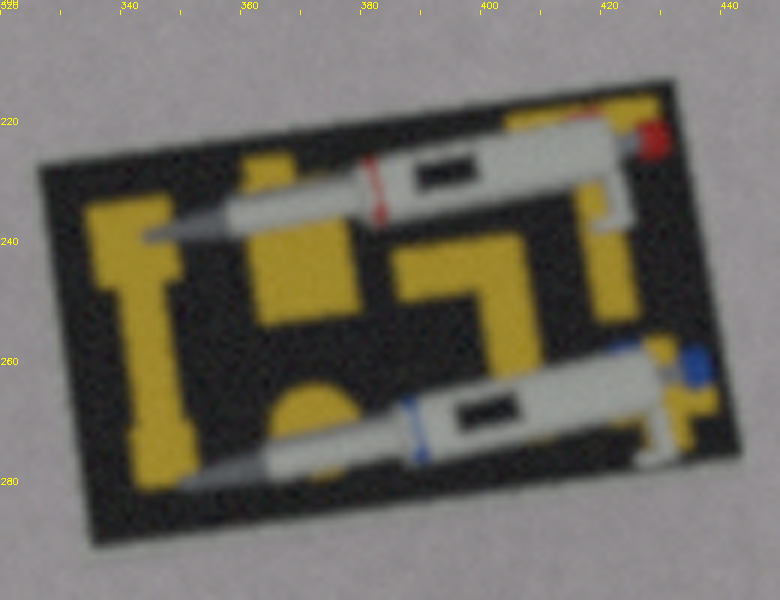

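Run:
```python
from look import *
im=cv2.imread('pics/s0.png')
crop(im,440,240,120,110,6,'c1a')
C=cam('top')
print(px2w(C,[(327,227.5),(432,213.5),(443.5,276),(335.5,291)],.025).round(3))
```

```text
[[ 0.583 -0.088  0.025]
 [ 0.626 -0.38   0.025]
 [ 0.452 -0.406  0.025]
 [ 0.408 -0.113  0.025]]
```

View pics/c1a.png

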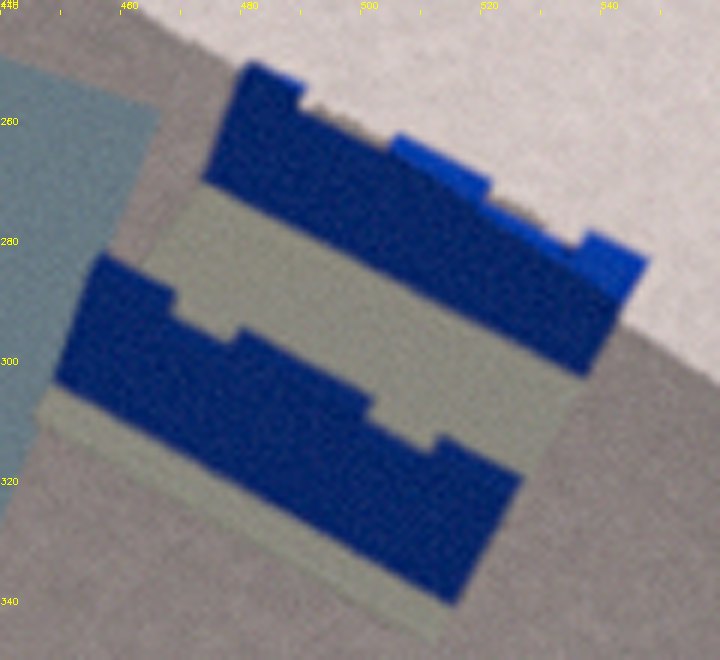

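```bash
cat >> look.py <<'E'
def tool(s=None):
    s=s or bot.get_state()
    return Ro.from_rotvec(s['tool_rot']).as_matrix(),s['tool_pos']
def wrap(a): return (a+np.pi)%(2*np.pi)-np.pi
def go(x,y,z,yaw,half=True,s=None):
    """yaw: wanted world angle of tool x. prints level fix, ry first then shift in the turned tool axes"""
    s=s or bot.get_state()
    R,p=tool(s); cur=np.arctan2(R[1,0],R[0,0])
    d=wrap(yaw-cur)
    if half: d=(d+np.pi/2)%np.pi-np.pi/2
    Rt=np.array([[np.cos(cur+d),0,0],[np.sin(cur+d),0,0],[0,0,0]],float)
    Rt[:,1]=[0,0,-1]; Rt[:,2]=np.cross(Rt[:,0],Rt[:,1])
    # full rotation error in the tool frame
    e=Ro.from_matrix(R.T@Rt).as_rotvec()
    sh=Rt.T@(np.array([x,y,z])-p)*1000
    print('clock %.1f'%s['clock'],'rot rx,ry,rz',e.round(3),'ry rows',np.ceil(abs(e[1])/.1249),'shift mm',sh.round(1),'j6',s['joint_positions'][5].round(2),'w%.1f'%(s['width']*88.1),'F',s['force'].round(1),'tilt',np.degrees(np.arccos(-R[2,1])).round(2))
def st():
    s=bot.get_state();R,p=tool(s)
    print('clock %.1f'%s['clock'],'pos',p.round(4),'yaw',np.arctan2(R[1,0],R[0,0]).round(3),'tilt',np.degrees(np.arccos(-R[2,1])).round(2),'q',s['joint_positions'].round(2),'w%.1f'%(s['width']*88.1),'F',s['force'].round(1))
E
python3 - <<'E'
from look import *
R,p=tool();print(R.round(3));st()
go(0.50,-0.25,0.25,-1.42)
E
```

```text
[[ 0.43  -0.001 -0.903]
 [ 0.903 -0.002  0.43 ]
 [-0.002 -1.     0.   ]]
clock 0.1 pos [0.2902 0.6088 0.2377] yaw 1.126 tilt 0.1 q [ 1.09  0.26  1.61  0.    1.27 -0.04] w88.2 F [ 0.2 -1.  -0.4]
clock 0.1 rot rx,ry,rz [-0.001 -0.596 -0.002] ry rows 5.0 shift mm [-880.6  -12.3  -78.4] j6 -0.04 w88.2 F [ 0.2 -1.  -0.4] tilt 0.1
```

Run:
```python
from look import *
go(0.524,.357,0.26,1.126)
```

```text
clock 0.1 rot rx,ry,rz [-0.    -0.    -0.002] ry rows 1.0 shift mm [-126.7  -22.3 -319.4] j6 -0.04 w88.2 F [ 0.2 -1.  -0.4] tilt 0.1
```

```bash
python3 -m handwheel '[{"dx":-14,"dy":-2.5,"dz":-35},{"dx":-14,"dy":-2.5,"dz":-35},{"dx":-14,"dy":-2.5,"dz":-35},{"dx":-14,"dy":-2.5,"dz":-35},{"dx":-14,"dy":-2.5,"dz":-35},{"dx":-14,"dy":-2.5,"dz":-35},{"dx":-14,"dy":-2.5,"dz":-35},{"dx":-14,"dy":-2.5,"dz":-35},{"dx":-14,"dy":-2.5,"dz":-35},{"dx":0},{"dx":0}]'
python3 - <<'E'
from look import *
st();im=snap('wrist','w1');st()
E
```

```text
clock 0.1 pos [0.2902 0.6088 0.2377] yaw 1.126 tilt 0.1 q [ 1.09  0.26  1.61  0.    1.27 -0.04] w88.2 F [ 0.2 -1.  -0.4]
clock 0.2 pos [0.2902 0.6089 0.2379] yaw 1.126 tilt 0.08 q [ 1.09  0.26  1.6  -0.    1.27 -0.04] w87.9 F [ 0.1  1.  -0.1]$[0]: bad value
```

View pics/w1.png

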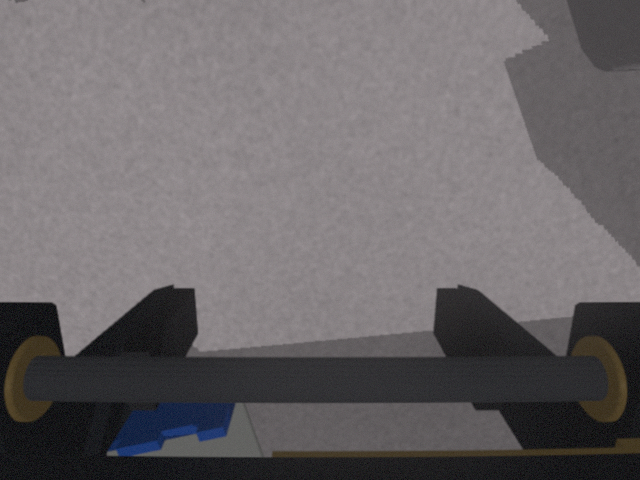

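The row was refused as a "bad value" and nothing moved. I'll check the usage message for the accepted format.

```bash
python3 -m handwheel --help 2>&1 | head -20; python3 -m handwheel '[{"dx":0,"dy":0,"dz":0,"rx":0,"ry":0,"rz":0,"jaw":88}]'
```

```text
invalid input: not JSON, or not a number
clock: 0.28
tool_pos: [0.2903, 0.6091, 0.2382]
tool_rot: [-1.388, -0.875, 0.876]
force: [-0.0, -0.4, 0.1]
width: 0.996
```

```bash
python3 -m handwheel '[{"dx":-14,"dy":-2,"dz":-35}]'; python3 -m handwheel '[{"dx":-14,"dy":-2.5,"dz":-35,"jaw":88}]'
```

```text
$[0]: bad value
$[0]: bad value
```

```bash
python3 -m handwheel '[{"dx":-14,"dy":-2.5,"dz":-35,"rx":0,"ry":0,"rz":0,"jaw":88},{"dx":-14,"dy":-2.5,"dz":-35,"rx":0,"ry":0,"rz":0,"jaw":88}]'
```

```text
clock: 0.45
tool_pos: [0.3407, 0.5543, 0.2432]
tool_rot: [-1.386, -0.878, 0.879]
force: [0.3, 0.6, 0.0]
width: 0.996
```

Every row needs all seven keys.

```bash
python3 -m handwheel '[{"dx":-14,"dy":-2.5,"dz":-35,"rx":0,"ry":0,"rz":0,"jaw":88},{"dx":-14,"dy":-2.5,"dz":-35,"rx":0,"ry":0,"rz":0,"jaw":88},{"dx":-14,"dy":-2.5,"dz":-35,"rx":0,"ry":0,"rz":0,"jaw":88},{"dx":-14,"dy":-2.5,"dz":-35,"rx":0,"ry":0,"rz":0,"jaw":88},{"dx":-14,"dy":-2.5,"dz":-35,"rx":0,"ry":0,"rz":0,"jaw":88},{"dx":-14,"dy":-2.5,"dz":-35,"rx":0,"ry":0,"rz":0,"jaw":88},{"dx":-14,"dy":-2.5,"dz":-35,"rx":0,"ry":0,"rz":0,"jaw":88},{"dx":0,"dy":0,"dz":0,"rx":0,"ry":0,"rz":0,"jaw":88},{"dx":0,"dy":0,"dz":0,"rx":0,"ry":0,"rz":0,"jaw":88}]'
cat >> look.py <<'E'
import json
def wsnap(f):
    s=bot.get_state(); im=snap('wrist',f)
    json.dump({k:np.asarray(s[k]).tolist() for k in ('tool_pos','tool_rot')},open('pics/%s.json'%f,'w'))
    return im
def wcam(f): return cam('wrist',{k:np.array(v) for k,v in json.load(open('pics/%s.json'%f)).items()})
E
python3 - <<'E'
from look import *
st();im=wsnap('w2')
E
```

```text
clock: 1.2
tool_pos: [0.522, 0.3584, 0.2613]
tool_rot: [-1.389, -0.873, 0.872]
force: [-0.3, 0.1, 0.0]
width: 0.997
clock 1.2 pos [0.522  0.3584 0.2613] yaw 1.122 tilt 0.02 q [ 0.56  0.17  1.67  0.    1.3  -0.56] w87.8 F [-0.3  0.1  0. ]
```

View pics/w2.png

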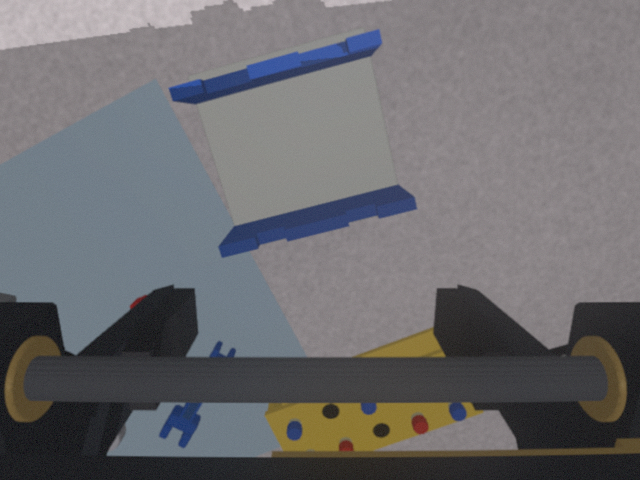

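Run:
```python
from look import *
im=cv2.imread('pics/w2.png')
crop(im,160,20,265,100,3,'c2a');crop(im,200,170,230,95,3,'c2b')
```

```text
(no output)
```

View pics/c2a.png

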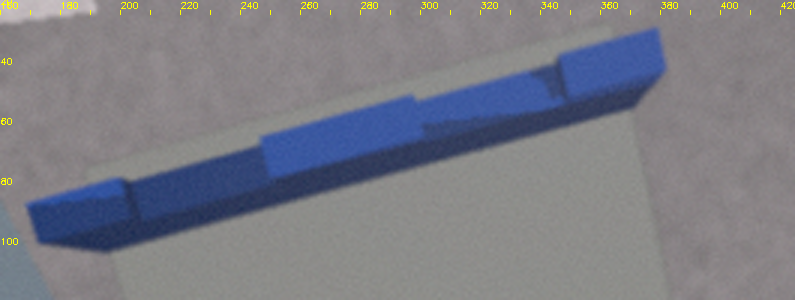

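View pics/c2b.png

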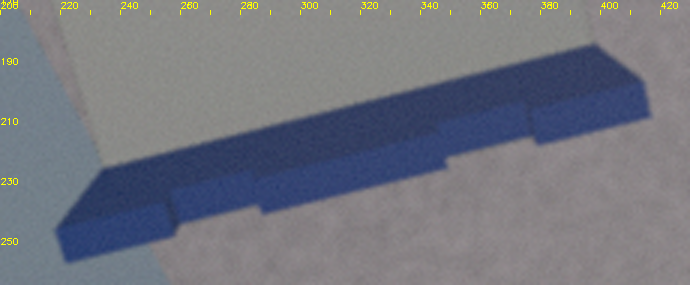

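Run:
```python
from look import *
C=wcam('w2')
H=px2w(C,[(169,88),(172.7,100.3),(379,29.3),(381.7,42.7)],.072)
S=px2w(C,[(218.3,246.3),(222,257.3),(414.3,196.7),(417,209)],.077)
print(H.round(4),S.round(4))
h=H.mean(0)[:2];s=S.mean(0)[:2]
print('len',np.linalg.norm(H[0]-H[2]),np.linalg.norm(S[0]-S[2]),'rail dist',np.linalg.norm(s-h))
for Q in(H,S):
    d=(Q[2]+Q[3]-Q[0]-Q[1]);print('y dir yaw',np.arctan2(-d[0],d[1]))
d=s-h;yaw=np.arctan2(d[1],d[0]);print('x dir yaw',yaw, 'origin',h+d*70/125,(h+d*70/125))
# from top cam cross check
Ct=cam('top');im=cv2.imread('pics/t0.png');P=w2px(Ct,np.r_[H,S]);print(P.round(1))
# notch edges
```

```text
[[0.3936 0.2991 0.072 ]
 [0.4024 0.2971 0.072 ]
 [0.4246 0.4553 0.072 ]
 [0.4336 0.4534 0.072 ]] [[0.5159 0.2744 0.077 ]
 [0.5253 0.2726 0.077 ]
 [0.5468 0.431  0.077 ]
 [0.5567 0.4292 0.077 ]]
len 0.15927986458097285 0.1595944123213809 rail dist 0.12500748058745834
y dir yaw -0.19630498335220825
y dir yaw -0.19627743473198986
x dir yaw -0.19644622575358084 origin [0.48221651 0.36255852] [0.48221651 0.36255852]
[[179.  292.8]
 [179.9 289.5]
 [122.6 280.1]
 [123.5 276.7]
 [190.5 246.8]
 [191.4 243.4]
 [134.5 234.9]
 [135.4 231.3]]
```

Run:
```python
from look import *
go(0.615,.06,0.33,1.126)
```

```text
clock 1.2 rot rx,ry,rz [-0.001 -0.002  0.   ] ry rows 1.0 shift mm [-229.9  -68.8 -213.8] j6 -0.56 w88.1 F [-0.8  0.1 -0.4] tilt 0.04
```

```bash
python3 -m handwheel '[{"dx":-29,"dy":-9,"dz":-27,"rx":0,"ry":0,"rz":0,"jaw":88},{"dx":-29,"dy":-9,"dz":-27,"rx":0,"ry":0,"rz":0,"jaw":88},{"dx":-29,"dy":-9,"dz":-27,"rx":0,"ry":0,"rz":0,"jaw":88},{"dx":-29,"dy":-9,"dz":-27,"rx":0,"ry":0,"rz":0,"jaw":88},{"dx":-29,"dy":-9,"dz":-27,"rx":0,"ry":0,"rz":0,"jaw":88},{"dx":-29,"dy":-9,"dz":-27,"rx":0,"ry":0,"rz":0,"jaw":88},{"dx":-29,"dy":-9,"dz":-27,"rx":0,"ry":0,"rz":0,"jaw":88},{"dx":-29,"dy":-9,"dz":-27,"rx":0,"ry":0,"rz":0,"jaw":88},{"dx":0,"dy":0,"dz":0,"rx":0,"ry":0,"rz":0,"jaw":88},{"dx":0,"dy":0,"dz":0,"rx":0,"ry":0,"rz":0,"jaw":88}]'
python3 - <<'E'
from look import *
im=wsnap('w3');go(0.58,-.27,0.33,1.126)
E
```

```text
clock: 2.08
tool_pos: [0.6161, 0.0574, 0.3337]
tool_rot: [-1.388, -0.875, 0.873]
force: [-0.1, 1.6, 0.1]
width: 1.004
clock 2.1 rot rx,ry,rz [-0.001 -0.     0.001] ry rows 1.0 shift mm [-311.9    3.1 -109.4] j6 -1.07 w87.9 F [ 1.1 -0.4  0.4] tilt 0.06
```

View pics/w3.png

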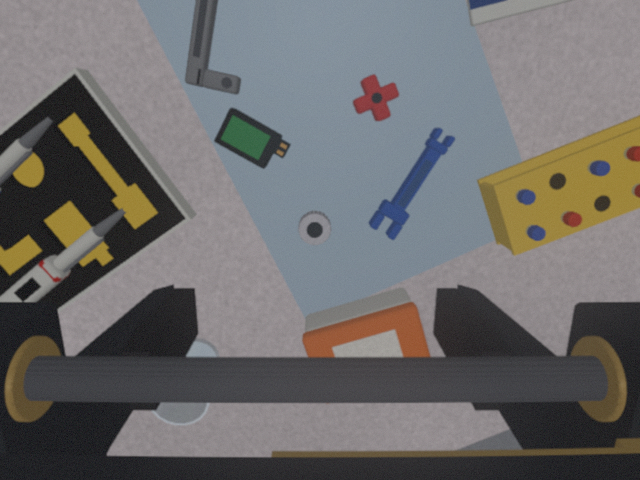

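```bash
python3 -m handwheel '[{"dx":-34,"dy":0,"dz":-12,"rx":0,"ry":0,"rz":0,"jaw":88},{"dx":-34,"dy":0,"dz":-12,"rx":0,"ry":0,"rz":0,"jaw":88},{"dx":-34,"dy":0,"dz":-12,"rx":0,"ry":0,"rz":0,"jaw":88},{"dx":-34,"dy":0,"dz":-12,"rx":0,"ry":0,"rz":0,"jaw":88},{"dx":-34,"dy":0,"dz":-12,"rx":0,"ry":0,"rz":0,"jaw":88},{"dx":-34,"dy":0,"dz":-12,"rx":0,"ry":0,"rz":0,"jaw":88},{"dx":-34,"dy":0,"dz":-12,"rx":0,"ry":0,"rz":0,"jaw":88},{"dx":-34,"dy":0,"dz":-12,"rx":0,"ry":0,"rz":0,"jaw":88},{"dx":-34,"dy":0,"dz":-12,"rx":0,"ry":0,"rz":0,"jaw":88},{"dx":0,"dy":0,"dz":0,"rx":0,"ry":0,"rz":0,"jaw":88},{"dx":0,"dy":0,"dz":0,"rx":0,"ry":0,"rz":0,"jaw":88}]'
python3 - <<'E'
from look import *
im=wsnap('w4')
E
```

```text
clock: 3.05
tool_pos: [0.5816, -0.264, 0.3321]
tool_rot: [-1.385, -0.875, 0.875]
force: [0.2, 0.9, -0.4]
width: 1.001
```

View pics/w4.png

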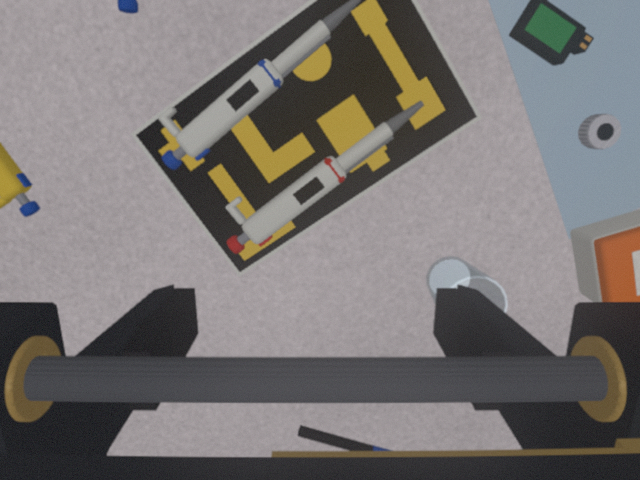

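Run:
```python
from look import *
im=cv2.imread('pics/w4.png')
crop(im,130,0,250,180,3,'c4a');crop(im,210,90,230,180,3,'c4b')
```

```text
(no output)
```

View pics/c4a.png

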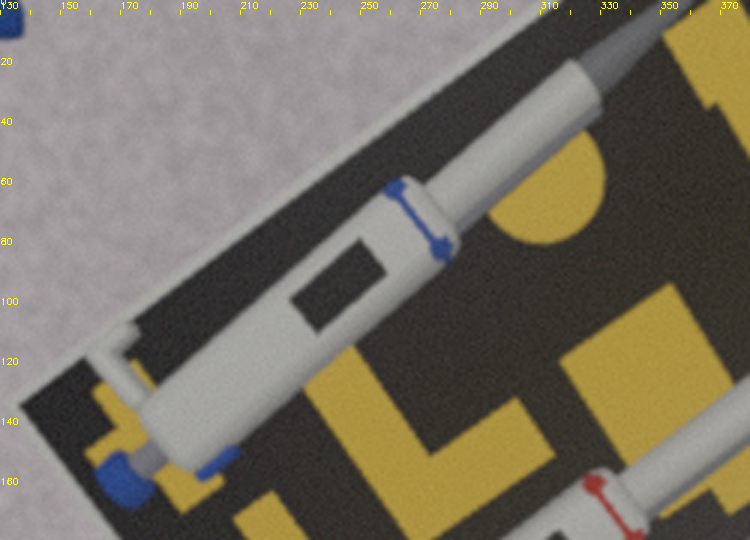

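View pics/c4b.png

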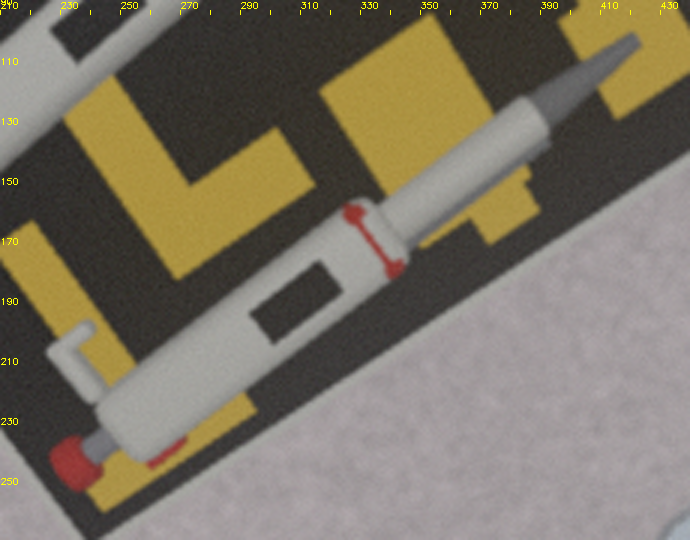

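Run:
```python
from look import *
im=cv2.imread('pics/w4.png')
crop(im,420,60,80,80,6,'c4c')
C=wcam('w4')
for n,a,b,t in [('blue',(184.7,145.8),(273.3,70.7),None),('red',(249.3,234),(339.3,166.3),(422.7,103.3))]:
    P=px2w(C,[a,b],.051); d=(P[1]-P[0])[:2]; L=np.linalg.norm(d);yaw=np.arctan2(d[1],d[0])
    o=P[0,:2]+d*100/120; print(n,'L',L.round(4),'yaw',yaw.round(3),'o',o.round(4),'grip',(P[0,:2]+d*75/120).round(4))
    if t:
        q=px2w(C,t,.038)[0];print('tip',q,'pred',o+d/L*.12)
T=px2w(C,[(136.7,135),(240.7,269.3),(476,118)],.025);print(T.round(4),np.linalg.norm(T[0]-T[1]),np.linalg.norm(T[2]-T[1]))
d=T[0]-T[1];print('yaw x',np.arctan2(-d[1],-d[0]));d=T[2]-T[1];print('yaw y',np.arctan2(-d[0],d[1]),'centre',(T[0]+T[2])/2)
# second view w3
```

```text
blue L 0.1117 yaw 1.788 o [ 0.4676 -0.2698] grip [ 0.4726 -0.2925]
red L 0.1143 yaw 1.772 o [ 0.5745 -0.2518] grip [ 0.5793 -0.2751]
tip [ 0.55155037 -0.13346181  0.038     ] pred [ 0.55056924 -0.13419121]
[[ 0.4544 -0.4076  0.025 ]
 [ 0.6297 -0.3794  0.025 ]
 [ 0.589  -0.0864  0.025 ]] 0.17753031576270398 0.2957944522309279
yaw x 0.15969257620242913
yaw y 0.13804031347055093 centre [ 0.52173322 -0.24699408  0.025     ]
```

View pics/c4c.png

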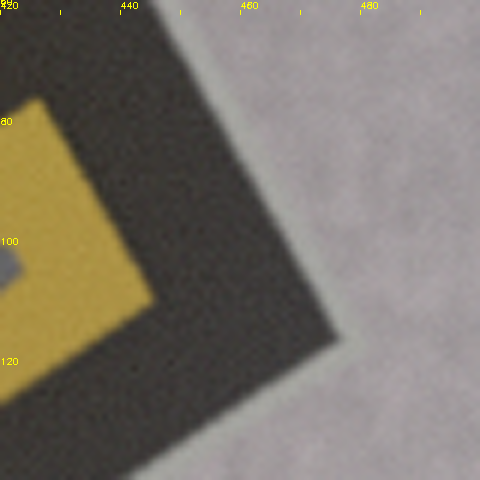

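Run:
```python
from look import *
go(0.5793,-.2751,0.10,.201)
```

```text
clock 3.1 rot rx,ry,rz [-0.002  0.926  0.   ] ry rows 8.0 shift mm [ -4.9 232.3 -11.4] j6 -1.59 w88.2 F [ 0.  -0.8  0.7] tilt 0.13
```

```bash
python3 -m handwheel '[{"dx":0,"dy":29,"dz":0,"rx":0,"ry":0.1157,"rz":0,"jaw":60},{"dx":0,"dy":29,"dz":0,"rx":0,"ry":0.1157,"rz":0,"jaw":60},{"dx":0,"dy":29,"dz":0,"rx":0,"ry":0.1157,"rz":0,"jaw":60},{"dx":0,"dy":29,"dz":0,"rx":0,"ry":0.1157,"rz":0,"jaw":60},{"dx":0,"dy":29,"dz":0,"rx":0,"ry":0.1157,"rz":0,"jaw":60},{"dx":0,"dy":29,"dz":0,"rx":0,"ry":0.1157,"rz":0,"jaw":60},{"dx":0,"dy":29,"dz":0,"rx":0,"ry":0.1157,"rz":0,"jaw":60},{"dx":0,"dy":29,"dz":0,"rx":0,"ry":0.1157,"rz":0,"jaw":60},{"dx":-5,"dy":0,"dz":-11,"rx":0,"ry":0,"rz":0,"jaw":60},{"dx":0,"dy":0,"dz":0,"rx":0,"ry":0,"rz":0,"jaw":60}]'
python3 - <<'E'
from look import *
im=wsnap('w5'); go(0.5793,-.2751,0.028,.201)
E
```

```text
clock: 3.93
tool_pos: [0.5776, -0.2751, 0.0994]
tool_rot: [-1.563, -0.159, 0.165]
force: [0.9, 0.3, 0.8]
width: 0.68
clock 4.0 rot rx,ry,rz [-0.     0.004 -0.   ] ry rows 1.0 shift mm [ 0.1 73.8  0.9] j6 -0.69 w60.0 F [-0.6  0.3  0.8] tilt 0.01
```

View pics/w5.png

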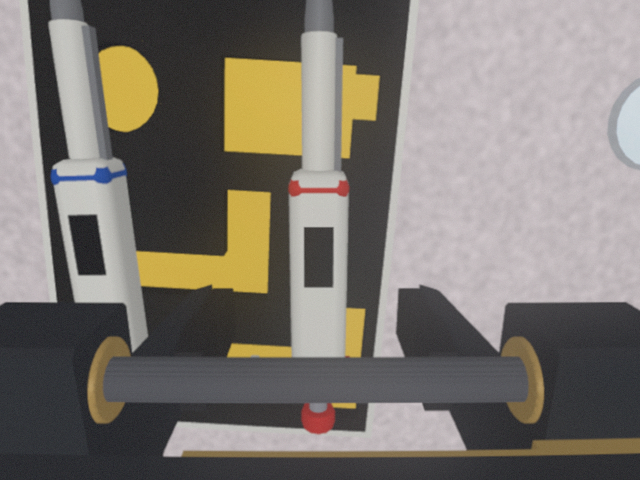

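```bash
python3 -m handwheel '[{"dx":0,"dy":30,"dz":0,"rx":0,"ry":0,"rz":0,"jaw":60},{"dx":0,"dy":25,"dz":0,"rx":0,"ry":0,"rz":0,"jaw":60},{"dx":0,"dy":12,"dz":1,"rx":0,"ry":0,"rz":0,"jaw":60},{"dx":0,"dy":5,"dz":0,"rx":0,"ry":0,"rz":0,"jaw":60},{"dx":0,"dy":0,"dz":0,"rx":0,"ry":0,"rz":0,"jaw":10},{"dx":0,"dy":0,"dz":0,"rx":0,"ry":0,"rz":0,"jaw":10},{"dx":0,"dy":0,"dz":0,"rx":0,"ry":0,"rz":0,"jaw":10},{"dx":0,"dy":0,"dz":0,"rx":0,"ry":0,"rz":0,"jaw":10},{"dx":0,"dy":0,"dz":0,"rx":0,"ry":0,"rz":0,"jaw":10},{"dx":0,"dy":0,"dz":0,"rx":0,"ry":0,"rz":0,"jaw":10},{"dx":0,"dy":0,"dz":0,"rx":0,"ry":0,"rz":0,"jaw":10}]'
python3 -c "
from look import *
st()"
```

```text
clock: 4.9
tool_pos: [0.5796, -0.2763, 0.0306]
tool_rot: [-1.566, -0.159, 0.156]
force: [-1.4, -0.3, 5.7]
width: 0.314
clock 4.9 pos [ 0.5796 -0.2763  0.0306] yaw 0.2 tilt 0.12 q [-0.48  0.4   1.84  0.    0.9  -0.68] w27.7 F [-1.4 -0.3  5.7]
```

```bash
python3 -m handwheel '[{"dx":0,"dy":-15,"dz":0,"rx":0,"ry":0,"rz":0,"jaw":10},{"dx":0,"dy":-30,"dz":0,"rx":0,"ry":0,"rz":0,"jaw":10},{"dx":0,"dy":-38,"dz":0,"rx":0,"ry":0,"rz":0,"jaw":10},{"dx":0,"dy":-40,"dz":0,"rx":0,"ry":0,"rz":0,"jaw":10},{"dx":0,"dy":0,"dz":0,"rx":0,"ry":0.12,"rz":0,"jaw":10},{"dx":0,"dy":0,"dz":0,"rx":0,"ry":0.12,"rz":0,"jaw":10},{"dx":0,"dy":0,"dz":0,"rx":0,"ry":0.12,"rz":0,"jaw":10},{"dx":0,"dy":0,"dz":0,"rx":0,"ry":0.12,"rz":0,"jaw":10},{"dx":0,"dy":0,"dz":0,"rx":0,"ry":0.12,"rz":0,"jaw":10},{"dx":0,"dy":0,"dz":0,"rx":0,"ry":0.12,"rz":0,"jaw":10}]'
python3 -c "
from look import *
wsnap('w6')
go(.465,.4043,.15,-1.0,half=False)"
```

```text
clock: 5.73
tool_pos: [0.5781, -0.2756, 0.1516]
tool_rot: [-1.531, 0.413, -0.411]
force: [-0.3, -0.2, -1.3]
width: 0.309
clock 5.8 rot rx,ry,rz [ 0.     0.469 -0.001] ry rows 4.0 shift mm [-633.3    1.6  272.1] j6 0.05 w27.9 F [-0.5  0.4 -1.8] tilt 0.06
```

View pics/w6.png

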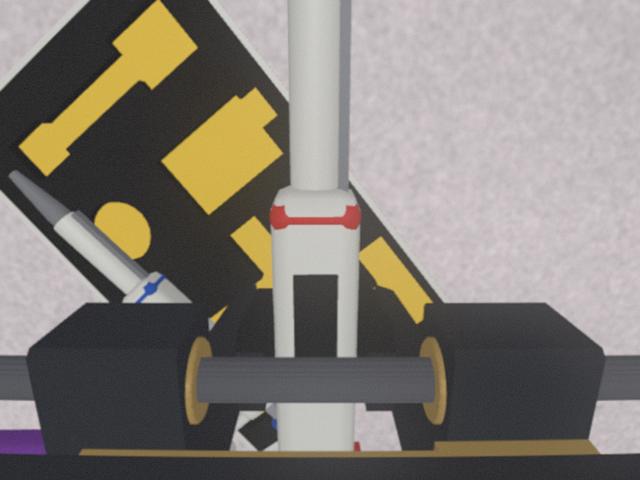

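```bash
python3 -m handwheel '[{"dx":0,"dy":0,"dz":0,"rx":0,"ry":0.1235,"rz":0,"jaw":10},{"dx":0,"dy":0,"dz":0,"rx":0,"ry":0.1235,"rz":0,"jaw":10},{"dx":0,"dy":0,"dz":0,"rx":0,"ry":0.1235,"rz":0,"jaw":10},{"dx":0,"dy":0,"dz":0,"rx":0,"ry":0.1235,"rz":0,"jaw":10},{"dx":0,"dy":0,"dz":0,"rx":0,"ry":0.1235,"rz":0,"jaw":10},{"dx":0,"dy":0,"dz":0,"rx":0,"ry":0.1235,"rz":0,"jaw":10},{"dx":0,"dy":0,"dz":0,"rx":0,"ry":0.1235,"rz":0,"jaw":10},{"dx":0,"dy":0,"dz":0,"rx":0,"ry":0.1235,"rz":0,"jaw":10},{"dx":0,"dy":0,"dz":0,"rx":0,"ry":0.1235,"rz":0,"jaw":10},{"dx":0,"dy":0,"dz":0,"rx":0,"ry":0.1235,"rz":0,"jaw":10}]'
python3 -c "
from look import *
go(.465,.4043,.15,-1.767,half=False)"
```

```text
clock: 6.62
tool_pos: [0.5783, -0.2756, 0.1516]
tool_rot: [-1.115, 1.347, -1.345]
force: [0.3, 0.2, -1.3]
width: 0.315
clock 6.6 rot rx,ry,rz [ 0.001  0.009 -0.   ] ry rows 1.0 shift mm [-644.8    1.6 -243.6] j6 1.27 w27.8 F [ 0.3  0.2 -1.3] tilt 0.06
```

```bash
python3 -m handwheel '[{"dx":-38,"dy":0,"dz":-14,"rx":0,"ry":0,"rz":0,"jaw":10},{"dx":-38,"dy":0,"dz":-14,"rx":0,"ry":0,"rz":0,"jaw":10},{"dx":-38,"dy":0,"dz":-14,"rx":0,"ry":0,"rz":0,"jaw":10},{"dx":-38,"dy":0,"dz":-14,"rx":0,"ry":0,"rz":0,"jaw":10},{"dx":-38,"dy":0,"dz":-14,"rx":0,"ry":0,"rz":0,"jaw":10},{"dx":-38,"dy":0,"dz":-14,"rx":0,"ry":0,"rz":0,"jaw":10},{"dx":-38,"dy":0,"dz":-14,"rx":0,"ry":0,"rz":0,"jaw":10},{"dx":-38,"dy":0,"dz":-14,"rx":0,"ry":0,"rz":0,"jaw":10},{"dx":-38,"dy":0,"dz":-14,"rx":0,"ry":0,"rz":0,"jaw":10},{"dx":-38,"dy":0,"dz":-14,"rx":0,"ry":0,"rz":0,"jaw":10},{"dx":-38,"dy":0,"dz":-14,"rx":0,"ry":0,"rz":0,"jaw":10},{"dx":-38,"dy":0,"dz":-14,"rx":0,"ry":0.009,"rz":0,"jaw":10}]'
python3 -c "
from look import *
go(.465,.4043,.15,-1.767,half=False)"
```

```text
clock: 7.62
tool_pos: [0.4958, 0.2049, 0.1521]
tool_rot: [-1.113, 1.348, -1.348]
force: [1.0, -0.6, -0.4]
width: 0.311
clock 7.6 rot rx,ry,rz [0.    0.006 0.   ] ry rows 1.0 shift mm [-189.5    2.1  -69.1] j6 2.11 w27.4 F [ 1.  -0.6 -0.4] tilt 0.01
```

```bash
python3 -m handwheel '[{"dx":-38,"dy":5,"dz":-14,"rx":0,"ry":0,"rz":0,"jaw":10},{"dx":-38,"dy":5,"dz":-14,"rx":0,"ry":0,"rz":0,"jaw":10},{"dx":-38,"dy":5,"dz":-14,"rx":0,"ry":0,"rz":0,"jaw":10},{"dx":-38,"dy":5,"dz":-14,"rx":0,"ry":0,"rz":0,"jaw":10},{"dx":-38,"dy":5,"dz":-13,"rx":0,"ry":0.005,"rz":0,"jaw":10},{"dx":0,"dy":0,"dz":0,"rx":0,"ry":0,"rz":0,"jaw":10},{"dx":0,"dy":0,"dz":0,"rx":0,"ry":0,"rz":0,"jaw":10}]'
python3 -c "
from look import *
go(.465,.4043,.15,-1.767,half=False);wsnap('w7')"
```

```text
clock: 8.2
tool_pos: [0.4643, 0.4045, 0.1262]
tool_rot: [-1.114, 1.349, -1.35]
force: [-0.3, -0.2, -0.7]
width: 0.317
clock 8.2 rot rx,ry,rz [0.001 0.004 0.001] ry rows 1.0 shift mm [  0.1 -23.8   0.8] j6 2.44 w27.9 F [-0.3 -0.2 -0.7] tilt 0.1
```

View pics/w7.png

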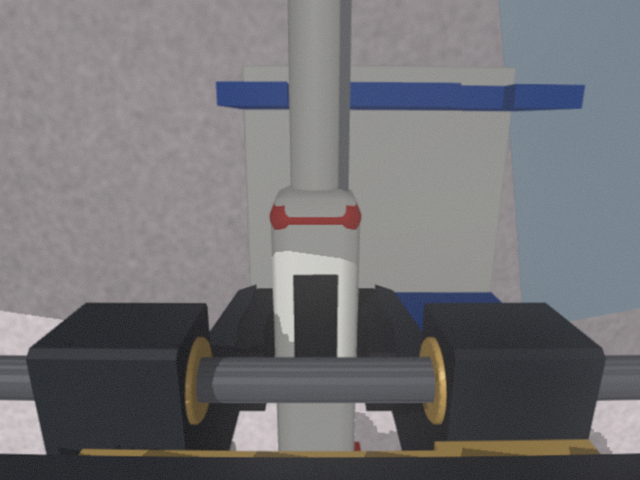

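```bash
python3 -m handwheel '[{"dx":0,"dy":20,"dz":0,"rx":0,"ry":0.004,"rz":0,"jaw":10},{"dx":0,"dy":15,"dz":0,"rx":0,"ry":0,"rz":0,"jaw":10},{"dx":0,"dy":10,"dz":0,"rx":0,"ry":0,"rz":0,"jaw":10},{"dx":0,"dy":7,"dz":0,"rx":0,"ry":0,"rz":0,"jaw":10},{"dx":0,"dy":5,"dz":0,"rx":0,"ry":0,"rz":0,"jaw":10},{"dx":0,"dy":2,"dz":0,"rx":0,"ry":0,"rz":0,"jaw":10},{"dx":0,"dy":0,"dz":0,"rx":0,"ry":0,"rz":0,"jaw":10},{"dx":0,"dy":0,"dz":0,"rx":0,"ry":0,"rz":0,"jaw":10}]'
python3 -c "
from look import *
st();snap('scene','s7')"
```

```text
clock: 8.92
tool_pos: [0.466, 0.403, 0.0688]
tool_rot: [-1.106, 1.356, -1.356]
force: [-0.2, -0.1, -1.0]
width: 0.312
clock 8.9 pos [0.466  0.403  0.0688] yaw -1.773 tilt 0.05 q [ 0.67  0.31  1.88 -0.    0.95  2.45] w27.5 F [-0.2 -0.1 -1. ]
```

View pics/s7.png

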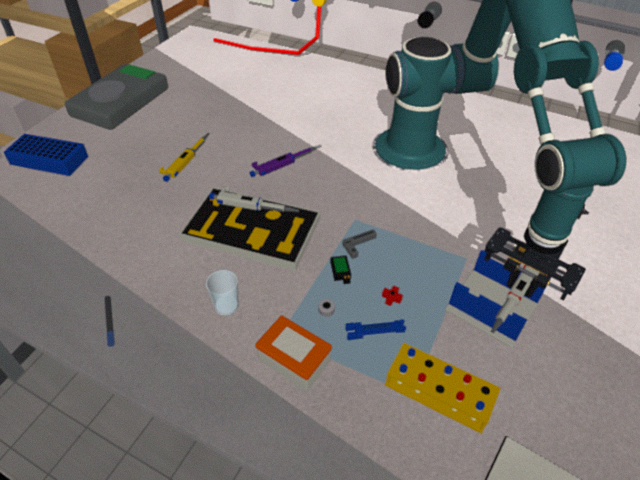

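```bash
python3 -m handwheel '[{"dx":0,"dy":2,"dz":0,"rx":0,"ry":-0.004,"rz":0,"jaw":10},{"dx":0,"dy":1,"dz":0,"rx":0,"ry":0,"rz":0,"jaw":10},{"dx":0,"dy":0,"dz":0,"rx":0,"ry":0,"rz":0,"jaw":10},{"dx":0,"dy":0,"dz":0,"rx":0,"ry":0,"rz":0,"jaw":10}]'
python3 -c "
from look import *
st()"
```

```text
clock: 9.3
tool_pos: [0.4658, 0.4033, 0.0656]
tool_rot: [-1.108, 1.353, -1.353]
force: [0.6, -0.1, 0.4]
width: 0.317
clock 9.3 pos [0.4658 0.4033 0.0656] yaw -1.768 tilt 0.05 q [ 0.67  0.31  1.88 -0.    0.94  2.44] w27.9 F [ 0.6 -0.1  0.4]
```

Release to a partial opening and lift.

```bash
python3 -m handwheel '[{"dx":0,"dy":0.5,"dz":0,"rx":0,"ry":0,"rz":0,"jaw":34},{"dx":0,"dy":0,"dz":0,"rx":0,"ry":0,"rz":0,"jaw":46},{"dx":0,"dy":0,"dz":0,"rx":0,"ry":0,"rz":0,"jaw":46},{"dx":0,"dy":0,"dz":0,"rx":0,"ry":0,"rz":0,"jaw":46},{"dx":0,"dy":-10,"dz":0,"rx":0,"ry":0,"rz":0,"jaw":46},{"dx":0,"dy":-30,"dz":0,"rx":0,"ry":0,"rz":0,"jaw":46},{"dx":0,"dy":-40,"dz":0,"rx":0,"ry":0,"rz":0,"jaw":46},{"dx":0,"dy":-20,"dz":0,"rx":0,"ry":0,"rz":0,"jaw":46}]'
python3 -c "
from look import *
st();im=wsnap('w8');im=snap('scene','s8');crop(im,430,220,140,130,5,'c8')"
```

```text
clock: 9.97
tool_pos: [0.4669, 0.4041, 0.1695]
tool_rot: [-1.104, 1.352, -1.352]
force: [0.6, 1.2, 1.5]
width: 0.524
clock 10.0 pos [0.4669 0.4041 0.1695] yaw -1.769 tilt 0.28 q [ 0.67  0.2   1.81 -0.    1.12  2.44] w46.2 F [0.6 1.2 1.5]
```

View pics/w8.png

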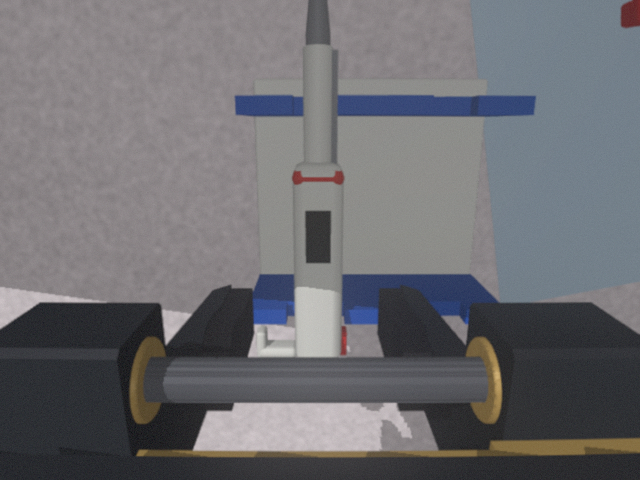

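View pics/c8.png

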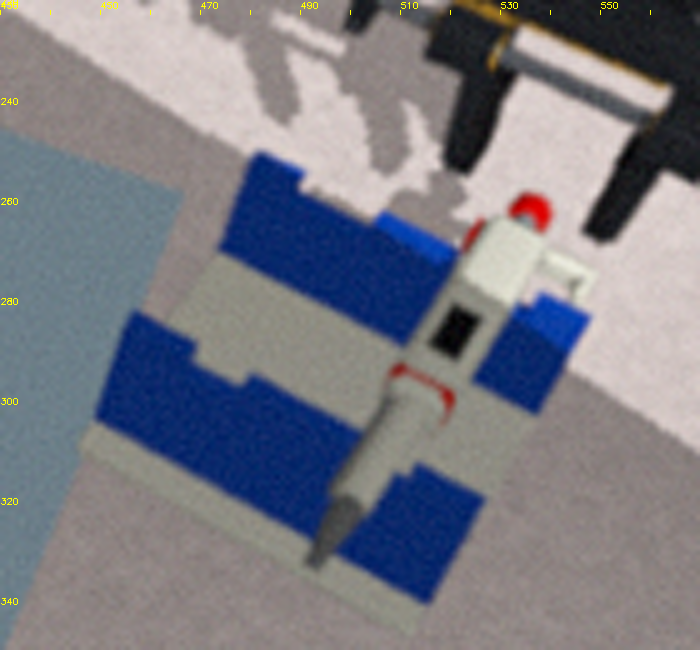

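```bash
python3 -c "
from look import *
go(.4726,-.2925,.17,-1.769,half=False)"
```

```text
clock 10.1 rot rx,ry,rz [-0.007  0.    -0.008] ry rows 1.0 shift mm [683.4   1.4 141.3] j6 2.44 w46.1 F [ 0.4  0.1 -0.2] tilt 0.62
```

```bash
python3 -m handwheel '[{"dx":40,"dy":0,"dz":8,"rx":0,"ry":0,"rz":0,"jaw":60},{"dx":40,"dy":0,"dz":8,"rx":0,"ry":0,"rz":0,"jaw":60},{"dx":40,"dy":0,"dz":8,"rx":0,"ry":0,"rz":0,"jaw":60},{"dx":40,"dy":0,"dz":8,"rx":0,"ry":0,"rz":0,"jaw":60},{"dx":40,"dy":0,"dz":8,"rx":0,"ry":0,"rz":0,"jaw":60},{"dx":40,"dy":0,"dz":8,"rx":0,"ry":0,"rz":0,"jaw":60},{"dx":40,"dy":0,"dz":8,"rx":0,"ry":0,"rz":0,"jaw":60},{"dx":40,"dy":0,"dz":8,"rx":0,"ry":0,"rz":0,"jaw":60},{"dx":40,"dy":0,"dz":8,"rx":0,"ry":0,"rz":0,"jaw":60},{"dx":40,"dy":0,"dz":8,"rx":0,"ry":0,"rz":0,"jaw":60},{"dx":40,"dy":0,"dz":8,"rx":0,"ry":0,"rz":0,"jaw":60},{"dx":40,"dy":0,"dz":8,"rx":0,"ry":0,"rz":0,"jaw":60}]'
python3 -m handwheel '[{"dx":40,"dy":0,"dz":8,"rx":0,"ry":0,"rz":0,"jaw":60},{"dx":40,"dy":0,"dz":8,"rx":0,"ry":0,"rz":0,"jaw":60},{"dx":40,"dy":0,"dz":8,"rx":0,"ry":0,"rz":0,"jaw":60},{"dx":40,"dy":0,"dz":8,"rx":0,"ry":0,"rz":0,"jaw":60},{"dx":40,"dy":0,"dz":8,"rx":0,"ry":0,"rz":0,"jaw":60},{"dx":0,"dy":0,"dz":0,"rx":0,"ry":-0.124,"rz":0,"jaw":60},{"dx":0,"dy":0,"dz":0,"rx":0,"ry":-0.124,"rz":0,"jaw":60},{"dx":0,"dy":0,"dz":0,"rx":0,"ry":-0.124,"rz":0,"jaw":60},{"dx":0,"dy":0,"dz":0,"rx":0,"ry":-0.124,"rz":0,"jaw":60},{"dx":0,"dy":0,"dz":0,"rx":0,"ry":-0.124,"rz":0,"jaw":60},{"dx":0,"dy":0,"dz":0,"rx":0,"ry":-0.124,"rz":0,"jaw":60},{"dx":0,"dy":0,"dz":0,"rx":0,"ry":-0.124,"rz":0,"jaw":60}]'
python3 -m handwheel '[{"dx":0,"dy":5,"dz":0,"rx":0,"ry":-0.124,"rz":0,"jaw":60},{"dx":0,"dy":5,"dz":0,"rx":0,"ry":-0.124,"rz":0,"jaw":60},{"dx":0,"dy":5,"dz":0,"rx":0,"ry":-0.124,"rz":0,"jaw":60},{"dx":0,"dy":5,"dz":0,"rx":0,"ry":-0.124,"rz":0,"jaw":60},{"dx":0,"dy":5,"dz":0,"rx":0,"ry":-0.124,"rz":0,"jaw":60},{"dx":0,"dy":5,"dz":0,"rx":0,"ry":-0.124,"rz":0,"jaw":60},{"dx":0,"dy":5,"dz":0,"rx":0,"ry":-0.124,"rz":0,"jaw":60},{"dx":0,"dy":5,"dz":0,"rx":0,"ry":-0.124,"rz":0,"jaw":60},{"dx":0,"dy":5,"dz":0,"rx":0,"ry":-0.124,"rz":0,"jaw":60}]'
python3 -c "
from look import *
go(.4726,-.2925,.1,.217,half=False);wsnap('w9')"
```

```text
clock: 11.07
tool_pos: [0.4641, -0.0884, 0.1641]
tool_rot: [-1.11, 1.354, -1.353]
force: [1.4, -0.0, 0.0]
width: 0.68
clock: 12.07
tool_pos: [0.4644, -0.2901, 0.1636]
tool_rot: [-1.455, 0.7, -0.697]
force: [0.5, -0.7, 0.3]
width: 0.681
clock: 12.82
tool_pos: [0.4644, -0.29, 0.1185]
tool_rot: [-1.562, -0.173, 0.175]
force: [0.7, -0.1, -0.1]
width: 0.679
clock 12.8 rot rx,ry,rz [-0.001  0.004 -0.001] ry rows 1.0 shift mm [ 7.5 18.5 -4.2] j6 -0.83 w59.9 F [ 0.7 -0.1 -0.1] tilt 0.11
```

View pics/w9.png

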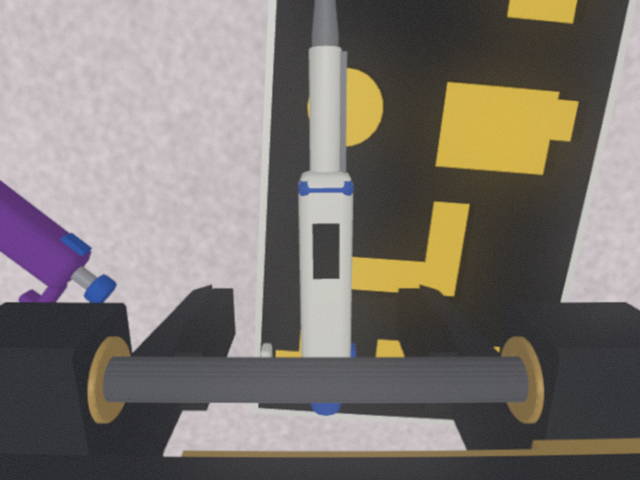

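```bash
python3 -c "
from look import *
C=wcam('w9');P=px2w(C,[(325.5,250),(327,190),(325.5,20)],[.051,.051,.04]);print(P)
d=P[0]-P[1]
R,p=tool();print((P-p)@R*1000)
C=wcam('w4');print(((px2w(C,[(184.7,145.8),(273.3,70.7)],.051)-p)@R*1000))
"
```

```text
[[ 0.46991358 -0.28709885  0.051     ]
 [ 0.46358889 -0.25648726  0.051     ]
 [ 0.44501861 -0.17843303  0.04      ]]
[[  6.74486689  66.36670779   0.8582548 ]
 [  7.47609611  66.44937754  32.1077255 ]
 [  6.98886275  77.66784185 112.30888744]]
[[  8.43362989  66.16114751 -73.43784952]
 [  9.53536876  66.46050548  38.21876301]]
```

```bash
python3 -m handwheel '[{"dx":7,"dy":20,"dz":-4,"rx":0,"ry":0,"rz":0,"jaw":60},{"dx":0,"dy":30,"dz":0,"rx":0,"ry":0,"rz":0,"jaw":60},{"dx":0,"dy":20,"dz":0,"rx":0,"ry":0,"rz":0,"jaw":60},{"dx":0,"dy":12,"dz":0,"rx":0,"ry":0,"rz":0,"jaw":60},{"dx":0,"dy":5,"dz":0,"rx":0,"ry":0,"rz":0,"jaw":60},{"dx":0,"dy":0,"dz":0,"rx":0,"ry":0,"rz":0,"jaw":10},{"dx":0,"dy":0,"dz":0,"rx":0,"ry":0,"rz":0,"jaw":10},{"dx":0,"dy":0,"dz":0,"rx":0,"ry":0,"rz":0,"jaw":10},{"dx":0,"dy":0,"dz":0,"rx":0,"ry":0,"rz":0,"jaw":10},{"dx":0,"dy":0,"dz":0,"rx":0,"ry":0,"rz":0,"jaw":10},{"dx":0,"dy":0,"dz":0,"rx":0,"ry":0,"rz":0,"jaw":10},{"dx":0,"dy":0,"dz":0,"rx":0,"ry":0,"rz":0,"jaw":10}]'
python3 -c "
from look import *
st()"
```

```text
clock: 13.87
tool_pos: [0.4735, -0.2936, 0.034]
tool_rot: [-1.565, -0.17, 0.168]
force: [-1.5, 0.5, 7.0]
width: 0.317
clock 13.9 pos [ 0.4735 -0.2936  0.034 ] yaw 0.215 tilt 0.1 q [-0.6   0.26  2.03 -0.    0.85 -0.81] w27.9 F [-1.5  0.5  7. ]
```

```bash
python3 -m handwheel '[{"dx":0,"dy":-15,"dz":0,"rx":0,"ry":0,"rz":0,"jaw":10},{"dx":0,"dy":-30,"dz":0,"rx":0,"ry":0,"rz":0,"jaw":10},{"dx":0,"dy":-38,"dz":0,"rx":0,"ry":0,"rz":0,"jaw":10},{"dx":0,"dy":-38,"dz":0,"rx":0,"ry":0,"rz":0,"jaw":10},{"dx":0,"dy":0,"dz":0,"rx":0,"ry":0.124,"rz":0,"jaw":10},{"dx":0,"dy":0,"dz":0,"rx":0,"ry":0.124,"rz":0,"jaw":10},{"dx":0,"dy":0,"dz":0,"rx":0,"ry":0.124,"rz":0,"jaw":10},{"dx":0,"dy":0,"dz":0,"rx":0,"ry":0.124,"rz":0,"jaw":10},{"dx":0,"dy":0,"dz":0,"rx":0,"ry":0.124,"rz":0,"jaw":10},{"dx":0,"dy":0,"dz":0,"rx":0,"ry":0.124,"rz":0,"jaw":10},{"dx":0,"dy":0,"dz":0,"rx":0,"ry":0.124,"rz":0,"jaw":10},{"dx":0,"dy":0,"dz":0,"rx":0,"ry":0.124,"rz":0,"jaw":10}]'
python3 -m handwheel '[{"dx":0,"dy":0,"dz":0,"rx":0,"ry":0.124,"rz":0,"jaw":10},{"dx":0,"dy":0,"dz":0,"rx":0,"ry":0.124,"rz":0,"jaw":10},{"dx":0,"dy":0,"dz":0,"rx":0,"ry":0.124,"rz":0,"jaw":10},{"dx":0,"dy":0,"dz":0,"rx":0,"ry":0.124,"rz":0,"jaw":10},{"dx":0,"dy":0,"dz":0,"rx":0,"ry":0.124,"rz":0,"jaw":10},{"dx":0,"dy":0,"dz":0,"rx":0,"ry":0.124,"rz":0,"jaw":10},{"dx":0,"dy":0,"dz":0,"rx":0,"ry":0.124,"rz":0,"jaw":10},{"dx":0,"dy":0,"dz":0,"rx":0,"ry":0.122,"rz":0,"jaw":10}]'
python3 -c "
from look import *
go(.4504,.3307,.15,-1.767,half=False);wsnap('w10')"
```

```text
clock: 14.87
tool_pos: [0.4727, -0.2927, 0.1534]
tool_rot: [-1.482, 0.612, -0.612]
force: [0.4, -0.2, -2.0]
width: 0.315
clock: 15.53
tool_pos: [0.4727, -0.2927, 0.1533]
tool_rot: [-1.107, 1.357, -1.356]
force: [0.3, -0.1, -1.4]
width: 0.316
clock 15.5 rot rx,ry,rz [ 0.    -0.006 -0.   ] ry rows 1.0 shift mm [-607.1    3.3 -143.4] j6 1.17 w27.9 F [ 0.3 -0.1 -1.4] tilt 0.03
```

View pics/w10.png

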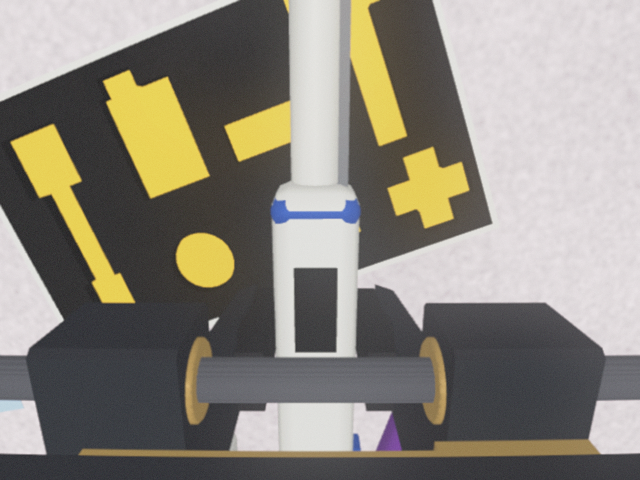

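```bash
python3 -m handwheel '[{"dx":-38,"dy":0,"dz":-9,"rx":0,"ry":0,"rz":0,"jaw":10},{"dx":-38,"dy":0,"dz":-9,"rx":0,"ry":0,"rz":0,"jaw":10},{"dx":-38,"dy":0,"dz":-9,"rx":0,"ry":0,"rz":0,"jaw":10},{"dx":-38,"dy":0,"dz":-9,"rx":0,"ry":0,"rz":0,"jaw":10},{"dx":-38,"dy":0,"dz":-9,"rx":0,"ry":0,"rz":0,"jaw":10},{"dx":-38,"dy":0,"dz":-9,"rx":0,"ry":0,"rz":0,"jaw":10},{"dx":-38,"dy":0,"dz":-9,"rx":0,"ry":0,"rz":0,"jaw":10},{"dx":-38,"dy":0,"dz":-9,"rx":0,"ry":0,"rz":0,"jaw":10},{"dx":-38,"dy":0,"dz":-9,"rx":0,"ry":0,"rz":0,"jaw":10},{"dx":-38,"dy":0,"dz":-9,"rx":0,"ry":0,"rz":0,"jaw":10},{"dx":-38,"dy":0,"dz":-9,"rx":0,"ry":0,"rz":0,"jaw":10},{"dx":-38,"dy":0,"dz":-9,"rx":0,"ry":-0.006,"rz":0,"jaw":10}]'
python3 -m handwheel '[{"dx":-38,"dy":0,"dz":-9,"rx":0,"ry":0,"rz":0,"jaw":10},{"dx":-38,"dy":0,"dz":-9,"rx":0,"ry":0,"rz":0,"jaw":10},{"dx":-38,"dy":0,"dz":-9,"rx":0,"ry":0,"rz":0,"jaw":10},{"dx":-37,"dy":0,"dz":-8,"rx":0,"ry":0,"rz":0,"jaw":10},{"dx":0,"dy":10,"dz":0,"rx":0,"ry":0,"rz":0,"jaw":10},{"dx":0,"dy":10,"dz":0,"rx":0,"ry":0,"rz":0,"jaw":10},{"dx":0,"dy":0,"dz":0,"rx":0,"ry":0,"rz":0,"jaw":10}]'
python3 -c "
from look import *
go(.4504,.3307,.07,-1.767,half=False);wsnap('w11')"
```

```text
clock: 16.58
tool_pos: [0.4551, 0.1773, 0.1538]
tool_rot: [-1.114, 1.345, -1.346]
force: [0.2, -1.1, 0.0]
width: 0.314
clock: 17.17
tool_pos: [0.4477, 0.3289, 0.1306]
tool_rot: [-1.121, 1.347, -1.347]
force: [-1.0, -1.4, -1.9]
width: 0.314
clock 17.2 rot rx,ry,rz [0.004 0.009 0.004] ry rows 1.0 shift mm [-2.3 60.6  2.3] j6 2.35 w27.7 F [-1.  -1.4 -1.9] tilt 0.32
```

View pics/w11.png

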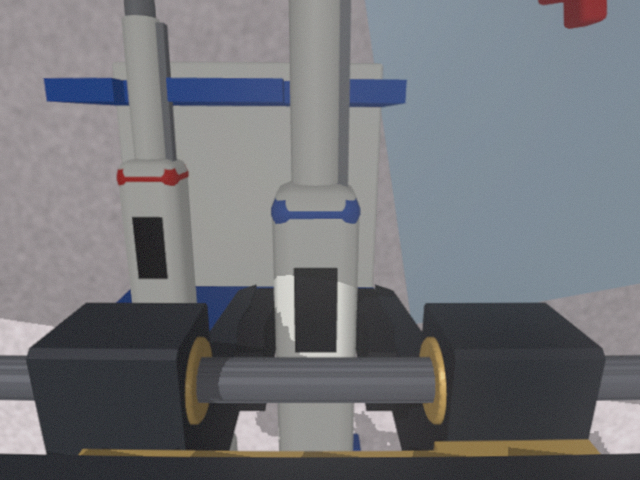

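```bash
python3 -m handwheel '[{"dx":-3,"dy":15,"dz":2,"rx":0,"ry":0.008,"rz":0,"jaw":10},{"dx":0,"dy":15,"dz":0,"rx":0,"ry":0,"rz":0,"jaw":10},{"dx":0,"dy":12,"dz":0,"rx":0,"ry":0,"rz":0,"jaw":10},{"dx":0,"dy":7,"dz":0,"rx":0,"ry":0,"rz":0,"jaw":10},{"dx":0,"dy":4,"dz":0,"rx":0,"ry":0,"rz":0,"jaw":10},{"dx":0,"dy":2,"dz":0,"rx":0,"ry":0,"rz":0,"jaw":10},{"dx":0,"dy":0,"dz":0,"rx":0,"ry":0,"rz":0,"jaw":10},{"dx":0,"dy":0,"dz":0,"rx":0,"ry":0,"rz":0,"jaw":10},{"dx":0,"dy":0,"dz":0,"rx":0,"ry":0,"rz":0,"jaw":10}]'
python3 -c "
from look import *
go(.4504,.3307,.066,-1.767,half=False)"
```

```text
clock: 17.97
tool_pos: [0.4529, 0.3331, 0.0795]
tool_rot: [-1.108, 1.353, -1.353]
force: [0.7, 0.0, -1.7]
width: 0.315
clock 18.0 rot rx,ry,rz [-0.001 -0.002 -0.001] ry rows 1.0 shift mm [ 2.9 13.5 -2. ] j6 2.36 w27.7 F [ 0.7  0.  -1.7] tilt 0.08
```

```bash
python3 -m handwheel '[{"dx":1,"dy":4,"dz":-1,"rx":0,"ry":0,"rz":0,"jaw":10},{"dx":0,"dy":3,"dz":0,"rx":0,"ry":0,"rz":0,"jaw":10},{"dx":0,"dy":1,"dz":0,"rx":0,"ry":0,"rz":0,"jaw":10},{"dx":0,"dy":0,"dz":0,"rx":0,"ry":0,"rz":0,"jaw":10},{"dx":0,"dy":0,"dz":0,"rx":0,"ry":0,"rz":0,"jaw":10}]'
python3 -c "
from look import *
go(.4504,.3307,.066,-1.767,half=False)"
```

```text
clock: 18.38
tool_pos: [0.451, 0.332, 0.0705]
tool_rot: [-1.11, 1.353, -1.353]
force: [-0.0, -0.1, -0.8]
width: 0.312
clock 18.4 rot rx,ry,rz [ 0.    -0.001  0.   ] ry rows 1.0 shift mm [ 1.4  4.5 -0.3] j6 2.36 w27.5 F [-0.  -0.1 -0.8] tilt 0.02
```

```bash
python3 -m handwheel '[{"dx":0,"dy":1.5,"dz":0,"rx":0,"ry":0,"rz":0,"jaw":10},{"dx":0,"dy":1,"dz":0,"rx":0,"ry":0,"rz":0,"jaw":10},{"dx":0,"dy":0,"dz":0,"rx":0,"ry":0,"rz":0,"jaw":10},{"dx":0,"dy":0,"dz":0,"rx":0,"ry":0,"rz":0,"jaw":10}]'
python3 -c "
from look import *
go(.4504,.3307,.066,-1.767,half=False)"
```

```text
clock: 18.72
tool_pos: [0.4515, 0.3322, 0.069]
tool_rot: [-1.108, 1.353, -1.353]
force: [-2.6, -0.3, 4.6]
width: 0.313
clock 18.7 rot rx,ry,rz [-0.    -0.002 -0.   ] ry rows 1.0 shift mm [ 1.7  3.  -0.8] j6 2.36 w27.5 F [-2.6 -0.3  4.6] tilt 0.03
```

Contact at the expected height (.069). Release.

```bash
python3 -m handwheel '[{"dx":0,"dy":0,"dz":0,"rx":0,"ry":0,"rz":0,"jaw":34},{"dx":0,"dy":0,"dz":0,"rx":0,"ry":0,"rz":0,"jaw":44},{"dx":0,"dy":0,"dz":0,"rx":0,"ry":0,"rz":0,"jaw":44},{"dx":0,"dy":0,"dz":0,"rx":0,"ry":0,"rz":0,"jaw":44},{"dx":0,"dy":-10,"dz":0,"rx":0,"ry":0,"rz":0,"jaw":44},{"dx":0,"dy":-30,"dz":0,"rx":0,"ry":0,"rz":0,"jaw":44},{"dx":0,"dy":-40,"dz":0,"rx":0,"ry":0,"rz":0,"jaw":44},{"dx":0,"dy":-40,"dz":0,"rx":0,"ry":0,"rz":0,"jaw":44},{"dx":0,"dy":0,"dz":0,"rx":0,"ry":0,"rz":0,"jaw":44}]'
python3 -c "
from look import *
st();im=wsnap('w12');im=snap('scene','s12');crop(im,430,220,140,130,5,'c12')"
```

```text
clock: 19.47
tool_pos: [0.4559, 0.3352, 0.1984]
tool_rot: [-1.093, 1.349, -1.351]
force: [1.5, 0.6, 1.3]
width: 0.497
clock 19.5 pos [0.4559 0.3352 0.1984] yaw -1.768 tilt 0.9 q [ 0.59  0.08  1.9  -0.    1.15  2.36] w43.8 F [1.5 0.6 1.3]
```

View pics/w12.png

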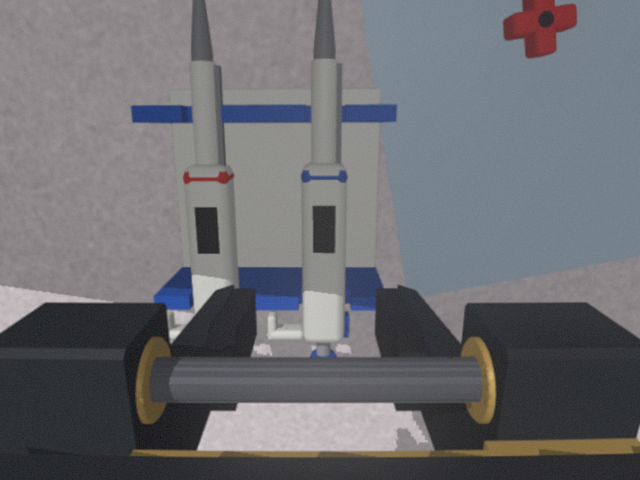

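View pics/c12.png

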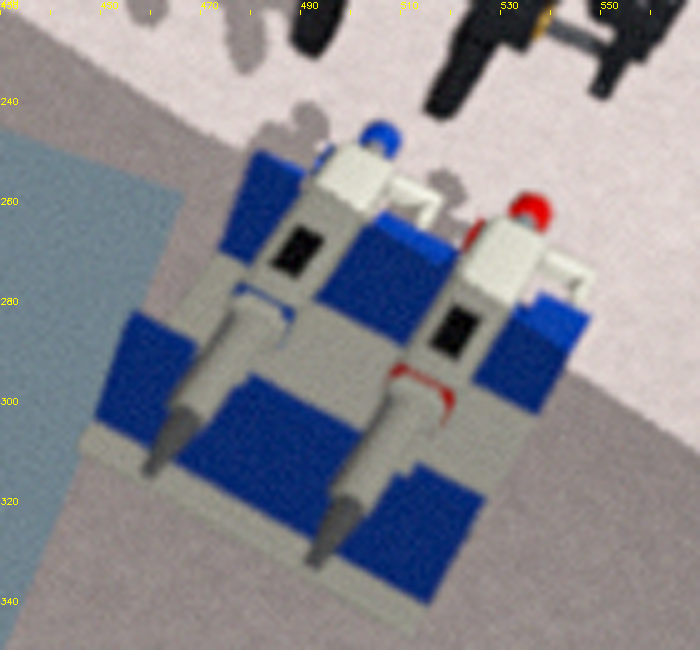

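```bash
python3 -c "
from look import *
go(.47,-.255,.3,-1.768,half=False)"
```

```text
clock 19.6 rot rx,ry,rz [-0.005 -0.001 -0.005] ry rows 1.0 shift mm [ 573.4 -108.3  132. ] j6 2.36 w43.9 F [-1.  -0.8 -0.7] tilt 0.37
```

```bash
python3 -m handwheel '[{"dx":38,"dy":-7,"dz":9,"rx":0,"ry":0,"rz":0,"jaw":60},{"dx":38,"dy":-7,"dz":9,"rx":0,"ry":0,"rz":0,"jaw":60},{"dx":38,"dy":-7,"dz":9,"rx":0,"ry":0,"rz":0,"jaw":60},{"dx":38,"dy":-7,"dz":9,"rx":0,"ry":0,"rz":0,"jaw":60},{"dx":38,"dy":-7,"dz":9,"rx":0,"ry":0,"rz":0,"jaw":60},{"dx":38,"dy":-7,"dz":9,"rx":0,"ry":0,"rz":0,"jaw":60},{"dx":38,"dy":-7,"dz":9,"rx":0,"ry":0,"rz":0,"jaw":60},{"dx":38,"dy":-7,"dz":9,"rx":0,"ry":0,"rz":0,"jaw":60},{"dx":38,"dy":-7,"dz":9,"rx":0,"ry":0,"rz":0,"jaw":60},{"dx":38,"dy":-7,"dz":9,"rx":0,"ry":0,"rz":0,"jaw":60},{"dx":38,"dy":-7,"dz":9,"rx":0,"ry":0,"rz":0,"jaw":60},{"dx":38,"dy":-7,"dz":9,"rx":0,"ry":0,"rz":0,"jaw":60}]'
python3 -m handwheel '[{"dx":38,"dy":-7,"dz":8,"rx":0,"ry":0,"rz":0,"jaw":60},{"dx":38,"dy":-7,"dz":8,"rx":0,"ry":0,"rz":0,"jaw":60},{"dx":38,"dy":-7,"dz":8,"rx":0,"ry":0,"rz":0,"jaw":60},{"dx":0,"dy":0,"dz":0,"rx":0,"ry":-0.115,"rz":0,"jaw":60},{"dx":0,"dy":0,"dz":0,"rx":0,"ry":-0.115,"rz":0,"jaw":60},{"dx":0,"dy":0,"dz":0,"rx":0,"ry":-0.115,"rz":0,"jaw":60},{"dx":0,"dy":0,"dz":0,"rx":0,"ry":0,"rz":0,"jaw":60},{"dx":0,"dy":0,"dz":0,"rx":0,"ry":0,"rz":0,"jaw":60}]'
python3 -c "
from look import *
st();im=wsnap('w13')"
```

```text
clock: 20.57
tool_pos: [0.4659, -0.1378, 0.2706]
tool_rot: [-1.111, 1.356, -1.351]
force: [1.1, -0.1, -0.1]
width: 0.681
clock: 21.23
tool_pos: [0.4678, -0.2525, 0.2914]
tool_rot: [-1.274, 1.105, -1.1]
force: [-0.2, 0.3, 0.4]
width: 0.683
clock 21.2 pos [ 0.4678 -0.2525  0.2914] yaw -1.427 tilt 0.18 q [-0.54 -0.04  1.84  0.    1.34  0.89] w60.1 F [-0.2  0.3  0.4]
```

View pics/w13.png

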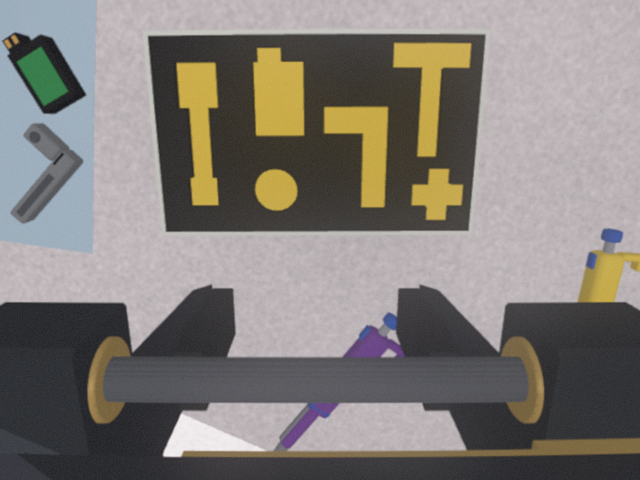

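```bash
cat > fit.py <<'E'
from look import *
from scipy.optimize import minimize
PARTS={'spanner':[(31,65,-16,16),(-62,-40,-11,11),(-45,35,-7,7)],
'bracket':[(-45,45,-9,9),(27,45,-9,45)],
'key':[(-50,30,-7,7),(30,46,-33,33)],
'battery':[(-30,30,-20,20),(30,42,0,16)],
'cross':[(-23,23,-8,8),(-8,8,-23,23)],
'nut':'circ'}
def polys(n,g):
    if n=='nut':
        a=np.linspace(0,2*np.pi,60);return [np.c_[np.cos(a),np.sin(a)]*(18+g)]
    out=[]
    for (a,b,c,d) in PARTS[n]:
        a,b,c,d=a-g,b+g,c-g,d+g
        if n=='key' and b==30+g: b=32
        out.append(np.array([(a,c),(b,c),(b,d),(a,d)],float))
    return out
SS=4
def render(C,box,P,pose,z):
    x0,y0,w,h=box; m=np.zeros((h*SS,w*SS),np.uint8)
    c,s=np.cos(pose[2]),np.sin(pose[2])
    for p in P:
        q=p/1000@np.array([[c,s],[-s,c]])+pose[:2]
        # subdivide not needed
        px=(w2px(C,np.c_[q,np.full(len(q),z)])-[x0,y0]+.5)*SS-.5
        cv2.fillPoly(m,[np.round(px*16).astype(np.int32)],255,shift=4)
    return m
def fit(C,mask,n,pose0,g,zs,pad=25,fixyaw=False,combine='and'):
    """mask: float image 0..1 of full frame"""
    P=polys(n,g)
    allp=np.vstack(P)/1000;c,s=np.cos(pose0[2]),np.sin(pose0[2])
    q=allp@np.array([[c,s],[-s,c]])+pose0[:2];px=w2px(C,np.c_[q,np.full(len(q),zs[0])])
    x0,y0=np.floor(px.min(0)-pad).astype(int).clip(0);x1,y1=np.minimum(np.ceil(px.max(0)+pad).astype(int),[640,480])
    box=(x0,y0,x1-x0,y1-y0)
    # keep only blobs touching the predicted region
    def model(p):
        ms=[render(C,box,P,p,z) for z in zs]; m=ms[0]
        for k in ms[1:]: m=cv2.bitwise_and(m,k) if combine=='and' else cv2.bitwise_or(m,k)
        m=cv2.GaussianBlur(cv2.resize(m,(box[2],box[3]),interpolation=cv2.INTER_AREA).astype(np.float32)/255,(0,0),1.2)
        return m
    pred=cv2.dilate((model(pose0)>.5).astype(np.uint8),np.ones((3,3)))
    sub=(mask[y0:y1,x0:x1]>.5).astype(np.uint8)
    _,lab=cv2.connectedComponents(sub); keep=np.unique(lab[(pred>0)&(lab>0)])
    # largest overlap
    best=max(keep,key=lambda k:((lab==k)&(pred>0)).sum())
    tgt=cv2.GaussianBlur((lab==best).astype(np.float32),(0,0),1.2)
    def cost(v):
        p=np.array([pose0[0]+v[0]/1000,pose0[1]+v[1]/1000,pose0[2]+(0 if fixyaw else v[2]/100)])
        return float(((model(p)-tgt)**2).sum())
    r=None
    best=None
    for st_ in ([4,0,0],[-4,3,2]):
        sim=np.array([[0,0,0],[6,0,0],[0,6,0],[0,0,8]],float)+np.array(st_)
        r=minimize(cost,np.zeros(3),method='Nelder-Mead',options=dict(initial_simplex=sim,xatol=.03,fatol=1e-3,maxiter=200))
        if best is None or r.fun<best.fun: best=r
    v=best.x
    return np.array([pose0[0]+v[0]/1000,pose0[1]+v[1]/1000,pose0[2]+v[2]/100]),best.fun/tgt.sum(),tgt.sum()
E
python3 - <<'E'
from fit import *
im=cv2.imread('pics/w13.png').astype(int);C=wcam('w13')
b,g,r=im[...,0],im[...,1],im[...,2]
mask=((g-b)>55).astype(np.float32)
cv2.imwrite('pics/m13.png',(mask*255).astype(np.uint8))
yaw=.145
guess={'spanner':(201,135),'battery':(279,98),'nut':(276,190),'cross':(437,194),'bracket':(373,156),'key':(430,110)}
res={}
for n,p in guess.items():
    w=px2w(C,p,.02)[0]
    po,e,a=fit(C,mask,n,np.array([w[0],w[1],yaw]),3,(.025,.015))
    res[n]=po; print(n,po.round(4),'err %.3f'%e,a)
json.dump({k:v.tolist() for k,v in res.items()},open('cuts.json','w'))
E
```

```text
spanner [ 0.5042 -0.1381  0.1477] err 0.001 3759.0005
battery [ 0.5499 -0.2072  0.1491] err 0.001 3969.0002
nut [ 0.4653 -0.2147  0.1937] err 0.000 1376.0
cross [ 0.4834 -0.3717  0.1429] err 0.002 1629.0001
bracket [ 0.5086 -0.3042  0.1491] err 0.002 3478.0002
key [ 0.5707 -0.3455  0.146 ] err 0.002 3582.0005
```

```bash
python3 -c "
from look import *
go(.455,.09,.38,-1.427,half=False)"
```

```text
clock 21.3 rot rx,ry,rz [ 0.002  0.    -0.002] ry rows 1.0 shift mm [-340.7  -88.2   36.2] j6 0.89 w59.8 F [ 0.7 -0.   0.4] tilt 0.14
```

```bash
python3 -m handwheel '[{"dx":-34,"dy":-9,"dz":4,"rx":0,"ry":0,"rz":0,"jaw":60},{"dx":-34,"dy":-9,"dz":4,"rx":0,"ry":0,"rz":0,"jaw":60},{"dx":-34,"dy":-9,"dz":4,"rx":0,"ry":0,"rz":0,"jaw":60},{"dx":-34,"dy":-9,"dz":4,"rx":0,"ry":0,"rz":0,"jaw":60},{"dx":-34,"dy":-9,"dz":4,"rx":0,"ry":0,"rz":0,"jaw":60},{"dx":-34,"dy":-9,"dz":4,"rx":0,"ry":0,"rz":0,"jaw":60},{"dx":-34,"dy":-9,"dz":4,"rx":0,"ry":0,"rz":0,"jaw":60},{"dx":-34,"dy":-9,"dz":4,"rx":0,"ry":0,"rz":0,"jaw":60},{"dx":-34,"dy":-8,"dz":2,"rx":0,"ry":0,"rz":0,"jaw":60},{"dx":-34,"dy":-8,"dz":2,"rx":0,"ry":0,"rz":0,"jaw":60},{"dx":0,"dy":0,"dz":0,"rx":0,"ry":0,"rz":0,"jaw":60},{"dx":0,"dy":0,"dz":0,"rx":0,"ry":0,"rz":0,"jaw":60}]'
python3 -c "
from look import *
st();im=wsnap('w14')"
```

```text
clock: 22.28
tool_pos: [0.454, 0.0905, 0.3815]
tool_rot: [-1.276, 1.097, -1.099]
force: [-0.1, -0.5, 0.1]
width: 0.68
clock 22.3 pos [0.454  0.0905 0.3815] yaw -1.421 tilt 0.04 q [ 0.14 -0.2   1.83 -0.    1.52  1.56] w59.9 F [-0.1 -0.5  0.1]
```

View pics/w14.png

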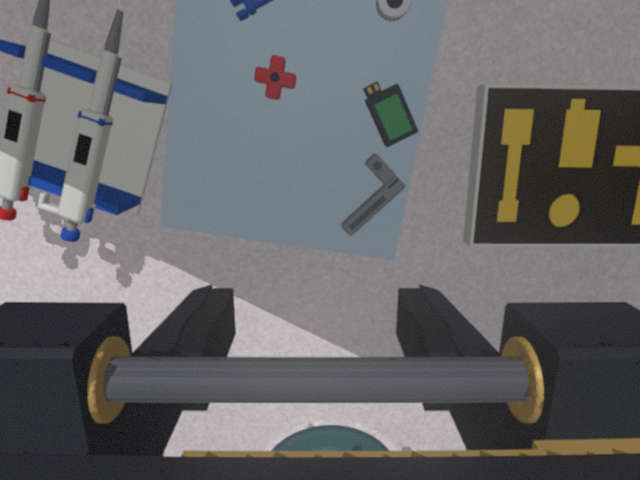

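```bash
cat >> fit.py <<'E'
def pmask(im,n):
    im=cv2.GaussianBlur(im,(0,0),.7).astype(int);b,g,r=im[...,0],im[...,1],im[...,2]
    if n=='spanner': return ((b-r)>60).astype(np.float32)
    return ((b-r)<18*1).astype(np.float32)
def partfit(f,n,px,yaw):
    im=cv2.imread('pics/%s.png'%f);C=wcam(f);m=pmask(im,n)
    cv2.imwrite('pics/m_%s_%s.png'%(f,n),(m*255).astype(np.uint8))
    w=px2w(C,px,.01)[0]
    r=fit(C,m,n,np.array([w[0],w[1],yaw]),0,(0,.004,.008,.012,.016,.02),combine='or')
    print(n,r[0].round(4),'err %.3f area %.0f'%r[1:]); return r[0]
E
python3 - <<'E'
from fit import *
im=cv2.imread('pics/w14.png')
for p in [(300,150),(372,213),(392,122),(404,138),(373,101),(275,72)]: print(p,im[p[1],p[0]])
C=wcam('w14')
a=px2w(C,[(350,229),(390,190)],.02);d=a[1]-a[0];yb=np.arctan2(d[1],d[0]);print('bracket yaw',yb)
a=px2w(C,[(403,138),(381,93)],.02);d=a[1]-a[0];yt=np.arctan2(d[1],d[0]);print('batt yaw',yt)
a=px2w(C,[(257,74),(294,78)],.02);d=a[1]-a[0];yc=np.arctan2(d[1],d[0]);print('cross',yc)
partfit('w14','bracket',(368,210),yb);partfit('w14','battery',(391,115),yt);partfit('w14','cross',(275,77),yc)
m=np.hstack([cv2.imread('pics/m_w14_bracket.png')[0:290,150:450]]);cv2.imwrite('pics/mm.png',cv2.resize(m,None,fx=2,fy=2))
E
```

```text
(300, 150) [139 129 117]
(372, 213) [86 84 83]
(392, 122) [68 97 56]
(404, 138) [85 80 71]
(373, 101) [57 53 48]
(275, 72) [56 53 82]
bracket yaw -0.6230390520704071
batt yaw 0.6537686432011782
cross -1.525259973954057
bracket [ 0.4346  0.0158 -0.6595] err 0.002 area 1860
battery [0.5419 0.0134 0.6185] err 0.458 area 4290
cross [ 0.5628  0.1513 -1.6057] err 0.021 area 1285
```

View pics/mm.png

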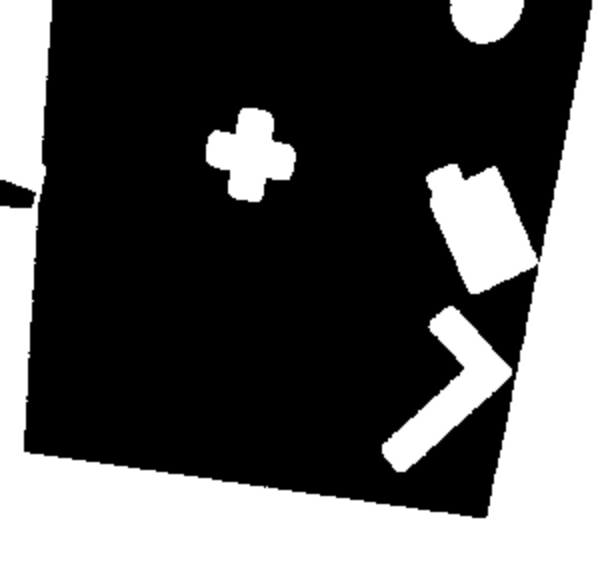

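```bash
python3 -c "
from look import *
go(.4346,.0158,.10,-2.2303,half=False)"
```

```text
clock 22.3 rot rx,ry,rz [0.    0.808 0.001] ry rows 7.0 shift mm [ 70.  280.9  29.7] j6 1.56 w60.1 F [ 0.1 -0.8 -0.4] tilt 0.05
```

```bash
python3 -m handwheel '[{"dx":0,"dy":30,"dz":0,"rx":0,"ry":0.1154,"rz":0,"jaw":50},{"dx":0,"dy":30,"dz":0,"rx":0,"ry":0.1154,"rz":0,"jaw":50},{"dx":0,"dy":30,"dz":0,"rx":0,"ry":0.1154,"rz":0,"jaw":50},{"dx":0,"dy":30,"dz":0,"rx":0,"ry":0.1154,"rz":0,"jaw":50},{"dx":0,"dy":30,"dz":0,"rx":0,"ry":0.1154,"rz":0,"jaw":50},{"dx":0,"dy":30,"dz":0,"rx":0,"ry":0.1154,"rz":0,"jaw":50},{"dx":0,"dy":30,"dz":0,"rx":0,"ry":0.1154,"rz":0,"jaw":50},{"dx":35,"dy":20,"dz":15,"rx":0,"ry":0,"rz":0,"jaw":50},{"dx":35,"dy":20,"dz":15,"rx":0,"ry":0,"rz":0,"jaw":50},{"dx":0,"dy":20,"dz":0,"rx":0,"ry":0,"rz":0,"jaw":50},{"dx":0,"dy":0,"dz":0,"rx":0,"ry":0,"rz":0,"jaw":50},{"dx":0,"dy":0,"dz":0,"rx":0,"ry":0,"rz":0,"jaw":50}]'
python3 -c "
from look import *
go(.4346,.0158,.013,-2.2303,half=False);wsnap('w15')"
```

```text
clock: 23.33
tool_pos: [0.4341, 0.0161, 0.1112]
tool_rot: [-0.822, 1.682, -1.679]
force: [0.0, 0.1, -0.3]
width: 0.568
clock 23.3 rot rx,ry,rz [ 0.003 -0.005  0.002] ry rows 1.0 shift mm [-0.1 98.2  0.6] j6 2.21 w50.0 F [ 0.   0.1 -0.3] tilt 0.21
```

View pics/w15.png

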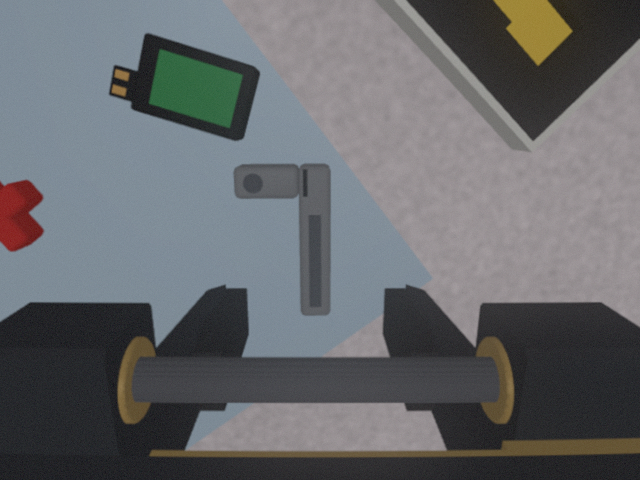

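```bash
python3 -m handwheel '[{"dx":0,"dy":30,"dz":0,"rx":0,"ry":-0.004,"rz":0,"jaw":50},{"dx":0,"dy":30,"dz":0,"rx":0,"ry":0,"rz":0,"jaw":50},{"dx":0,"dy":20,"dz":0,"rx":0,"ry":0,"rz":0,"jaw":50},{"dx":0,"dy":12,"dz":0,"rx":0,"ry":0,"rz":0,"jaw":50},{"dx":0,"dy":6,"dz":0,"rx":0,"ry":0,"rz":0,"jaw":50},{"dx":0,"dy":0,"dz":0,"rx":0,"ry":0,"rz":0,"jaw":50},{"dx":0,"dy":0,"dz":0,"rx":0,"ry":0,"rz":0,"jaw":50}]'
python3 -m handwheel '[{"dx":0,"dy":0,"dz":0,"rx":0,"ry":0,"rz":0,"jaw":5},{"dx":0,"dy":0,"dz":0,"rx":0,"ry":0,"rz":0,"jaw":5},{"dx":0,"dy":0,"dz":0,"rx":0,"ry":0,"rz":0,"jaw":5},{"dx":0,"dy":0,"dz":0,"rx":0,"ry":0,"rz":0,"jaw":5},{"dx":0,"dy":0,"dz":0,"rx":0,"ry":0,"rz":0,"jaw":5},{"dx":0,"dy":0,"dz":0,"rx":0,"ry":0,"rz":0,"jaw":5}]'
```

```text
clock: 23.97
tool_pos: [0.4371, 0.0178, 0.0156]
tool_rot: [-0.822, 1.672, -1.674]
force: [0.2, -0.0, 0.0]
width: 0.565
clock: 24.47
tool_pos: [0.4359, 0.0173, 0.0149]
tool_rot: [-0.823, 1.674, -1.674]
force: [-1.1, 0.7, 2.9]
width: 0.198
```

```bash
python3 -m handwheel '[{"dx":0,"dy":-10,"dz":0,"rx":0,"ry":0,"rz":0,"jaw":5},{"dx":0,"dy":-30,"dz":0,"rx":0,"ry":0,"rz":0,"jaw":5},{"dx":0,"dy":-40,"dz":0,"rx":0,"ry":0,"rz":0,"jaw":5},{"dx":0,"dy":-10,"dz":0,"rx":0,"ry":-0.115,"rz":0,"jaw":5},{"dx":0,"dy":0,"dz":0,"rx":0,"ry":-0.115,"rz":0,"jaw":5},{"dx":0,"dy":0,"dz":0,"rx":0,"ry":-0.115,"rz":0,"jaw":5},{"dx":0,"dy":0,"dz":0,"rx":0,"ry":-0.115,"rz":0,"jaw":5},{"dx":0,"dy":0,"dz":0,"rx":0,"ry":-0.115,"rz":0,"jaw":5},{"dx":0,"dy":0,"dz":0,"rx":0,"ry":-0.115,"rz":0,"jaw":5},{"dx":0,"dy":0,"dz":0,"rx":0,"ry":-0.115,"rz":0,"jaw":5}]'
python3 -c "
from look import *
go(.5086,-.3042,.10,-1.423,half=False);wsnap('w16')"
```

```text
clock: 25.3
tool_pos: [0.4355, 0.0174, 0.105]
tool_rot: [-1.278, 1.095, -1.095]
force: [-0.9, 0.7, -0.5]
width: 0.196
clock 25.3 rot rx,ry,rz [-0.     0.006  0.   ] ry rows 1.0 shift mm [328.9   5.   24.9] j6 1.4 w17.2 F [-0.9  0.7 -0.5] tilt 0.01
```

View pics/w16.png

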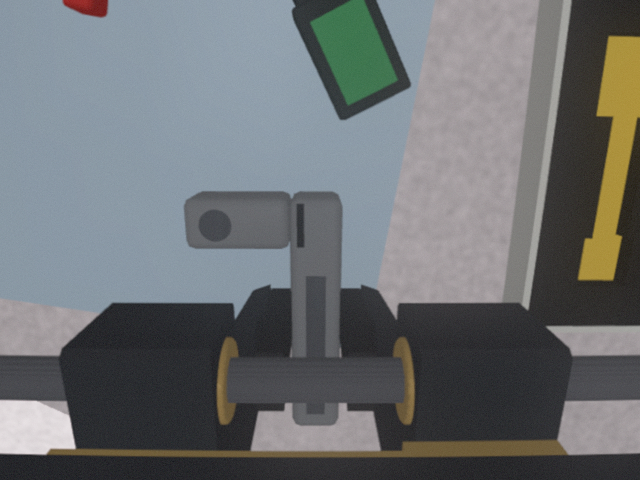

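Bracket held straight. Move over its cut-out.

```bash
python3 -m handwheel '[{"dx":36,"dy":0,"dz":3,"rx":0,"ry":0.006,"rz":0,"jaw":5},{"dx":36,"dy":0,"dz":3,"rx":0,"ry":0,"rz":0,"jaw":5},{"dx":36,"dy":0,"dz":3,"rx":0,"ry":0,"rz":0,"jaw":5},{"dx":36,"dy":0,"dz":3,"rx":0,"ry":0,"rz":0,"jaw":5},{"dx":37,"dy":0,"dz":3,"rx":0,"ry":0,"rz":0,"jaw":5},{"dx":37,"dy":0,"dz":3,"rx":0,"ry":0,"rz":0,"jaw":5},{"dx":37,"dy":0,"dz":3,"rx":0,"ry":0,"rz":0,"jaw":5},{"dx":37,"dy":0,"dz":2,"rx":0,"ry":0,"rz":0,"jaw":5},{"dx":35,"dy":10,"dz":2,"rx":0,"ry":0,"rz":0,"jaw":5},{"dx":0,"dy":10,"dz":0,"rx":0,"ry":0,"rz":0,"jaw":5},{"dx":0,"dy":0,"dz":0,"rx":0,"ry":0,"rz":0,"jaw":5},{"dx":0,"dy":0,"dz":0,"rx":0,"ry":0,"rz":0,"jaw":5}]'
python3 -c "
from look import *
go(.5086,-.3042,.034,-1.423,half=False);wsnap('w17')"
```

```text
clock: 26.35
tool_pos: [0.5057, -0.3017, 0.0834]
tool_rot: [-1.272, 1.108, -1.102]
force: [0.0, 0.5, 1.3]
width: 0.197
clock 26.4 rot rx,ry,rz [ 0.002 -0.008 -0.003] ry rows 1.0 shift mm [ 2.9 49.4  2.5] j6 0.85 w17.3 F [0.  0.5 1.3] tilt 0.21
```

View pics/w17.png

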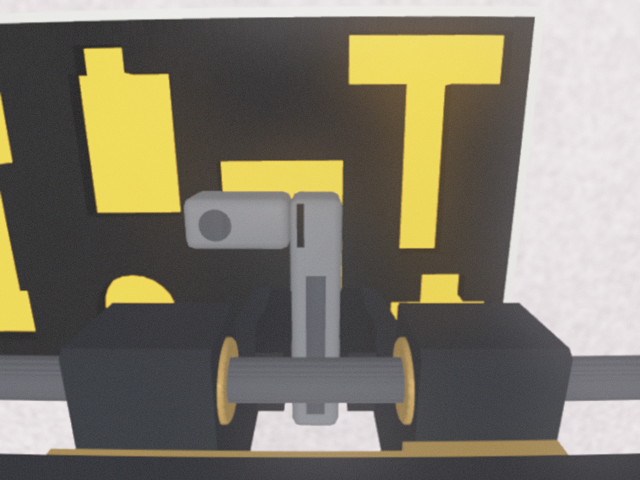

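```bash
python3 -m handwheel '[{"dx":3,"dy":18,"dz":2.5,"rx":0,"ry":-0.005,"rz":0,"jaw":5},{"dx":0,"dy":15,"dz":0,"rx":0,"ry":0,"rz":0,"jaw":5},{"dx":0,"dy":7,"dz":0,"rx":0,"ry":0,"rz":0,"jaw":5},{"dx":0,"dy":0,"dz":0,"rx":0,"ry":0,"rz":0,"jaw":5},{"dx":0,"dy":0,"dz":0,"rx":0,"ry":0,"rz":0,"jaw":5},{"dx":0,"dy":0,"dz":0,"rx":0,"ry":0,"rz":0,"jaw":5}]'
python3 -c "
from look import *
go(.5086,-.3042,.031,-1.423,half=False);wsnap('w18')"
```

```text
clock: 26.9
tool_pos: [0.5106, -0.305, 0.0456]
tool_rot: [-1.275, 1.098, -1.101]
force: [0.4, -1.0, 0.0]
width: 0.199
clock 26.9 rot rx,ry,rz [-0.001  0.     0.001] ry rows 1.0 shift mm [-1.1 14.6 -1.8] j6 0.84 w17.5 F [ 0.4 -1.   0. ] tilt 0.08
```

View pics/w18.png

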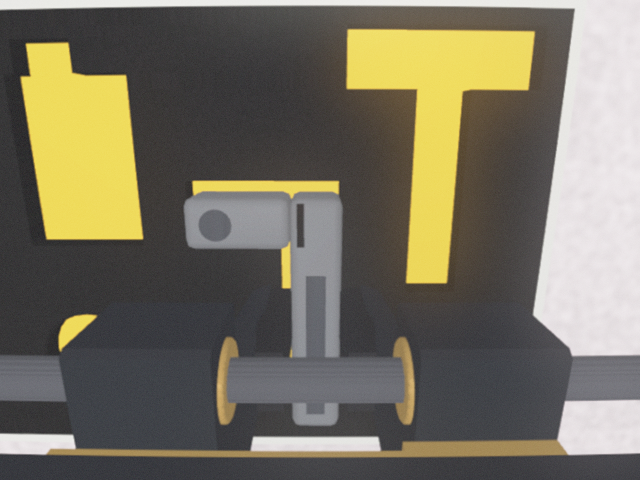

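```bash
python3 -m handwheel '[{"dx":-1,"dy":0,"dz":-1.8,"rx":0,"ry":0,"rz":0,"jaw":5},{"dx":0,"dy":3,"dz":0,"rx":0,"ry":0,"rz":0,"jaw":5},{"dx":0,"dy":4,"dz":0,"rx":0,"ry":0,"rz":0,"jaw":5},{"dx":0,"dy":0,"dz":0,"rx":0,"ry":0,"rz":0,"jaw":5},{"dx":0,"dy":0,"dz":0,"rx":0,"ry":0,"rz":0,"jaw":5}]'
python3 -c "
from look import *
go(.5086,-.3042,.031,-1.423,half=False)"
```

```text
clock: 27.37
tool_pos: [0.5076, -0.3044, 0.037]
tool_rot: [-1.275, 1.101, -1.099]
force: [0.2, -0.5, -0.9]
width: 0.197
clock 27.4 rot rx,ry,rz [ 0.001 -0.001 -0.001] ry rows 1.0 shift mm [-0.  6.  1.] j6 0.84 w17.4 F [ 0.2 -0.5 -0.9] tilt 0.06
```

```bash
python3 -m handwheel '[{"dx":0,"dy":3,"dz":0.7,"rx":0,"ry":0,"rz":0,"jaw":5},{"dx":0,"dy":2,"dz":0,"rx":0,"ry":0,"rz":0,"jaw":5},{"dx":0,"dy":0,"dz":0,"rx":0,"ry":0,"rz":0,"jaw":5},{"dx":0,"dy":0,"dz":0,"rx":0,"ry":0,"rz":0,"jaw":5}]'
python3 -c "
from look import *
go(.5086,-.3042,.031,-1.423,half=False)"
```

```text
clock: 27.7
tool_pos: [0.5085, -0.3044, 0.0321]
tool_rot: [-1.275, 1.1, -1.099]
force: [-0.7, -0.5, -0.9]
width: 0.195
clock 27.7 rot rx,ry,rz [ 0. -0. -0.] ry rows 1.0 shift mm [-0.2  1.1  0.1] j6 0.84 w17.2 F [-0.7 -0.5 -0.9] tilt 0.04
```

```bash
python3 -m handwheel '[{"dx":0,"dy":1.5,"dz":0,"rx":0,"ry":0,"rz":0,"jaw":5},{"dx":0,"dy":0,"dz":0,"rx":0,"ry":0,"rz":0,"jaw":5},{"dx":0,"dy":0,"dz":0,"rx":0,"ry":0,"rz":0,"jaw":24},{"dx":0,"dy":0,"dz":0,"rx":0,"ry":0,"rz":0,"jaw":34},{"dx":0,"dy":0,"dz":0,"rx":0,"ry":0,"rz":0,"jaw":34},{"dx":0,"dy":-10,"dz":0,"rx":0,"ry":0,"rz":0,"jaw":34},{"dx":0,"dy":-30,"dz":0,"rx":0,"ry":0,"rz":0,"jaw":34},{"dx":0,"dy":-40,"dz":0,"rx":0,"ry":0,"rz":0,"jaw":50},{"dx":0,"dy":-40,"dz":0,"rx":0,"ry":0,"rz":0,"jaw":60},{"dx":0,"dy":0,"dz":0,"rx":0,"ry":0,"rz":0,"jaw":60}]'
python3 -c "
from look import *
st();wsnap('w19')"
```

```text
clock: 28.53
tool_pos: [0.5139, -0.3078, 0.1615]
tool_rot: [-1.273, 1.086, -1.113]
force: [0.9, -0.9, 1.2]
width: 0.586
clock 28.5 pos [ 0.5139 -0.3078  0.1615] yaw -1.423 tilt 0.92 q [-0.58  0.17  1.86  0.    1.09  0.84] w51.6 F [ 0.9 -0.9  1.2]
```

View pics/w19.png

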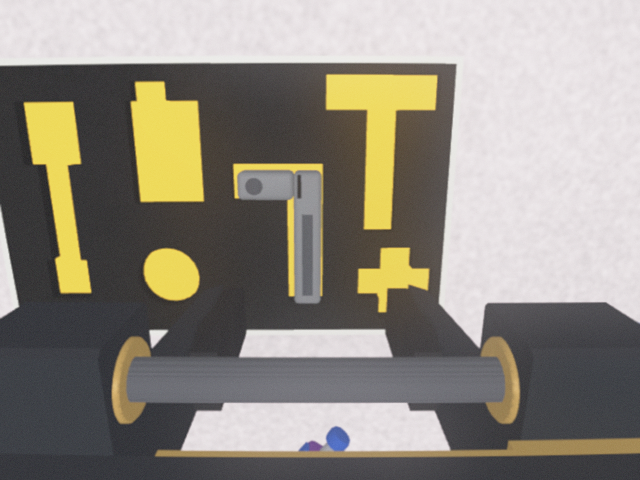

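```bash
python3 -c "
from look import *
go(.53,.007,.22,-1.423,half=False)"
```

```text
clock 28.6 rot rx,ry,rz [-0.009 -0.     0.008] ry rows 1.0 shift mm [-307.9  -61.9   63.5] j6 0.84 w56.0 F [ 0.3 -0.4  0.6] tilt 0.71
```

```bash
python3 -m handwheel '[{"dx":-38,"dy":-8,"dz":8,"rx":0,"ry":0,"rz":0,"jaw":65},{"dx":-38,"dy":-8,"dz":8,"rx":0,"ry":0,"rz":0,"jaw":65},{"dx":-38,"dy":-8,"dz":8,"rx":0,"ry":0,"rz":0,"jaw":65},{"dx":-38,"dy":-8,"dz":8,"rx":0,"ry":0,"rz":0,"jaw":65},{"dx":-38,"dy":-8,"dz":8,"rx":0,"ry":0,"rz":0,"jaw":65},{"dx":-38,"dy":-8,"dz":8,"rx":0,"ry":0,"rz":0,"jaw":65},{"dx":-38,"dy":-8,"dz":8,"rx":0,"ry":0,"rz":0,"jaw":65},{"dx":-38,"dy":-8,"dz":7,"rx":0,"ry":-0.125,"rz":0,"jaw":65},{"dx":0,"dy":0,"dz":0,"rx":0,"ry":-0.125,"rz":0,"jaw":65},{"dx":0,"dy":0,"dz":0,"rx":0,"ry":-0.125,"rz":0,"jaw":65},{"dx":0,"dy":0,"dz":0,"rx":0,"ry":-0.125,"rz":0,"jaw":65},{"dx":0,"dy":0,"dz":0,"rx":0,"ry":0,"rz":0,"jaw":65}]'
python3 -c "
from look import *
st();wsnap('w20')"
```

```text
clock: 29.58
tool_pos: [0.5256, 0.0061, 0.2141]
tool_rot: [-1.45, 0.718, -0.716]
force: [0.4, -0.1, 0.3]
width: 0.742
clock 29.6 pos [0.5256 0.0061 0.2141] yaw -0.919 tilt 0.09 q [-0.04 -0.    1.95 -0.    1.2   0.88] w65.4 F [ 0.4 -0.1  0.3]
```

View pics/w20.png

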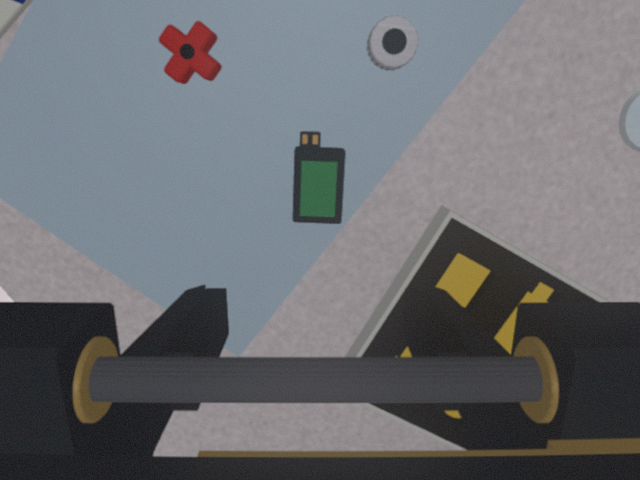

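```bash
python3 - <<'E'
s=open('fit.py').read()
s=s.replace("    return ((b-r)<18*1)","    if n=='battery': return (((im.max(2)<85)|((g-r)>25)|(r-b>15))&((b-r)<18)).astype(np.float32)\n    return ((b-r)<18*1)")
open('fit.py','w').write(s)
E
python3 - <<'E'
from fit import *
im=cv2.imread('pics/w20.png')
for p in [(250,150),(297,170),(340,215),(320,190),(360,240),(190,52),(392,20)]: print(p,im[p[1],p[0]])
yb=-0.919+1.571
b=partfit('w20','battery',(319,186),yb);partfit('w20','cross',(190,52),.2);partfit('w20','nut',(392,44),0)
m=cv2.imread('pics/m_w20_battery.png')[100:250,250:400];cv2.imwrite('pics/mm2.png',cv2.resize(m,None,fx=3,fy=3))
from look import *
go(b[0],b[1],.1,b[2]-np.pi/2,half=False)
E
```

```text
(250, 150) [153 141 128]
(297, 170) [55 55 48]
(340, 215) [58 57 55]
(320, 190) [ 72 105  59]
(360, 240) [142 139 145]
(190, 52) [42 40 43]
(392, 20) [158 151 154]
battery [0.5419 0.0136 0.6103] err 0.019 area 3933
cross [ 0.5629  0.1514 -0.0291] err 0.007 area 2914
nut [0.6601 0.0344 0.0489] err 0.002 area 2231
clock 29.6 rot rx,ry,rz [ 0.001  0.035 -0.001] ry rows 1.0 shift mm [  2.8 114.2  17.8] j6 0.89 w64.9 F [-0.1 -0.2  0. ] tilt 0.09
```

View pics/mm2.png

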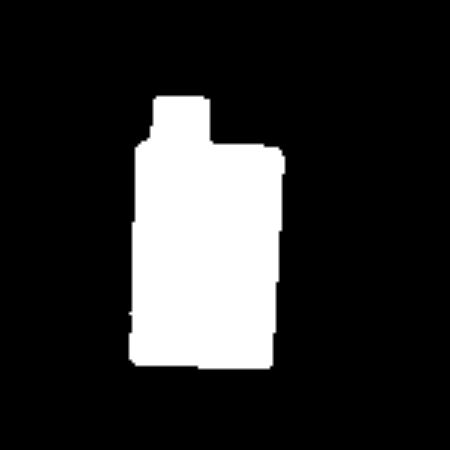

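```bash
python3 -m handwheel '[{"dx":3,"dy":20,"dz":18,"rx":0,"ry":0.035,"rz":0,"jaw":65},{"dx":0,"dy":40,"dz":0,"rx":0,"ry":0,"rz":0,"jaw":65},{"dx":0,"dy":40,"dz":0,"rx":0,"ry":0,"rz":0,"jaw":65},{"dx":0,"dy":40,"dz":0,"rx":0,"ry":0,"rz":0,"jaw":65},{"dx":0,"dy":20,"dz":0,"rx":0,"ry":0,"rz":0,"jaw":65},{"dx":0,"dy":0,"dz":0,"rx":0,"ry":0,"rz":0,"jaw":65},{"dx":0,"dy":0,"dz":0,"rx":0,"ry":0,"rz":0,"jaw":65}]'
python3 -c "
from look import *
go(.5419,.0136,.014,-.9605,half=False);wsnap('w21')"
```

```text
clock: 30.22
tool_pos: [0.5409, 0.0137, 0.0535]
tool_rot: [-1.439, 0.753, -0.747]
force: [0.2, 0.2, -0.4]
width: 0.737
clock 30.2 rot rx,ry,rz [ 0.003 -0.001 -0.002] ry rows 1.0 shift mm [ 0.6 39.5  0.7] j6 0.94 w64.9 F [ 0.2  0.2 -0.4] tilt 0.24
```

View pics/w21.png

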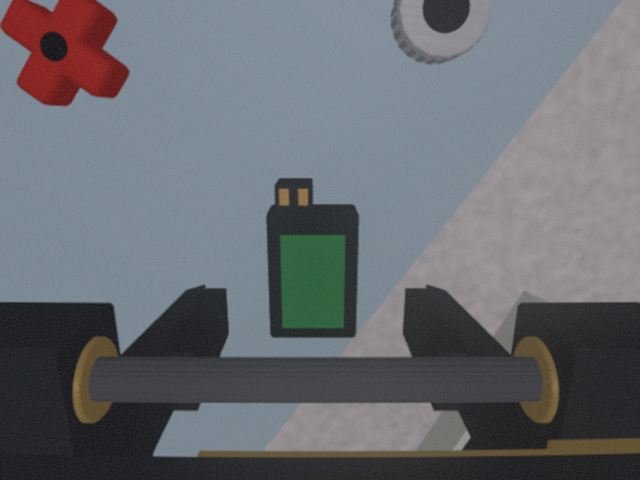

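Aligned. Descend and close.

```bash
python3 -m handwheel '[{"dx":0.5,"dy":20,"dz":0.5,"rx":0,"ry":0,"rz":0,"jaw":65},{"dx":0,"dy":13,"dz":0,"rx":0,"ry":0,"rz":0,"jaw":65},{"dx":0,"dy":6,"dz":0,"rx":0,"ry":0,"rz":0,"jaw":65},{"dx":0,"dy":0,"dz":0,"rx":0,"ry":0,"rz":0,"jaw":65},{"dx":0,"dy":0,"dz":0,"rx":0,"ry":0,"rz":0,"jaw":30},{"dx":0,"dy":0,"dz":0,"rx":0,"ry":0,"rz":0,"jaw":30},{"dx":0,"dy":0,"dz":0,"rx":0,"ry":0,"rz":0,"jaw":30},{"dx":0,"dy":0,"dz":0,"rx":0,"ry":0,"rz":0,"jaw":30},{"dx":0,"dy":0,"dz":0,"rx":0,"ry":0,"rz":0,"jaw":30},{"dx":0,"dy":0,"dz":0,"rx":0,"ry":0,"rz":0,"jaw":30}]'
python3 -c "
from look import *
go(.5419,.0136,.014,-.9605,half=False)"
```

```text
clock: 31.1
tool_pos: [0.544, 0.0139, 0.017]
tool_rot: [-1.438, 0.746, -0.748]
force: [-0.8, 0.6, 6.2]
width: 0.447
clock 31.1 rot rx,ry,rz [-0.001  0.002  0.001] ry rows 1.0 shift mm [-1.   3.  -1.9] j6 0.94 w39.3 F [-0.8  0.6  6.2] tilt 0.09
```

```bash
python3 -m handwheel '[{"dx":0,"dy":-10,"dz":0,"rx":0,"ry":0,"rz":0,"jaw":30},{"dx":0,"dy":-30,"dz":0,"rx":0,"ry":0,"rz":0,"jaw":30},{"dx":0,"dy":-30,"dz":0,"rx":0,"ry":0.1155,"rz":0,"jaw":30},{"dx":0,"dy":0,"dz":0,"rx":0,"ry":0.1155,"rz":0,"jaw":30},{"dx":0,"dy":0,"dz":0,"rx":0,"ry":0.1155,"rz":0,"jaw":30},{"dx":0,"dy":0,"dz":0,"rx":0,"ry":0.1155,"rz":0,"jaw":30},{"dx":0,"dy":0,"dz":0,"rx":0,"ry":0,"rz":0,"jaw":30}]'
python3 -c "
from look import *
go(.5518,-.2069,.08,-1.423,half=False)"
```

```text
clock: 31.68
tool_pos: [0.5432, 0.0138, 0.0865]
tool_rot: [-1.275, 1.099, -1.1]
force: [-0.6, 0.4, -0.8]
width: 0.444
clock 31.7 rot rx,ry,rz [-0. -0.  0.] ry rows 1.0 shift mm [219.5   6.5 -24. ] j6 1.4 w39.1 F [-0.6  0.4 -0.8] tilt 0.03
```

```bash
python3 -m handwheel '[{"dx":36,"dy":0,"dz":-4,"rx":0,"ry":0,"rz":0,"jaw":30},{"dx":36,"dy":0,"dz":-4,"rx":0,"ry":0,"rz":0,"jaw":30},{"dx":36,"dy":0,"dz":-4,"rx":0,"ry":0,"rz":0,"jaw":30},{"dx":36,"dy":0,"dz":-4,"rx":0,"ry":0,"rz":0,"jaw":30},{"dx":36,"dy":0,"dz":-4,"rx":0,"ry":0,"rz":0,"jaw":30},{"dx":25,"dy":10,"dz":-3,"rx":0,"ry":0,"rz":0,"jaw":30},{"dx":14,"dy":15,"dz":-1,"rx":0,"ry":0,"rz":0,"jaw":30},{"dx":0,"dy":12,"dz":0,"rx":0,"ry":0,"rz":0,"jaw":30},{"dx":0,"dy":0,"dz":0,"rx":0,"ry":0,"rz":0,"jaw":30},{"dx":0,"dy":0,"dz":0,"rx":0,"ry":0,"rz":0,"jaw":30},{"dx":0,"dy":0,"dz":0,"rx":0,"ry":0,"rz":0,"jaw":30}]'
python3 -c "
from look import *
go(.5518,-.2069,.033,-1.423,half=False);wsnap('w22')"
```

```text
clock: 32.6
tool_pos: [0.5522, -0.2052, 0.0489]
tool_rot: [-1.277, 1.097, -1.096]
force: [-0.8, -0.7, -1.6]
width: 0.445
clock 32.6 rot rx,ry,rz [ 0.001  0.005 -0.001] ry rows 1.0 shift mm [ 1.6 15.9 -0.6] j6 1.02 w39.2 F [-0.8 -0.7 -1.6] tilt 0.05
```

View pics/w22.png

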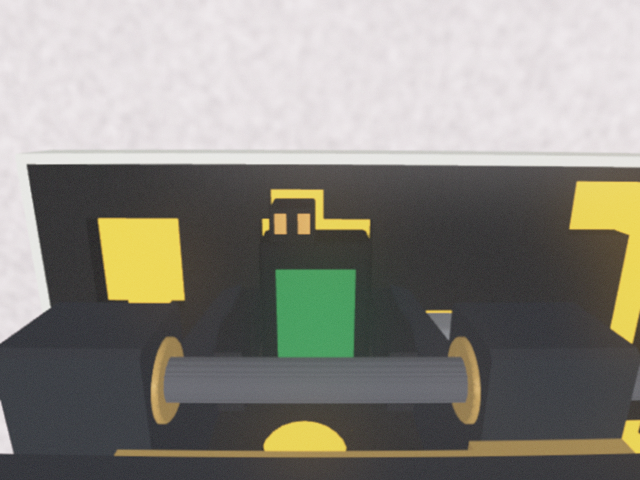

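```bash
python3 -m handwheel '[{"dx":1.5,"dy":2,"dz":-0.5,"rx":0,"ry":0.005,"rz":0,"jaw":30},{"dx":0,"dy":3,"dz":0,"rx":0,"ry":0,"rz":0,"jaw":30},{"dx":0,"dy":4,"dz":0,"rx":0,"ry":0,"rz":0,"jaw":30},{"dx":0,"dy":0,"dz":0,"rx":0,"ry":0,"rz":0,"jaw":30},{"dx":0,"dy":0,"dz":0,"rx":0,"ry":0,"rz":0,"jaw":30}]'
python3 -c "
from look import *
go(.5518,-.2069,.033,-1.423,half=False)"
```

```text
clock: 33.07
tool_pos: [0.5517, -0.2075, 0.0396]
tool_rot: [-1.275, 1.102, -1.1]
force: [-0.2, -0.1, -1.2]
width: 0.436
clock 33.1 rot rx,ry,rz [ 0.001 -0.002 -0.   ] ry rows 1.0 shift mm [-0.6  6.6  0.2] j6 1.02 w38.4 F [-0.2 -0.1 -1.2] tilt 0.05
```

```bash
python3 -m handwheel '[{"dx":-0.5,"dy":3,"dz":0,"rx":0,"ry":0,"rz":0,"jaw":30},{"dx":0,"dy":3,"dz":0,"rx":0,"ry":0,"rz":0,"jaw":30},{"dx":0,"dy":0,"dz":0,"rx":0,"ry":0,"rz":0,"jaw":30},{"dx":0,"dy":0,"dz":0,"rx":0,"ry":0,"rz":0,"jaw":30}]'
python3 -c "
from look import *
go(.5518,-.2069,.033,-1.423,half=False)"
```

```text
clock: 33.4
tool_pos: [0.5517, -0.2073, 0.0336]
tool_rot: [-1.275, 1.102, -1.101]
force: [-0.4, -0.8, -0.5]
width: 0.441
clock 33.4 rot rx,ry,rz [ 0.001 -0.002 -0.   ] ry rows 1.0 shift mm [-0.4  0.6  0.2] j6 1.02 w38.9 F [-0.4 -0.8 -0.5] tilt 0.04
```

```bash
python3 -m handwheel '[{"dx":0,"dy":1,"dz":0,"rx":0,"ry":0,"rz":0,"jaw":30},{"dx":0,"dy":0,"dz":0,"rx":0,"ry":0,"rz":0,"jaw":30},{"dx":0,"dy":0,"dz":0,"rx":0,"ry":0,"rz":0,"jaw":48},{"dx":0,"dy":0,"dz":0,"rx":0,"ry":0,"rz":0,"jaw":54},{"dx":0,"dy":0,"dz":0,"rx":0,"ry":0,"rz":0,"jaw":54},{"dx":0,"dy":-10,"dz":0,"rx":0,"ry":0,"rz":0,"jaw":54},{"dx":0,"dy":-30,"dz":0,"rx":0,"ry":0,"rz":0,"jaw":54},{"dx":0,"dy":-40,"dz":0,"rx":0,"ry":0,"rz":0,"jaw":60},{"dx":0,"dy":-40,"dz":0,"rx":0,"ry":0,"rz":0,"jaw":60},{"dx":0,"dy":0,"dz":0,"rx":0,"ry":0,"rz":0,"jaw":60}]'
python3 -c "
from look import *
wsnap('w23');go(.59,.13,.25,-1.423,half=False)"
```

```text
clock: 34.23
tool_pos: [0.5577, -0.2097, 0.1635]
tool_rot: [-1.269, 1.088, -1.114]
force: [1.2, 0.5, 2.0]
width: 0.679
clock 34.3 rot rx,ry,rz [-0.011 -0.002  0.006] ry rows 1.0 shift mm [-330.4  -89.9   83.4] j6 1.02 w60.1 F [-0.2  0.5 -0.3] tilt 0.71
```

View pics/w23.png

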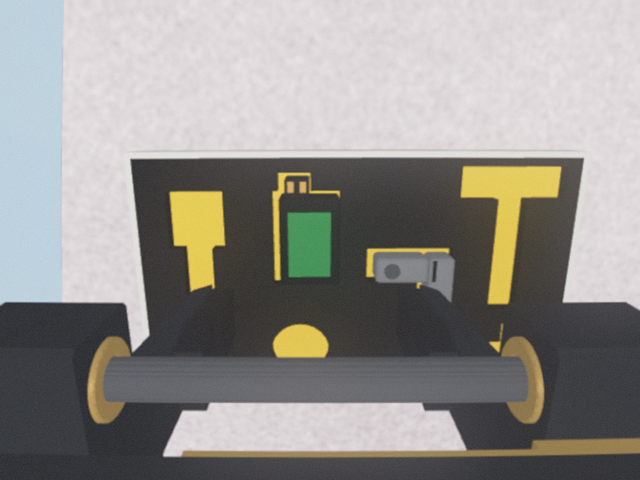

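Run:
```python
from fit import *
C=wcam('w3')
a=px2w(C,[(442,140),(390,215)],.02);d=a[1]-a[0];y=np.arctan2(d[1],d[0]);print(a,y,np.linalg.norm(d))
partfit('w3','spanner',(416,178),y)
```

```text
[[0.62953145 0.19995975 0.02      ]
 [0.67983811 0.11934846 0.02      ]] -1.0128699725044845 0.0950207362299529
spanner [ 0.6604  0.1557 -0.9786] err 1.385 area 984
```

```bash
python3 -c "
from look import *
go(.65,.155,.22,-1.423,half=False)"
```

```text
clock 34.3 rot rx,ry,rz [-0.011 -0.002  0.006] ry rows 1.0 shift mm [-346.3  -59.9  146.4] j6 1.02 w60.1 F [-0.2  0.5 -0.3] tilt 0.71
```

```bash
python3 -m handwheel '[{"dx":-34.6,"dy":-6,"dz":14.6,"rx":0,"ry":0,"rz":0,"jaw":50},{"dx":-34.6,"dy":-6,"dz":14.6,"rx":0,"ry":0,"rz":0,"jaw":50},{"dx":-34.6,"dy":-6,"dz":14.6,"rx":0,"ry":0,"rz":0,"jaw":50},{"dx":-34.6,"dy":-6,"dz":14.6,"rx":0,"ry":0,"rz":0,"jaw":50},{"dx":-34.6,"dy":-6,"dz":14.6,"rx":0,"ry":0,"rz":0,"jaw":50},{"dx":-34.6,"dy":-6,"dz":14.6,"rx":0,"ry":0,"rz":0,"jaw":50},{"dx":-34.6,"dy":-6,"dz":14.6,"rx":0,"ry":0,"rz":0,"jaw":50},{"dx":-34.6,"dy":-6,"dz":14.6,"rx":0,"ry":0,"rz":0,"jaw":50},{"dx":-34.6,"dy":-6,"dz":14.6,"rx":0,"ry":0,"rz":0,"jaw":50},{"dx":-34.6,"dy":-6,"dz":14.6,"rx":0,"ry":-0.124,"rz":0,"jaw":50},{"dx":0,"dy":0,"dz":0,"rx":0,"ry":-0.124,"rz":0,"jaw":50},{"dx":0,"dy":0,"dz":0,"rx":0,"ry":-0.124,"rz":0,"jaw":50}]'
python3 -m handwheel '[{"dx":0,"dy":0,"dz":0,"rx":0,"ry":-0.124,"rz":0,"jaw":50},{"dx":0,"dy":0,"dz":0,"rx":0,"ry":-0.124,"rz":0,"jaw":50},{"dx":0,"dy":0,"dz":0,"rx":0,"ry":-0.124,"rz":0,"jaw":50},{"dx":0,"dy":0,"dz":0,"rx":0,"ry":-0.124,"rz":0,"jaw":50},{"dx":0,"dy":0,"dz":0,"rx":0,"ry":-0.124,"rz":0,"jaw":50},{"dx":0,"dy":0,"dz":0,"rx":0,"ry":-0.124,"rz":0,"jaw":50},{"dx":0,"dy":0,"dz":0,"rx":0,"ry":-0.124,"rz":0,"jaw":50},{"dx":0,"dy":0,"dz":0,"rx":0,"ry":-0.124,"rz":0,"jaw":50},{"dx":0,"dy":0,"dz":0,"rx":0,"ry":-0.124,"rz":0,"jaw":50},{"dx":0,"dy":0,"dz":0,"rx":0,"ry":-0.124,"rz":0,"jaw":50},{"dx":0,"dy":0,"dz":0,"rx":0,"ry":-0.124,"rz":0,"jaw":50},{"dx":0,"dy":0,"dz":0,"rx":0,"ry":-0.124,"rz":0,"jaw":50}]'
python3 -m handwheel '[{"dx":0,"dy":0,"dz":0,"rx":0,"ry":-0.12,"rz":0,"jaw":50},{"dx":0,"dy":0,"dz":0,"rx":0,"ry":0,"rz":0,"jaw":50},{"dx":0,"dy":0,"dz":0,"rx":0,"ry":0,"rz":0,"jaw":50}]'
python3 -c "
from look import *
wsnap('w24');st()"
```

```text
clock: 35.28
tool_pos: [0.6461, 0.1589, 0.2124]
tool_rot: [-1.414, 0.813, -0.812]
force: [-0.8, -0.5, -0.5]
width: 0.567
clock: 36.28
tool_pos: [0.6455, 0.156, 0.2118]
tool_rot: [-1.543, -0.344, 0.347]
force: [0.5, 0.1, -0.0]
width: 0.565
clock: 36.53
tool_pos: [0.6457, 0.156, 0.2121]
tool_rot: [-1.527, -0.431, 0.433]
force: [-0.3, -0.6, -0.3]
width: 0.568
clock 36.6 pos [0.6459 0.1561 0.2123] yaw 0.551 tilt 0.07 q [ 0.2   0.26  1.66  0.    1.23 -0.35] w50.1 F [0.2 0.6 0.7]
```

View pics/w24.png

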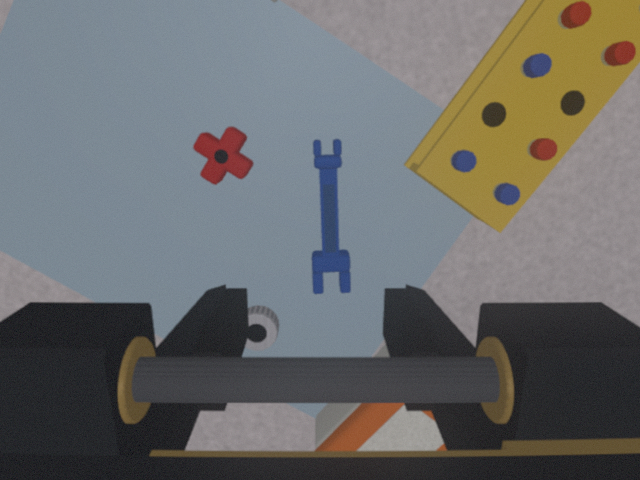

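Run:
```python
from fit import *
im=cv2.imread('pics/w24.png');C=wcam('w24')
for p in [(330,210),(331,260),(318,150),(260,200)]: print(p,im[p[1],p[0]])
i=cv2.GaussianBlur(im,(0,0),.7).astype(int);m=((i[...,0]-i[...,2])>38).astype(np.uint8)
m=cv2.morphologyEx(m,cv2.MORPH_CLOSE,np.ones((1,31),np.uint8))
cv2.imwrite('pics/mm3.png',cv2.resize(m[110:320,280:390]*255,None,fx=3,fy=3))
w=px2w(C,(329,212),.01)[0]
r=fit(C,m.astype(np.float32),'spanner',np.array([w[0],w[1],.551-np.pi/2]),0,(0,.004,.008,.012,.016,.02),combine='or')
print(r[0].round(4),r[1:])
go(r[0][0],r[0][1],.06,r[0][2]+np.pi/2,half=False)
partfit('w24','cross',(223,157),.2)
```

```text
(330, 210) [106  74  57]
(331, 260) [122  73  49]
(318, 150) [126  75  57]
(260, 200) [154 141 128]
[ 0.6606  0.1533 -0.9822] (np.float64(0.010482760456149216), np.float32(3913.0005))
clock 36.6 rot rx,ry,rz [-0.    -0.037 -0.001] ry rows 1.0 shift mm [ 10.7 152.3 -10.5] j6 -0.35 w50.1 F [0.2 0.6 0.7] tilt 0.07
cross [ 0.5626  0.1515 -0.0283] err 0.005 area 2470
```

View pics/mm3.png

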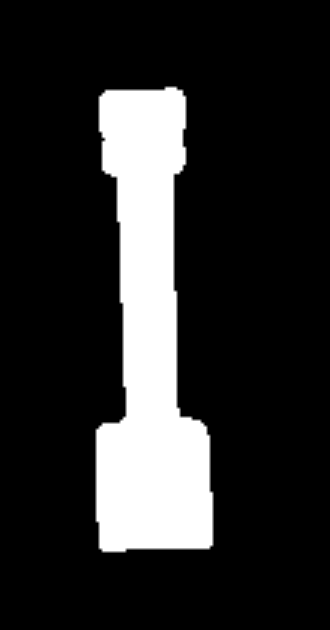

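```bash
python3 -m handwheel '[{"dx":10.5,"dy":20,"dz":-10.5,"rx":0,"ry":-0.037,"rz":0,"jaw":45},{"dx":0,"dy":40,"dz":0,"rx":0,"ry":0,"rz":0,"jaw":45},{"dx":0,"dy":40,"dz":0,"rx":0,"ry":0,"rz":0,"jaw":45},{"dx":0,"dy":40,"dz":0,"rx":0,"ry":0,"rz":0,"jaw":45},{"dx":0,"dy":20,"dz":0,"rx":0,"ry":0,"rz":0,"jaw":45},{"dx":0,"dy":0,"dz":0,"rx":0,"ry":0,"rz":0,"jaw":45},{"dx":0,"dy":0,"dz":0,"rx":0,"ry":0,"rz":0,"jaw":45}]'
python3 -c "
from look import *
go(.6606,.1533,.014,.589,half=False);wsnap('w25')"
```

```text
clock: 37.17
tool_pos: [0.6594, 0.1524, 0.0512]
tool_rot: [-1.521, -0.459, 0.465]
force: [-0.0, -0.2, 1.4]
width: 0.508
clock 37.2 rot rx,ry,rz [-0.002  0.001 -0.004] ry rows 1.0 shift mm [ 1.5 37.2  0. ] j6 -0.4 w44.8 F [-0.  -0.2  1.4] tilt 0.22
```

View pics/w25.png

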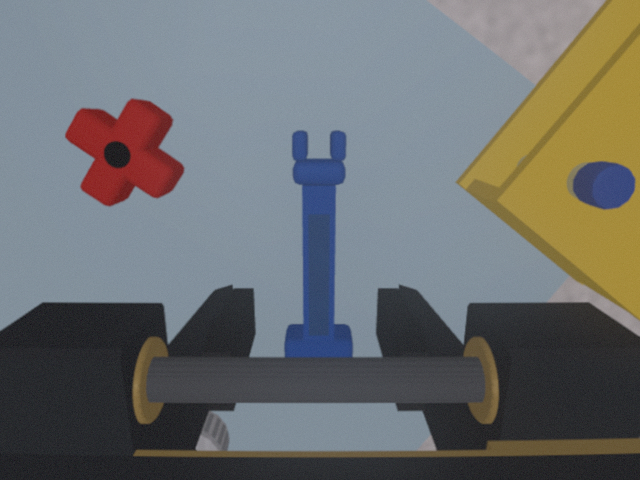

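```bash
python3 -m handwheel '[{"dx":1,"dy":18,"dz":0,"rx":0,"ry":0,"rz":0,"jaw":45},{"dx":0,"dy":12,"dz":0,"rx":0,"ry":0,"rz":0,"jaw":45},{"dx":0,"dy":5,"dz":0,"rx":0,"ry":0,"rz":0,"jaw":45},{"dx":0,"dy":0,"dz":0,"rx":0,"ry":0,"rz":0,"jaw":45},{"dx":0,"dy":0,"dz":0,"rx":0,"ry":0,"rz":0,"jaw":3},{"dx":0,"dy":0,"dz":0,"rx":0,"ry":0,"rz":0,"jaw":3},{"dx":0,"dy":0,"dz":0,"rx":0,"ry":0,"rz":0,"jaw":3},{"dx":0,"dy":0,"dz":0,"rx":0,"ry":0,"rz":0,"jaw":3},{"dx":0,"dy":0,"dz":0,"rx":0,"ry":0,"rz":0,"jaw":3},{"dx":0,"dy":0,"dz":0,"rx":0,"ry":0,"rz":0,"jaw":3},{"dx":0,"dy":0,"dz":0,"rx":0,"ry":0,"rz":0,"jaw":3}]'
python3 -c "
from look import *
go(.6606,.1533,.014,.589,half=False)"
```

```text
clock: 38.13
tool_pos: [0.6619, 0.1533, 0.0185]
tool_rot: [-1.521, -0.464, 0.463]
force: [-0.6, -0.1, 3.0]
width: 0.142
clock 38.1 rot rx,ry,rz [0.    0.003 0.001] ry rows 1.0 shift mm [-1.1  4.5  0.7] j6 -0.4 w12.5 F [-0.6 -0.1  3. ] tilt 0.04
```

```bash
python3 -m handwheel '[{"dx":0,"dy":0,"dz":0,"rx":0,"ry":0,"rz":0,"jaw":35},{"dx":0,"dy":0,"dz":0,"rx":0,"ry":0,"rz":0,"jaw":35},{"dx":-1,"dy":3,"dz":0,"rx":0,"ry":0,"rz":0,"jaw":35},{"dx":0,"dy":2,"dz":0,"rx":0,"ry":0,"rz":0,"jaw":35},{"dx":0,"dy":0,"dz":0,"rx":0,"ry":0,"rz":0,"jaw":35},{"dx":0,"dy":0,"dz":0,"rx":0,"ry":0,"rz":0,"jaw":35}]'
python3 -m handwheel '[{"dx":0,"dy":0,"dz":0,"rx":0,"ry":0,"rz":0,"jaw":3},{"dx":0,"dy":0,"dz":0,"rx":0,"ry":0,"rz":0,"jaw":3},{"dx":0,"dy":0,"dz":0,"rx":0,"ry":0,"rz":0,"jaw":3},{"dx":0,"dy":0,"dz":0,"rx":0,"ry":0,"rz":0,"jaw":3},{"dx":0,"dy":0,"dz":0,"rx":0,"ry":0,"rz":0,"jaw":3},{"dx":0,"dy":0,"dz":0,"rx":0,"ry":0,"rz":0,"jaw":3}]'
python3 -c "
from look import *
go(.6606,.1533,.014,.589,half=False)"
```

```text
clock: 38.63
tool_pos: [0.6603, 0.1527, 0.0123]
tool_rot: [-1.521, -0.463, 0.464]
force: [0.3, 1.2, 0.2]
width: 0.393
clock: 39.13
tool_pos: [0.6609, 0.1528, 0.0131]
tool_rot: [-1.521, -0.464, 0.463]
force: [0.3, -0.3, 0.5]
width: 0.152
clock 39.1 rot rx,ry,rz [0.    0.003 0.   ] ry rows 1.0 shift mm [ 0.  -0.9  0.6] j6 -0.4 w13.4 F [ 0.3 -0.3  0.5] tilt 0.02
```

```bash
python3 -m handwheel '[{"dx":0,"dy":-10,"dz":0,"rx":0,"ry":0,"rz":0,"jaw":3},{"dx":0,"dy":-30,"dz":0,"rx":0,"ry":0,"rz":0,"jaw":3},{"dx":0,"dy":-40,"dz":0,"rx":0,"ry":0,"rz":0,"jaw":3},{"dx":0,"dy":-25,"dz":0,"rx":0,"ry":-0.1133,"rz":0,"jaw":3},{"dx":0,"dy":0,"dz":0,"rx":0,"ry":-0.1133,"rz":0,"jaw":3},{"dx":0,"dy":0,"dz":0,"rx":0,"ry":-0.1133,"rz":0,"jaw":3},{"dx":0,"dy":0,"dz":0,"rx":0,"ry":-0.1133,"rz":0,"jaw":3},{"dx":0,"dy":0,"dz":0,"rx":0,"ry":-0.1133,"rz":0,"jaw":3},{"dx":0,"dy":0,"dz":0,"rx":0,"ry":-0.1133,"rz":0,"jaw":3},{"dx":0,"dy":0,"dz":0,"rx":0,"ry":-0.1133,"rz":0,"jaw":3},{"dx":0,"dy":0,"dz":0,"rx":0,"ry":-0.1133,"rz":0,"jaw":3},{"dx":0,"dy":0,"dz":0,"rx":0,"ry":-0.1133,"rz":0,"jaw":3}]'
python3 -m handwheel '[{"dx":0,"dy":0,"dz":0,"rx":0,"ry":-0.1133,"rz":0,"jaw":3},{"dx":0,"dy":0,"dz":0,"rx":0,"ry":0,"rz":0,"jaw":3}]'
python3 -c "
from look import *
go(.5048,-.1381,.08,1.719,half=False);wsnap('w26')"
```

```text
clock: 40.13
tool_pos: [0.6607, 0.1527, 0.1187]
tool_rot: [-1.187, -1.243, 1.243]
force: [-0.3, 0.3, -0.4]
width: 0.151
clock: 40.3
tool_pos: [0.6607, 0.1527, 0.1187]
tool_rot: [-1.131, -1.324, 1.324]
force: [-0.3, -0.5, -0.0]
width: 0.154
clock 40.3 rot rx,ry,rz [ 0.     0.008 -0.   ] ry rows 1.0 shift mm [-264.6   38.7  197.2] j6 -1.54 w13.5 F [-0.3 -0.5 -0. ] tilt 0.02
```

View pics/w26.png

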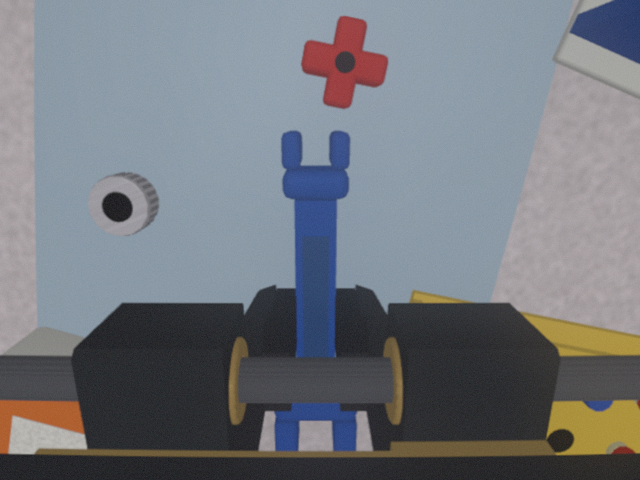

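```bash
python3 -m handwheel '[{"dx":-29.4,"dy":0,"dz":22,"rx":0,"ry":0.008,"rz":0,"jaw":3},{"dx":-29.4,"dy":0,"dz":22,"rx":0,"ry":0,"rz":0,"jaw":3},{"dx":-29.4,"dy":0,"dz":22,"rx":0,"ry":0,"rz":0,"jaw":3},{"dx":-29.4,"dy":0,"dz":22,"rx":0,"ry":0,"rz":0,"jaw":3},{"dx":-29.4,"dy":0,"dz":22,"rx":0,"ry":0,"rz":0,"jaw":3},{"dx":-29.4,"dy":0,"dz":22,"rx":0,"ry":0,"rz":0,"jaw":3},{"dx":-29.4,"dy":0,"dz":22,"rx":0,"ry":0,"rz":0,"jaw":3},{"dx":-29.4,"dy":10,"dz":22,"rx":0,"ry":0,"rz":0,"jaw":3},{"dx":-29.4,"dy":20,"dz":21,"rx":0,"ry":0,"rz":0,"jaw":3},{"dx":0,"dy":25,"dz":0,"rx":0,"ry":0,"rz":0,"jaw":3},{"dx":0,"dy":15,"dz":0,"rx":0,"ry":0,"rz":0,"jaw":3},{"dx":0,"dy":0,"dz":0,"rx":0,"ry":0,"rz":0,"jaw":3}]'
python3 -m handwheel '[{"dx":0,"dy":0,"dz":0,"rx":0,"ry":0,"rz":0,"jaw":3},{"dx":0,"dy":0,"dz":0,"rx":0,"ry":0,"rz":0,"jaw":3}]'
python3 -c "
from look import *
go(.5048,-.1381,.029,1.719,half=False);wsnap('w27')"
```

```text
clock: 41.35
tool_pos: [0.5012, -0.1378, 0.045]
tool_rot: [-1.133, -1.309, 1.313]
force: [-0.8, 1.2, -0.2]
width: 0.155
clock: 41.52
tool_pos: [0.5055, -0.1379, 0.0491]
tool_rot: [-1.139, -1.316, 1.315]
force: [-0.1, 0.9, -1.0]
width: 0.157
clock 41.5 rot rx,ry,rz [ 0.001 -0.003 -0.001] ry rows 1.0 shift mm [-0.1 20.1  0.8] j6 -2.03 w13.8 F [-0.1  0.9 -1. ] tilt 0.09
```

View pics/w27.png

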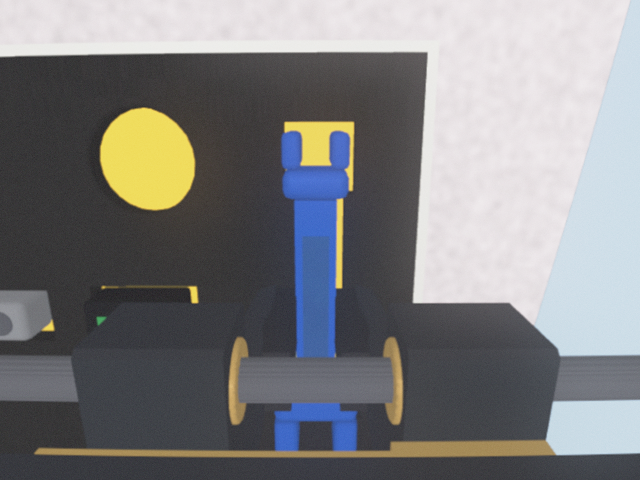

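```bash
python3 -m handwheel '[{"dx":0.5,"dy":4,"dz":0.5,"rx":0,"ry":-0.003,"rz":0,"jaw":3},{"dx":0,"dy":4,"dz":0,"rx":0,"ry":0,"rz":0,"jaw":3},{"dx":0,"dy":4,"dz":0,"rx":0,"ry":0,"rz":0,"jaw":3},{"dx":0,"dy":0,"dz":0,"rx":0,"ry":0,"rz":0,"jaw":3},{"dx":0,"dy":0,"dz":0,"rx":0,"ry":0,"rz":0,"jaw":3},{"dx":0,"dy":0,"dz":0,"rx":0,"ry":0,"rz":0,"jaw":3}]'
python3 -c "
from look import *
go(.5048,-.1381,.029,1.719,half=False)"
```

```text
clock: 42.07
tool_pos: [0.5039, -0.1373, 0.0359]
tool_rot: [-1.135, -1.318, 1.318]
force: [1.5, -0.3, -1.2]
width: 0.152
clock 42.1 rot rx,ry,rz [-0.     0.001  0.   ] ry rows 1.0 shift mm [-0.9  6.9 -0.8] j6 -2.03 w13.4 F [ 1.5 -0.3 -1.2] tilt 0.02
```

```bash
python3 -m handwheel '[{"dx":0,"dy":3,"dz":-0.5,"rx":0,"ry":0,"rz":0,"jaw":3},{"dx":0,"dy":3,"dz":0,"rx":0,"ry":0,"rz":0,"jaw":3},{"dx":0,"dy":0,"dz":0,"rx":0,"ry":0,"rz":0,"jaw":3},{"dx":0,"dy":0,"dz":0,"rx":0,"ry":0,"rz":0,"jaw":3}]'
python3 -c "
from look import *
go(.5048,-.1381,.029,1.719,half=False)"
```

```text
clock: 42.4
tool_pos: [0.5042, -0.1372, 0.0296]
tool_rot: [-1.134, -1.318, 1.318]
force: [0.8, 0.5, -0.7]
width: 0.152
clock 42.4 rot rx,ry,rz [-0.001  0.001  0.   ] ry rows 1.0 shift mm [-1.   0.6 -0.5] j6 -2.03 w13.4 F [ 0.8  0.5 -0.7] tilt 0.04
```

```bash
python3 -m handwheel '[{"dx":0,"dy":1,"dz":0,"rx":0,"ry":0,"rz":0,"jaw":3},{"dx":0,"dy":0,"dz":0,"rx":0,"ry":0,"rz":0,"jaw":20},{"dx":0,"dy":0,"dz":0,"rx":0,"ry":0,"rz":0,"jaw":30},{"dx":0,"dy":0,"dz":0,"rx":0,"ry":0,"rz":0,"jaw":30},{"dx":0,"dy":-10,"dz":0,"rx":0,"ry":0,"rz":0,"jaw":30},{"dx":0,"dy":-30,"dz":0,"rx":0,"ry":0,"rz":0,"jaw":30},{"dx":0,"dy":-40,"dz":0,"rx":0,"ry":0,"rz":0,"jaw":60},{"dx":0,"dy":-40,"dz":0,"rx":0,"ry":0,"rz":0,"jaw":70},{"dx":0,"dy":0,"dz":0,"rx":0,"ry":0,"rz":0,"jaw":70},{"dx":0,"dy":0,"dz":0,"rx":0,"ry":0,"rz":0,"jaw":70}]'
python3 -c "
from look import *
wsnap('w28');st()"
```

```text
clock: 43.23
tool_pos: [0.5073, -0.1382, 0.1534]
tool_rot: [-1.143, -1.322, 1.317]
force: [-0.6, -0.5, 0.6]
width: 0.623
clock 43.3 pos [ 0.5054 -0.1376  0.1509] yaw 1.72 tilt 0.2 q [-0.31  0.05  2.02  0.    1.07 -2.03] w58.4 F [ 0.3 -1.   0.7]
```

View pics/w28.png

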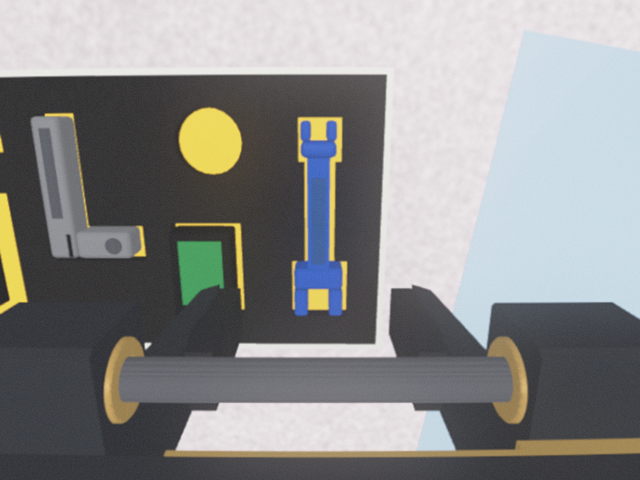

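```bash
python3 -c "
from look import *
go(.6601,.0344,.13,1.719,half=False)"
```

```text
clock 43.3 rot rx,ry,rz [ 0.003  0.001 -0.002] ry rows 1.0 shift mm [ 147.3   20.9 -178.4] j6 -2.03 w58.4 F [ 0.3 -1.   0.7] tilt 0.2
```

```bash
python3 -m handwheel '[{"dx":24,"dy":0,"dz":-29,"rx":0,"ry":0,"rz":0,"jaw":62},{"dx":24,"dy":0,"dz":-29,"rx":0,"ry":0,"rz":0,"jaw":62},{"dx":24,"dy":0,"dz":-29,"rx":0,"ry":0,"rz":0,"jaw":62},{"dx":24,"dy":0,"dz":-29,"rx":0,"ry":0,"rz":0,"jaw":62},{"dx":24,"dy":0,"dz":-29,"rx":0,"ry":0,"rz":0,"jaw":62},{"dx":27,"dy":0,"dz":-33,"rx":0,"ry":0,"rz":0,"jaw":62},{"dx":0,"dy":20,"dz":0,"rx":0,"ry":0,"rz":0,"jaw":62},{"dx":0,"dy":0,"dz":0,"rx":0,"ry":0,"rz":0,"jaw":62},{"dx":0,"dy":0,"dz":0,"rx":0,"ry":0,"rz":0,"jaw":62},{"dx":0,"dy":0,"dz":0,"rx":0,"ry":0,"rz":0,"jaw":62}]'
python3 - <<'E'
from fit import *
wsnap('w29')
C=wcam('w29');print(w2px(C,[.6601,.0344,.01]))
n=partfit('w29','nut',w2px(C,[.6601,.0344,.01])[0],0)
go(n[0],n[1],.013,1.719,half=False)
E
```

```text
clock: 44.12
tool_pos: [0.6562, 0.0331, 0.1273]
tool_rot: [-1.132, -1.314, 1.32]
force: [0.5, 0.2, 0.3]
width: 0.704
[[318.75999513 237.25797677]]
nut [0.6601 0.0345 0.0405] err 0.003 area 2949
clock 44.2 rot rx,ry,rz [-0.002 -0.     0.   ] ry rows 1.0 shift mm [  1.1 115.3  -3.4] j6 -1.71 w62.0 F [ 0.6  0.3 -0.7] tilt 0.12
```

View pics/w29.png

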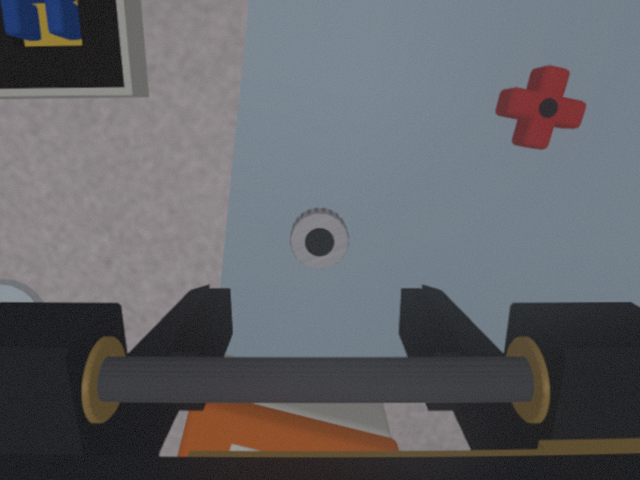

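```bash
python3 -m handwheel '[{"dx":1,"dy":30,"dz":-3,"rx":0,"ry":0,"rz":0,"jaw":62},{"dx":0,"dy":35,"dz":0,"rx":0,"ry":0,"rz":0,"jaw":62},{"dx":0,"dy":30,"dz":0,"rx":0,"ry":0,"rz":0,"jaw":62},{"dx":0,"dy":14,"dz":0,"rx":0,"ry":0,"rz":0,"jaw":62},{"dx":0,"dy":6,"dz":0,"rx":0,"ry":0,"rz":0,"jaw":62},{"dx":0,"dy":0,"dz":0,"rx":0,"ry":0,"rz":0,"jaw":62},{"dx":0,"dy":0,"dz":0,"rx":0,"ry":0,"rz":0,"jaw":62}]'
python3 -c "
from look import *
go(.6601,.0345,.013,1.719,half=False)"
```

```text
clock: 44.75
tool_pos: [0.6619, 0.0347, 0.0155]
tool_rot: [-1.137, -1.319, 1.317]
force: [-0.4, -0.4, -0.1]
width: 0.705
clock 44.8 rot rx,ry,rz [ 0.002  0.    -0.   ] ry rows 1.0 shift mm [0.  2.5 1.8] j6 -1.7 w62.1 F [-0.4 -0.4 -0.1] tilt 0.12
```

```bash
python3 -m handwheel '[{"dx":0,"dy":3,"dz":1.5,"rx":0,"ry":0,"rz":0,"jaw":62},{"dx":0,"dy":0,"dz":0,"rx":0,"ry":0,"rz":0,"jaw":62},{"dx":0,"dy":0,"dz":0,"rx":0,"ry":0,"rz":0,"jaw":25},{"dx":0,"dy":0,"dz":0,"rx":0,"ry":0,"rz":0,"jaw":25},{"dx":0,"dy":0,"dz":0,"rx":0,"ry":0,"rz":0,"jaw":25},{"dx":0,"dy":0,"dz":0,"rx":0,"ry":0,"rz":0,"jaw":25},{"dx":0,"dy":0,"dz":0,"rx":0,"ry":0,"rz":0,"jaw":25},{"dx":0,"dy":0,"dz":0,"rx":0,"ry":0,"rz":0,"jaw":25}]'
python3 -c "
from look import *
go(.6601,.0345,.013,1.719,half=False)"
```

```text
clock: 45.42
tool_pos: [0.6596, 0.035, 0.0113]
tool_rot: [-1.135, -1.318, 1.318]
force: [-0.1, 0.3, 0.9]
width: 0.396
clock 45.4 rot rx,ry,rz [0.    0.001 0.   ] ry rows 1.0 shift mm [-0.6 -1.7 -0.4] j6 -1.7 w34.9 F [-0.1  0.3  0.9] tilt 0.02
```

```bash
python3 -m handwheel '[{"dx":0,"dy":-10,"dz":0,"rx":0,"ry":0,"rz":0,"jaw":25},{"dx":0,"dy":-30,"dz":0,"rx":0,"ry":0,"rz":0,"jaw":25},{"dx":0,"dy":-38,"dz":0,"rx":0,"ry":0,"rz":0,"jaw":25},{"dx":0,"dy":0,"dz":0,"rx":0,"ry":0,"rz":0,"jaw":25}]'
python3 -c "
from look import *
go(.4649,-.2148,.05,1.719,half=False)"
```

```text
clock: 45.75
tool_pos: [0.6647, 0.035, 0.0975]
tool_rot: [-1.145, -1.327, 1.313]
force: [2.3, -0.4, 0.1]
width: 0.396
clock 45.8 rot rx,ry,rz [ 0.012  0.001 -0.002] ry rows 1.0 shift mm [-217.6   47.5  234.5] j6 -1.7 w34.9 F [ 2.3 -0.4  0.1] tilt 0.71
```

```bash
python3 -m handwheel '[{"dx":-27,"dy":0,"dz":28.7,"rx":0,"ry":0,"rz":0,"jaw":25},{"dx":-27,"dy":0,"dz":28.7,"rx":0,"ry":0,"rz":0,"jaw":25},{"dx":-27,"dy":0,"dz":28.7,"rx":0,"ry":0,"rz":0,"jaw":25},{"dx":-27,"dy":0,"dz":28.7,"rx":0,"ry":0,"rz":0,"jaw":25},{"dx":-27,"dy":0,"dz":28.7,"rx":0,"ry":0,"rz":0,"jaw":25},{"dx":-27,"dy":0,"dz":28.7,"rx":0,"ry":0,"rz":0,"jaw":25},{"dx":-27,"dy":0,"dz":28.7,"rx":0,"ry":0,"rz":0,"jaw":25},{"dx":-28,"dy":20,"dz":28.7,"rx":0,"ry":0,"rz":0,"jaw":25},{"dx":0,"dy":20,"dz":0,"rx":0,"ry":0,"rz":0,"jaw":25},{"dx":0,"dy":0,"dz":0,"rx":0,"ry":0,"rz":0,"jaw":25},{"dx":0,"dy":0,"dz":0,"rx":0,"ry":0,"rz":0,"jaw":25},{"dx":0,"dy":0,"dz":0,"rx":0,"ry":0,"rz":0,"jaw":25}]'
python3 -c "
from look import *
go(.4649,-.2148,.0263,1.719,half=False);wsnap('w30')"
```

```text
clock: 46.75
tool_pos: [0.4672, -0.2113, 0.0513]
tool_rot: [-1.136, -1.319, 1.318]
force: [-0.0, 0.6, 0.0]
width: 0.393
clock 46.8 rot rx,ry,rz [ 0.001  0.001 -0.   ] ry rows 1.0 shift mm [-3.1 25.   2.8] j6 -2.19 w34.7 F [-0.   0.6  0. ] tilt 0.07
```

View pics/w30.png

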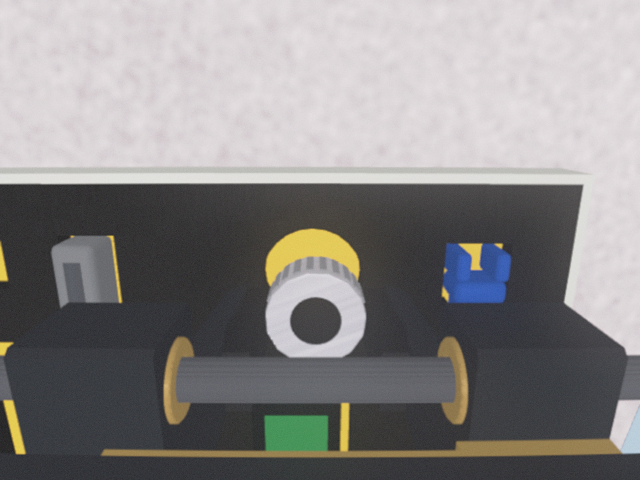

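```bash
python3 -m handwheel '[{"dx":-3,"dy":0,"dz":2.8,"rx":0,"ry":0,"rz":0,"jaw":25},{"dx":0,"dy":6,"dz":0,"rx":0,"ry":0,"rz":0,"jaw":25},{"dx":0,"dy":6,"dz":0,"rx":0,"ry":0,"rz":0,"jaw":25},{"dx":0,"dy":0,"dz":0,"rx":0,"ry":0,"rz":0,"jaw":25},{"dx":0,"dy":0,"dz":0,"rx":0,"ry":0,"rz":0,"jaw":25},{"dx":0,"dy":0,"dz":0,"rx":0,"ry":0,"rz":0,"jaw":25}]'
python3 -c "
from look import *
go(.4649,-.2148,.0263,1.719,half=False)"
```

```text
clock: 47.3
tool_pos: [0.4638, -0.2146, 0.0381]
tool_rot: [-1.134, -1.318, 1.318]
force: [-0.5, -0.0, -0.2]
width: 0.396
clock 47.3 rot rx,ry,rz [-0.     0.001  0.   ] ry rows 1.0 shift mm [-0.4 11.8 -1.1] j6 -2.2 w34.9 F [-0.5 -0.  -0.2] tilt 0.03
```

```bash
python3 -m handwheel '[{"dx":-0.3,"dy":3,"dz":-1,"rx":0,"ry":0,"rz":0,"jaw":25},{"dx":0,"dy":4,"dz":0,"rx":0,"ry":0,"rz":0,"jaw":25},{"dx":0,"dy":3,"dz":0,"rx":0,"ry":0,"rz":0,"jaw":25},{"dx":0,"dy":0,"dz":0,"rx":0,"ry":0,"rz":0,"jaw":25},{"dx":0,"dy":0,"dz":0,"rx":0,"ry":0,"rz":0,"jaw":25},{"dx":0,"dy":0,"dz":0,"rx":0,"ry":0,"rz":0,"jaw":25}]'
python3 -c "
from look import *
go(.4649,-.2148,.0263,1.719,half=False)"
```

```text
clock: 47.8
tool_pos: [0.4648, -0.215, 0.0283]
tool_rot: [-1.135, -1.318, 1.318]
force: [-0.6, -0.6, -0.1]
width: 0.398
clock 47.8 rot rx,ry,rz [-0.     0.001  0.   ] ry rows 1.0 shift mm [ 0.2  2.  -0.1] j6 -2.2 w35.0 F [-0.6 -0.6 -0.1] tilt 0.01
```

```bash
python3 -m handwheel '[{"dx":0,"dy":0.8,"dz":0,"rx":0,"ry":0,"rz":0,"jaw":25},{"dx":0,"dy":0,"dz":0,"rx":0,"ry":0,"rz":0,"jaw":40},{"dx":0,"dy":0,"dz":0,"rx":0,"ry":0,"rz":0,"jaw":48},{"dx":0,"dy":0,"dz":0,"rx":0,"ry":0,"rz":0,"jaw":48},{"dx":0,"dy":-10,"dz":0,"rx":0,"ry":0,"rz":0,"jaw":48},{"dx":0,"dy":-30,"dz":0,"rx":0,"ry":0,"rz":0,"jaw":48},{"dx":0,"dy":-40,"dz":0,"rx":0,"ry":0,"rz":0,"jaw":70},{"dx":0,"dy":-40,"dz":0,"rx":0,"ry":0,"rz":0,"jaw":72},{"dx":0,"dy":-15,"dz":0,"rx":0,"ry":0,"rz":0,"jaw":72},{"dx":0,"dy":0,"dz":0,"rx":0,"ry":0,"rz":0,"jaw":72},{"dx":0,"dy":0,"dz":0,"rx":0,"ry":0,"rz":0,"jaw":72}]'
python3 -c "
from look import *
wsnap('w31');go(.5627,.1515,.16,1.542,half=False)"
```

```text
clock: 48.72
tool_pos: [0.4658, -0.2154, 0.1645]
tool_rot: [-1.139, -1.319, 1.318]
force: [0.6, -0.1, 0.1]
width: 0.814
clock 48.8 rot rx,ry,rz [ 0.     0.178 -0.   ] ry rows 2.0 shift mm [369.    2.6 -87.5] j6 -2.2 w72.2 F [-0.3  0.3 -0.4] tilt 0.01
```

View pics/w31.png

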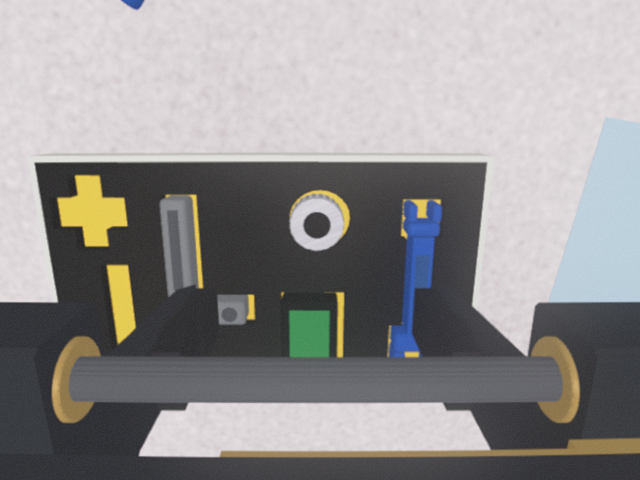

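```bash
python3 -m handwheel '[{"dx":0,"dy":0,"dz":0,"rx":0,"ry":0.089,"rz":0,"jaw":70},{"dx":0,"dy":0,"dz":0,"rx":0,"ry":0.089,"rz":0,"jaw":70},{"dx":37,"dy":0,"dz":-8.7,"rx":0,"ry":0,"rz":0,"jaw":70},{"dx":37,"dy":0,"dz":-8.7,"rx":0,"ry":0,"rz":0,"jaw":70},{"dx":37,"dy":0,"dz":-8.7,"rx":0,"ry":0,"rz":0,"jaw":70},{"dx":37,"dy":0,"dz":-8.7,"rx":0,"ry":0,"rz":0,"jaw":70},{"dx":37,"dy":0,"dz":-8.7,"rx":0,"ry":0,"rz":0,"jaw":70},{"dx":37,"dy":0,"dz":-8.7,"rx":0,"ry":0,"rz":0,"jaw":70},{"dx":37,"dy":0,"dz":-8.7,"rx":0,"ry":0,"rz":0,"jaw":70},{"dx":37,"dy":0,"dz":-8.7,"rx":0,"ry":0,"rz":0,"jaw":70},{"dx":37,"dy":0,"dz":-8.7,"rx":0,"ry":0,"rz":0,"jaw":70},{"dx":36,"dy":0,"dz":-8.7,"rx":0,"ry":0,"rz":0,"jaw":70}]'
python3 -m handwheel '[{"dx":0,"dy":20,"dz":0,"rx":0,"ry":0,"rz":0,"jaw":70},{"dx":0,"dy":0,"dz":0,"rx":0,"ry":0,"rz":0,"jaw":70},{"dx":0,"dy":0,"dz":0,"rx":0,"ry":0,"rz":0,"jaw":70},{"dx":0,"dy":0,"dz":0,"rx":0,"ry":0,"rz":0,"jaw":70}]'
python3 - <<'E'
from fit import *
wsnap('w32')
C=wcam('w32');p=w2px(C,[.5627,.1515,.01])[0];print(p)
n=partfit('w32','cross',p,-.028)
go(n[0],n[1],.013,n[2]+np.pi/2,half=False)
E
```

```text
clock: 49.77
tool_pos: [0.5608, 0.153, 0.1596]
tool_rot: [-1.22, -1.184, 1.191]
force: [0.1, -0.5, 0.1]
width: 0.796
clock: 50.1
tool_pos: [0.5612, 0.1503, 0.1409]
tool_rot: [-1.221, -1.184, 1.19]
force: [0.4, 1.3, 0.7]
width: 0.792
[319.31691746 227.73739763]
cross [ 0.5625  0.1515 -0.0284] err 0.010 area 3418
clock 50.1 rot rx,ry,rz [-0.002 -0.002 -0.001] ry rows 1.0 shift mm [  1.3 128.9  -0.5] j6 -1.32 w69.8 F [ 0.1 -0.3  0.7] tilt 0.12
```

View pics/w32.png

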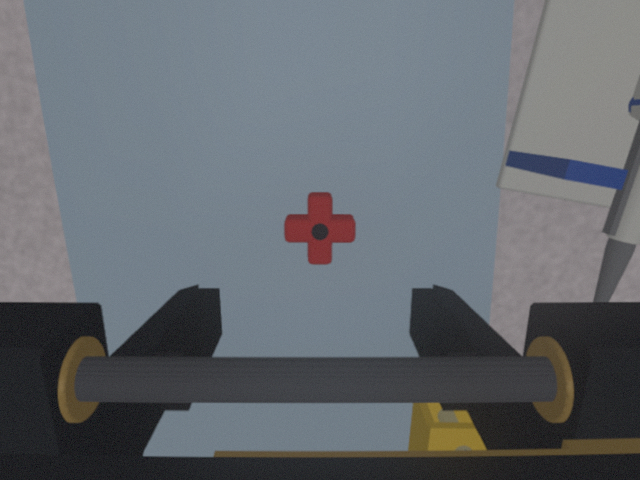

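```bash
python3 -m handwheel '[{"dx":1,"dy":35,"dz":0,"rx":0,"ry":0,"rz":0,"jaw":66},{"dx":0,"dy":40,"dz":0,"rx":0,"ry":0,"rz":0,"jaw":66},{"dx":0,"dy":35,"dz":0,"rx":0,"ry":0,"rz":0,"jaw":66},{"dx":0,"dy":14,"dz":-1,"rx":0,"ry":0,"rz":0,"jaw":66},{"dx":0,"dy":5,"dz":0,"rx":0,"ry":0,"rz":0,"jaw":66},{"dx":0,"dy":0,"dz":0,"rx":0,"ry":0,"rz":0,"jaw":66},{"dx":0,"dy":0,"dz":0,"rx":0,"ry":0,"rz":0,"jaw":66},{"dx":0,"dy":0,"dz":0,"rx":0,"ry":0,"rz":0,"jaw":66}]'
python3 -c "
from look import *
go(.5625,.1515,.013,1.5424,half=False)"
```

```text
clock: 50.82
tool_pos: [0.5657, 0.1523, 0.0158]
tool_rot: [-1.225, -1.19, 1.185]
force: [0.2, 0.5, 0.0]
width: 0.749
clock 50.8 rot rx,ry,rz [ 0.004 -0.002  0.001] ry rows 1.0 shift mm [-0.9  2.8  3.2] j6 -1.32 w66.0 F [0.2 0.5 0. ] tilt 0.23
```

```bash
python3 -m handwheel '[{"dx":-0.5,"dy":3,"dz":2,"rx":0,"ry":0,"rz":0,"jaw":66},{"dx":0,"dy":0,"dz":0,"rx":0,"ry":0,"rz":0,"jaw":66},{"dx":0,"dy":0,"dz":0,"rx":0,"ry":0,"rz":0,"jaw":66}]'
python3 -c "
from look import *
go(.5625,.1515,.013,1.5424,half=False)"
```

```text
clock: 51.07
tool_pos: [0.562, 0.152, 0.0114]
tool_rot: [-1.224, -1.189, 1.187]
force: [0.7, 0.4, -0.4]
width: 0.748
clock 51.1 rot rx,ry,rz [ 0.001 -0.001  0.   ] ry rows 1.0 shift mm [-0.4 -1.6 -0.5] j6 -1.32 w65.9 F [ 0.7  0.4 -0.4] tilt 0.07
```

```bash
python3 -m handwheel '[{"dx":0,"dy":0,"dz":0,"rx":0,"ry":0,"rz":0,"jaw":36},{"dx":0,"dy":0,"dz":0,"rx":0,"ry":0,"rz":0,"jaw":36},{"dx":0,"dy":0,"dz":0,"rx":0,"ry":0,"rz":0,"jaw":36},{"dx":0,"dy":0,"dz":0,"rx":0,"ry":0,"rz":0,"jaw":36},{"dx":0,"dy":0,"dz":0,"rx":0,"ry":0,"rz":0,"jaw":36},{"dx":0,"dy":0,"dz":0,"rx":0,"ry":0,"rz":0,"jaw":36}]'
python3 -c "
from look import *
go(.5625,.1515,.013,1.5424,half=False)"
```

```text
clock: 51.57
tool_pos: [0.5618, 0.152, 0.0107]
tool_rot: [-1.223, -1.188, 1.188]
force: [-0.5, -0.1, 2.2]
width: 0.52
clock 51.6 rot rx,ry,rz [ 0.    -0.001  0.   ] ry rows 1.0 shift mm [-0.4 -2.3 -0.8] j6 -1.32 w45.8 F [-0.5 -0.1  2.2] tilt 0.01
```

```bash
python3 -m handwheel '[{"dx":0,"dy":-10,"dz":0,"rx":0,"ry":0,"rz":0,"jaw":36},{"dx":0,"dy":-30,"dz":0,"rx":0,"ry":0,"rz":0,"jaw":36},{"dx":0,"dy":-38,"dz":0,"rx":0,"ry":-0.088,"rz":0,"jaw":36},{"dx":0,"dy":0,"dz":0,"rx":0,"ry":-0.088,"rz":0,"jaw":36},{"dx":0,"dy":0,"dz":0,"rx":0,"ry":0,"rz":0,"jaw":36},{"dx":0,"dy":0,"dz":0,"rx":0,"ry":0,"rz":0,"jaw":36}]'
python3 -c "
from look import *
go(.4826,-.3718,.05,1.719,half=False)"
```

```text
clock: 52.07
tool_pos: [0.5616, 0.1518, 0.0891]
tool_rot: [-1.138, -1.315, 1.315]
force: [-0.1, -0.7, -1.5]
width: 0.516
clock 52.1 rot rx,ry,rz [ 0.    -0.004 -0.   ] ry rows 1.0 shift mm [-506.2   39.1  155.4] j6 -1.49 w45.4 F [-0.1 -0.7 -1.5] tilt 0.02
```

```bash
python3 -m handwheel '[{"dx":-36.2,"dy":0,"dz":11.1,"rx":0,"ry":-0.004,"rz":0,"jaw":36},{"dx":-36.2,"dy":0,"dz":11.1,"rx":0,"ry":0,"rz":0,"jaw":36},{"dx":-36.2,"dy":0,"dz":11.1,"rx":0,"ry":0,"rz":0,"jaw":36},{"dx":-36.2,"dy":0,"dz":11.1,"rx":0,"ry":0,"rz":0,"jaw":36},{"dx":-36.2,"dy":0,"dz":11.1,"rx":0,"ry":0,"rz":0,"jaw":36},{"dx":-36.2,"dy":0,"dz":11.1,"rx":0,"ry":0,"rz":0,"jaw":36},{"dx":-36.2,"dy":0,"dz":11.1,"rx":0,"ry":0,"rz":0,"jaw":36},{"dx":-36.2,"dy":0,"dz":11.1,"rx":0,"ry":0,"rz":0,"jaw":36},{"dx":-36.2,"dy":0,"dz":11.1,"rx":0,"ry":0,"rz":0,"jaw":36},{"dx":-36.2,"dy":0,"dz":11.1,"rx":0,"ry":0,"rz":0,"jaw":36},{"dx":-36.2,"dy":0,"dz":11.1,"rx":0,"ry":0,"rz":0,"jaw":36},{"dx":-36.2,"dy":0,"dz":11.1,"rx":0,"ry":0,"rz":0,"jaw":36}]'
python3 -m handwheel '[{"dx":-36,"dy":0,"dz":11.1,"rx":0,"ry":0,"rz":0,"jaw":36},{"dx":-36,"dy":10,"dz":11.1,"rx":0,"ry":0,"rz":0,"jaw":36},{"dx":0,"dy":20,"dz":0,"rx":0,"ry":0,"rz":0,"jaw":36},{"dx":0,"dy":0,"dz":0,"rx":0,"ry":0,"rz":0,"jaw":36},{"dx":0,"dy":0,"dz":0,"rx":0,"ry":0,"rz":0,"jaw":36},{"dx":0,"dy":0,"dz":0,"rx":0,"ry":0,"rz":0,"jaw":36}]'
python3 -c "
from look import *
go(.4826,-.3718,.0257,1.719,half=False);wsnap('w33')"
```

```text
clock: 53.07
tool_pos: [0.4929, -0.2984, 0.0866]
tool_rot: [-1.131, -1.316, 1.317]
force: [0.7, -0.5, -0.6]
width: 0.514
clock: 53.57
tool_pos: [0.4831, -0.3706, 0.0575]
tool_rot: [-1.131, -1.319, 1.318]
force: [0.3, 0.4, -0.7]
width: 0.519
clock 53.6 rot rx,ry,rz [-0.002  0.002  0.003] ry rows 1.0 shift mm [-1.1 31.8  0.7] j6 -2.42 w45.7 F [ 0.3  0.4 -0.7] tilt 0.19
```

View pics/w33.png

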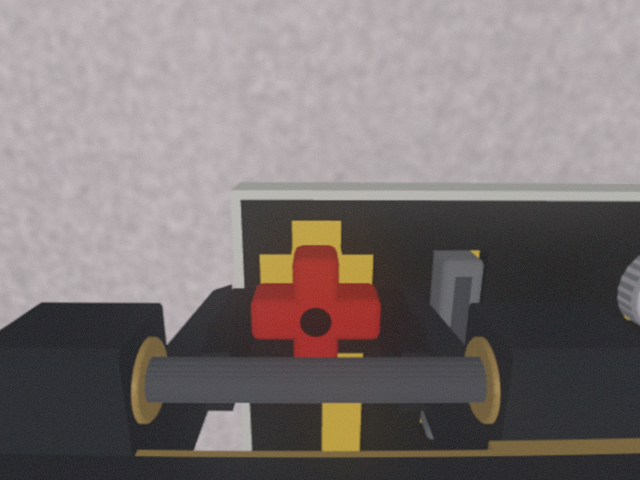

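```bash
python3 -m handwheel '[{"dx":-0.8,"dy":8,"dz":0.5,"rx":0,"ry":0,"rz":0,"jaw":36},{"dx":0,"dy":6,"dz":0,"rx":0,"ry":0,"rz":0,"jaw":36},{"dx":0,"dy":4,"dz":0,"rx":0,"ry":0,"rz":0,"jaw":36},{"dx":0,"dy":0,"dz":0,"rx":0,"ry":0,"rz":0,"jaw":36},{"dx":0,"dy":0,"dz":0,"rx":0,"ry":0,"rz":0,"jaw":36},{"dx":0,"dy":0,"dz":0,"rx":0,"ry":0,"rz":0,"jaw":36}]'
python3 -c "
from look import *
go(.4826,-.3718,.0257,1.719,half=False)"
```

```text
clock: 54.12
tool_pos: [0.4837, -0.3729, 0.0407]
tool_rot: [-1.134, -1.32, 1.32]
force: [0.5, 0.1, -1.4]
width: 0.519
clock 54.1 rot rx,ry,rz [ 0.     0.003 -0.   ] ry rows 1.0 shift mm [ 1.3 15.   1. ] j6 -2.42 w45.7 F [ 0.5  0.1 -1.4] tilt 0.01
```

```bash
python3 -m handwheel '[{"dx":1.1,"dy":3,"dz":0.8,"rx":0,"ry":0.002,"rz":0,"jaw":36},{"dx":0,"dy":5,"dz":0,"rx":0,"ry":0,"rz":0,"jaw":36},{"dx":0,"dy":0,"dz":0,"rx":0,"ry":0,"rz":0,"jaw":36},{"dx":0,"dy":0,"dz":0,"rx":0,"ry":0,"rz":0,"jaw":36},{"dx":0,"dy":0,"dz":0,"rx":0,"ry":0,"rz":0,"jaw":36}]'
python3 -c "
from look import *
go(.4826,-.3718,.0257,1.719,half=False)"
```

```text
clock: 54.53
tool_pos: [0.4825, -0.372, 0.0324]
tool_rot: [-1.135, -1.318, 1.318]
force: [0.4, -0.2, -0.7]
width: 0.518
clock 54.5 rot rx,ry,rz [-0.  0.  0.] ry rows 1.0 shift mm [ 0.2  6.7 -0.1] j6 -2.42 w45.6 F [ 0.4 -0.2 -0.7] tilt 0.02
```

In the hole, no contact. Lower to about 1 mm off the floor, release, lift.

```bash
python3 -m handwheel '[{"dx":0,"dy":3,"dz":0,"rx":0,"ry":0,"rz":0,"jaw":36},{"dx":0,"dy":2.5,"dz":0,"rx":0,"ry":0,"rz":0,"jaw":36},{"dx":0,"dy":0,"dz":0,"rx":0,"ry":0,"rz":0,"jaw":36},{"dx":0,"dy":0,"dz":0,"rx":0,"ry":0,"rz":0,"jaw":36},{"dx":0,"dy":0,"dz":0,"rx":0,"ry":0,"rz":0,"jaw":50},{"dx":0,"dy":0,"dz":0,"rx":0,"ry":0,"rz":0,"jaw":56},{"dx":0,"dy":0,"dz":0,"rx":0,"ry":0,"rz":0,"jaw":56},{"dx":0,"dy":-10,"dz":0,"rx":0,"ry":0,"rz":0,"jaw":56},{"dx":0,"dy":-30,"dz":0,"rx":0,"ry":0,"rz":0,"jaw":56},{"dx":0,"dy":-40,"dz":0,"rx":0,"ry":0,"rz":0,"jaw":56},{"dx":0,"dy":-40,"dz":0,"rx":0,"ry":0,"rz":0,"jaw":60},{"dx":0,"dy":-40,"dz":0,"rx":0,"ry":0,"rz":0,"jaw":60}]'
python3 -c "
from look import *
go(.575,-.24,.30,1.719,half=False)"
```

```text
clock: 55.53
tool_pos: [0.4823, -0.3717, 0.1894]
tool_rot: [-1.135, -1.318, 1.318]
force: [1.4, -0.7, 0.2]
width: 0.684
clock 55.5 rot rx,ry,rz [-0.     0.001  0.   ] ry rows 1.0 shift mm [ 116.6 -110.6 -111.2] j6 -2.42 w60.3 F [ 1.4 -0.7  0.2] tilt 0.01
```

```bash
python3 -m handwheel '[{"dx":23,"dy":-20,"dz":-22,"rx":0,"ry":0,"rz":0,"jaw":60},{"dx":23,"dy":-20,"dz":-22,"rx":0,"ry":0,"rz":0,"jaw":60},{"dx":23,"dy":-20,"dz":-22,"rx":0,"ry":0,"rz":0,"jaw":60},{"dx":23,"dy":-20,"dz":-22,"rx":0,"ry":0,"rz":0,"jaw":60},{"dx":23,"dy":-20,"dz":-22,"rx":0,"ry":0,"rz":0,"jaw":60},{"dx":0,"dy":0,"dz":0,"rx":0,"ry":0,"rz":0,"jaw":60},{"dx":0,"dy":0,"dz":0,"rx":0,"ry":0,"rz":0,"jaw":60},{"dx":0,"dy":0,"dz":0,"rx":0,"ry":0,"rz":0,"jaw":60}]'
python3 - <<'E'
from fit import *
st();im=wsnap('w34');C=wcam('w34')
cuts=json.load(open('cuts.json'))
t=snap('top','t34');crop(t,110,140,340,160,2,'ct34')
o=cv2.resize(im[0:300],None,fx=1.25,fy=1.25)
# overlay expected top outline of each part (z=.035) and its foot at z=.025
o=cv2.resize(im,None,fx=1.25,fy=1.25)
for n in ('spanner','bracket','battery','cross','nut'):
    c,s=np.cos(.148),np.sin(.148)
    for p in polys(n,0):
        q=p/1000@np.array([[c,s],[-s,c]])+np.array(cuts[n][:2]);px=w2px(C,np.c_[q,np.full(len(q),.035)])*1.25
        cv2.polylines(o,[px.round().astype(int)],True,(255,0,255),1)
cv2.imwrite('pics/o34.png',o)
E
```

```text
clock: 56.2
tool_pos: [0.5739, -0.242, 0.2872]
tool_rot: [-1.135, -1.318, 1.319]
force: [-1.4, -0.1, 0.2]
width: 0.683
clock 56.2 pos [ 0.5739 -0.242   0.2872] yaw 1.72 tilt 0.04 q [-0.44  0.14  1.66 -0.    1.34 -2.16] w60.2 F [-1.4 -0.1  0.2]
```

View pics/o34.png

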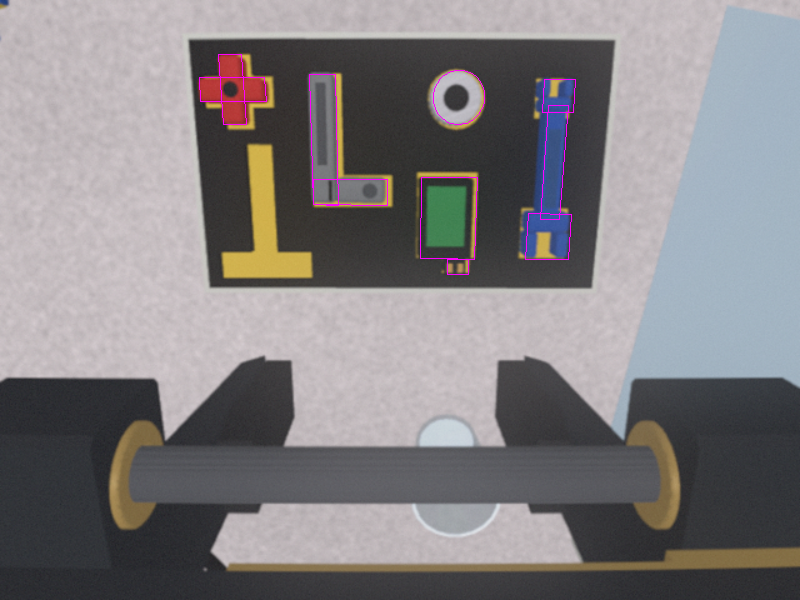

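View pics/ct34.png

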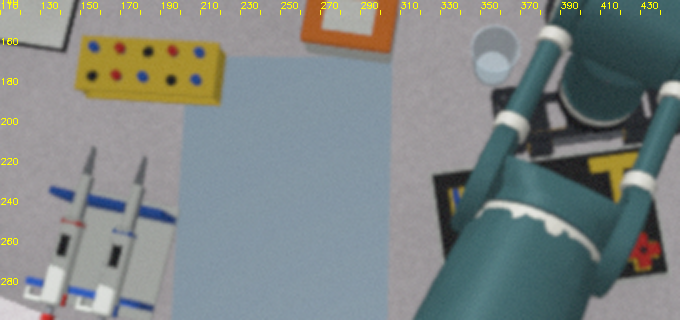

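Run:
```python
from look import *
im=snap('scene','s35');crop(im,170,170,400,270,2,'cs35');st();print(bot.hand_in())
```

```text
clock 56.4 pos [ 0.573  -0.2427  0.2857] yaw 1.718 tilt 0.15 q [-0.44  0.14  1.66 -0.    1.34 -2.16] w59.9 F [ 0.4 -0.5 -0.4]
the job is handed in; nothing more can be done
None
```

View pics/cs35.png

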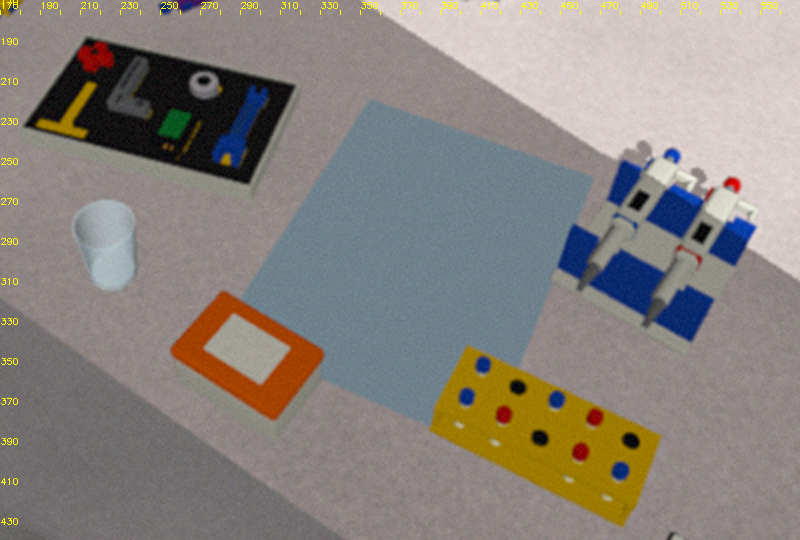

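I handed the job in at 56 s of the 210 s allowed. Both pipettes lie across the rest, and all five service parts on the bench (bracket, battery, spanner, nut, cross grip) are in their own cut-outs. There was no key on the bench at the start, so its cut-out is empty. The hand-in reported no verdict.

- **Pipettes:** red is in slot1 and blue in slot0. The scene and wrist pictures show both handles in the wide notches and both shanks in the narrow ones.
- **Parts:** in the last wrist view, the outlines expected for seated parts matched all five to within about 2 mm. The spanner was the furthest off, at about 2 mm against the 5.5 mm allowed. I checked this by eye on the overlay and did not fit the seated poses numerically.
- **Bystanders:** the tip box, tube rack and beaker were not touched, and the last picture shows them where they started.
- **Spanner grip:** the first grip was too high, reading 12.5 mm across the 14 mm shank, so I opened, lowered and gripped again before lifting. No check failed at the end.

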